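# Clear the bench conveyor and snap in its two sprung rollers

## Task

Get the small roller conveyor ready for the bench camera: first pick all the wood offcuts off its tray and put them in the blue scrap bin, then fit the two loose spring-axle rollers from the wooden rest into the two empty bays. On each roller the brass sprung axle end goes into the open-topped slot with the blue back plate and the plain steel end into the hole opposite, sprung fully home and left there; do not disturb the other things on the bench.

Things in the scene. Friction and masses are not known exactly. Their poses are not given: they have to be found in the camera images.
- conveyor: Aluminium roller-conveyor section, fixed, 370 (y) x 226 mm (x). Origin: centre of its underside, on the bench. Tray upper face 16 mm high, between rails with inner faces at x = -95 and +95 mm. Already fitted rollers (28 mm diameter, tops 68 mm high) at y = -155 and +155 mm stay. Empty bays at y = -47.5 (bay 1) and +47.5 mm (bay 2); a fitted roller lies along x, its origin at x = 5.5, z = 54 mm.
- bay1_hole (a point): Where the end face of the plain axle end lies when fitted in bay 1: conveyor frame (106, -47.5, 54) mm, 11 mm inside a closed square hole, 13.5 mm wide, z = 49 to 62.5 mm, in the +x rail (14 mm thick, 70 mm high, blue trim round the hole on its outer side).
- bay1_slot (a point): Where the end face of the sprung axle end lies when fitted in bay 1: conveyor frame (-107, -47.5, 54) mm, at the back plate of a slot in the -x rail. Slot: 14 mm wide, open at the top, floor z = 49, sides to 68 mm, blue flared lips above (to z = 78, 32 mm wide there), 12 mm deep from x = -95 to the blue back plate, which is 56 mm wide and 86 mm high.
- bay2_hole (a point): As bay1_hole, for bay 2: conveyor frame (106, 47.5, 54) mm. Rollers go in level from above: the sprung end is pressed towards -x against the back plate until the plain end clears the +x rail, the roller lowered, and the spring then pushes the plain end into the hole.
- bay2_slot (a point): As bay1_slot, for bay 2: conveyor frame (-107, 47.5, 54) mm.
- rest: Notched plywood rest, fixed, 150 x 170 mm, base top 12 mm high. Origin: centre of its underside. Two battens 44 mm high, 16 mm thick, run along y at x = -60 and +60 mm; notches 22 mm wide at y = -40 and +40 mm hold the two rollers along x, axis 52.7 mm above the bench.
- scrap_bin: Blue open bin, fixed to the bench, 200 (x) x 160 (y) x 75 mm high, walls and floor 4-5 mm. Origin: centre of its underside.
- roller_a: Loose grey roller, 0.2 to 0.5 kg, tube 28 mm diameter, 165 mm long. Origin: mid-tube, on the axis; x runs along the axis to the plain end (black band; collar 18 mm diameter to x = 89, then fixed steel axle end, 10 mm diameter, to x = 100.5 mm). At -x (red band) a sprung brass axle end, 10 mm diameter, stands out to x = -116.5 mm. Starts in the rest; sprung end towards the rest's -x.
- roller_a_pin (a joint): How far the brass axle end of this roller is pushed in (m): 0 free, 0.004 when fitted, 0.026 at most; about 0.018 is needed to bring the plain end past the rail. Spring force 1.6 N at 0, 2.6 N fitted, 6.2 N at 0.018, 8.3 N at 0.026. The axle ends are smooth (friction about 0.15).
- roller_a_fixed_tip (a point): Centre of the end face of this roller's plain steel axle end.
- roller_a_sprung_tip (a point): Centre of the end face of this roller's brass sprung axle end (moves with it).
- roller_b: Loose grey roller, 0.2 to 0.5 kg, tube 28 mm diameter, 165 mm long. Origin: mid-tube, on the axis; x runs along the axis to the plain end (black band; collar 18 mm diameter to x = 89, then fixed steel axle end, 10 mm diameter, to x = 100.5 mm). At -x (red band) a sprung brass axle end, 10 mm diameter, stands out to x = -116.5 mm. Starts in the rest; sprung end towards the rest's +x.
- roller_b_pin (a joint): How far the brass axle end of this roller is pushed in (m): 0 free, 0.004 when fitted, 0.026 at most; about 0.018 is needed to bring the plain end past the rail. Spring force 1.6 N at 0, 2.6 N fitted, 6.2 N at 0.018, 8.3 N at 0.026. The axle ends are smooth (friction about 0.15).
- roller_b_fixed_tip (a point): Centre of the end face of this roller's plain steel axle end.
- roller_b_sprung_tip (a point): Centre of the end face of this roller's brass sprung axle end (moves with it).
- offcut1: Wood offcut, pale wood block, 64 (x) x 34 (y) x 36 (z) mm, 50 g, loose, lying on the conveyor tray at the start. Origin: centre of its underside. None if absent (three to five offcuts are there).
- offcut2: Wood offcut, mid-brown wood block, 68 (x) x 30 (y) x 36 (z) mm, 50 g, loose, lying on the conveyor tray at the start. Origin: centre of its underside. None if absent (three to five offcuts are there).
- offcut3: Wood offcut, plywood block, 60 (x) x 38 (y) x 34 (z) mm, 50 g, loose, lying on the conveyor tray at the start. Origin: centre of its underside. None if absent (three to five offcuts are there).
- offcut4: Wood offcut, pale wood block, half-lapped: its last 22 mm at +x are only 18 mm high, 66 (x) x 34 (y) x 36 (z) mm, 50 g, loose, lying on the conveyor tray at the start. Origin: centre of its underside. None if absent (three to five offcuts are there).
- offcut5: Wood offcut, mid-brown wood block, 62 (x) x 36 (y) x 36 (z) mm, 50 g, loose, lying on the conveyor tray at the start. Origin: centre of its underside. None if absent (three to five offcuts are there).
- screwdriver: Screwdriver, 190 mm; a bystander, loose on the bench: leave alone.
- tape_roll: Roll of green tape, 90 mm diameter, 24 mm high; a bystander, loose on the bench: leave alone.
- keypad: Grey keypad, 55 x 150 x 18 mm; a bystander, loose on the bench: leave alone.
- jar: Glass jar with a steel cap, 56 mm diameter, 85 mm high; a bystander, loose on the bench: leave alone.
Not all that is in view belongs to the job. What is shaped like the offcut1 but red or turquoise is not meant.

How it is judged:
On the way, in this order (a step that is already met when the one before it is completed fails the run):
1. all the offcuts lie in the scrap bin (x of offcut1 in the frame of scrap_bin between -0.1 and 0.1 m and y of offcut1 in the frame of scrap_bin between -0.08 and 0.08 m and z of each of offcut1, offcut2, offcut3, offcut4, offcut5 in the frame of scrap_bin below 0.075 m and linear speed of each of offcut1, offcut2, offcut3, offcut4, offcut5 below 0.05 m/s and x of offcut2 in the frame of scrap_bin between -0.1 and 0.1 m and y of offcut2 in the frame of scrap_bin between -0.08 and 0.08 m and x of offcut3 in the frame of scrap_bin between -0.1 and 0.1 m and y of offcut3 in the frame of scrap_bin between -0.08 and 0.08 m and x of offcut4 in the frame of scrap_bin between -0.1 and 0.1 m and y of offcut4 in the frame of scrap_bin between -0.08 and 0.08 m and x of offcut5 in the frame of scrap_bin between -0.1 and 0.1 m and y of offcut5 in the frame of scrap_bin between -0.08 and 0.08 m), for 0.2 s.
2. both loose rollers are sprung home in the two bays (((distance between roller_a_fixed_tip and bay1_hole below 0.006 m and distance between roller_a_sprung_tip and bay1_slot below 0.006 m) or (distance between roller_a_fixed_tip and bay2_hole below 0.006 m and distance between roller_a_sprung_tip and bay2_slot below 0.006 m)) and linear speed of each of roller_a, roller_b below 0.05 m/s and ((distance between roller_b_fixed_tip and bay1_hole below 0.006 m and distance between roller_b_sprung_tip and bay1_slot below 0.006 m) or (distance between roller_b_fixed_tip and bay2_hole below 0.006 m and distance between roller_b_sprung_tip and bay2_slot below 0.006 m))), for 0.2 s.
At the end, for the whole second after the job is handed in: Every offcut present lies inside the scrap bin, below its rim. Each loose roller sits in a bay: the end face of its plain axle end within 6 mm of its place in the hole, that of its sprung end within 6 mm of its place on the slot's back plate. All at rest and released (all of step 1 and all of step 2); the robot touches nothing.
It fails at once if one of the other things on the bench is shoved more than 5 cm (distance of any of screwdriver, tape_roll, keypad, jar from where it was at the start of the episode above 0.05 m).
Of offcut1, offcut2, offcut3, offcut4, offcut5 only 3 to 5 are there at a start; the rules pass over those that are not, and their reading is None.
At some moment in a run one of offcut1, offcut2, offcut3, offcut4, offcut5 may be knocked a few centimetres aside while the robot is not near it.
Once in a run the grip may slacken for a moment while it holds something.
It also fails if it takes over 210 s, if anything falls off the work surface, if the arm or the gripper's body presses on something with over 40 N, if the wrist force passes 120 N, or if a joint passes its speed limit or range.

## Robot

A 6-joint arm with a two-finger parallel gripper is mounted at the origin on the work surface. World frame = base frame: x ahead of the robot, y to its left, z up, the work surface at z = 0. Lengths are in m, angles in rad, forces in N, time in s.
With the tool pointing down it reaches from about 0.35 to 0.775 m from the base axis. Payload 7.3 kg.
Tool frame: the origin (TCP) lies midway between the tips of the shut fingers; the grasp point (between the pads) lies 19 mm behind it (manip.hold_point_z is the distance from the TCP to the grasp point, in m); x points along the fingers, z is the direction in which the jaws open and shut, and the axes are right-handed (so a half turn about x gives the same grasp; the last joint's range is limited). The gripper opens to 92 mm and grips with 3 to 60 N. Pads are 19 mm wide; open, the fingers measure 130 mm over their backs; the gripper's body (75 mm by 190 mm) begins 47 mm behind the grasp point.
Start: joints at [1.127, 0.342, 1.524, -0, 1.275, -0.146], TCP at [0.154, 0.502, 0.227] pointing down, gripper open.
Joint ranges: [-2.53, 2.53], [-0.77, 2.02], [0.04, 2.7], [-1, 4.14], [0.28, 2.66], [-3.11, 3.11]. Speed limits (rad/s): [2.57, 2.57, 3.14, 3.14, 3.14, 3.14].

## Interface

Orientations are given as a unit quaternion [x, y, z, w].
In Python, from plant import manip gives the robot as it stands.
- The arm moves only by the tool arm_command, never from a script. Its argument "series" is a list of rows, each an object of numbers: "x", "y", "z": the shift along the tool's x, y, z in mm; "turn": the turn about the tool's x in rad; "jaw": the closure, from 0 (fully open) to 1 (shut). In form: [{"x": .., "y": .., "z": .., "turn": .., "jaw": ..}, ...]. A call has exactly 5 rows; each row is the pose to reach, as a shift and turn from the pose commanded when the call began, along the tool's axes at that moment; what a row does not reach only later rows make up. A row lasts 1/10 s, in which the tool goes at most 50 mm and 8.59 degrees, less where a joint would pass 70% of its speed; a pose out of reach is approached as far as the arm can. A call with a gripper value outside its range is refused whole. The fingers move at their own pace and stop on an object; the grip force is fixed at half the most. Time passes only in rows, so rows that repeat a pose let the fingers close, or fill a call up. It gives the time, the measured TCP pose, the force and the opening at its end, in the units of the state.
- manip.get_obs(): the state, without advancing time (a new reading comes with each control period).
- manip.camera(name): name is "side" or "top"; returns the picture (400x640x3 uint8, red, green, blue); there is no depth.
- manip.get_calibration(name): a dict with "fovy" (degrees; the focal length in pixels is half the picture's height over the tangent of half this angle, whatever the lens; pixels are square), "cx", "cy" (the principal point, pixels), "distortion" ([k1, k2, p1, p2, k3] as OpenCV has them; the pictures are not rectified), "origin" and "attitude" of the camera in the world. Camera axes: x right, y down, z forward; pixel columns grow to the right and rows downward; lengths in m; the calibration is good to about 2 mm. A picture is of the moment at which its call begins. get_calibration takes no time and is no camera call.
- manip.hand_in(): hands the job in, once; it reports no verdict.
The state is a dict: "time_s": time; "q": joint angles; "qvel": joint speeds; "tau": joint torques, N m; "tcp_pos": TCP position; "tool_rot": TCP orientation; "ft_force": force on the tool from outside, world axes, zero at the start; "torque": the same for the moment, N m; "grip_width": opening from 0.0 (shut) to 1.0 (fully open).
Only numpy, scipy, OpenCV 4.12 (cv2) and the standard library are available. Lean on these libraries where they do the work, as an engineer would, in place of code of your own. Each camera call takes 0.05 s, during which the arm holds its last target.

## Working session

There is one attempt and no reset: what is moved stays moved. The work goes in short steps, Python scripts to look and compute and a tool call to move; the robot and the scene stay as the last step left them, time stands still between calls to the robot, and variables do not carry over. Pictures are saved under pics/ and viewed, and the job is handed in when it is done.

Besides the shell and the picture viewer there is one more tool, called after "Emit:" as name(argument=value, ...) on one line, values as JSON. arm_command: Moves the arm, as the interface text tells. Its arguments: {"type":"object","properties":{"series":{"type":"array","items":{"type":"object","properties":{"x":{"type":"number"},"y":{"type":"number"},"z":{"type":"number"},"turn":{"type":"number"},"jaw":{"type":"number"}}}}},"required":["series"]}

```bash
ls; mkdir -p pics; python3 - <<'E'
from plant import manip
import cv2
o=manip.get_obs(); print(o)
for n in ("top","side"):
    print(manip.get_calibration(n)); cv2.imwrite(f"pics/{n}0.png",cv2.cvtColor(manip.camera(n),cv2.COLOR_RGB2BGR))
E
```

```text
pics
{'time_s': 0.0, 'q': array([ 1.12697298e+00,  3.42732698e-01,  1.52502576e+00, -2.31242972e-05,
        1.27537615e+00, -1.46023714e-01]), 'qvel': array([-0.00017509, -0.00194438, -0.00268367, -0.00044244,  0.00093584,
       -0.0001293 ]), 'tau': array([-3.45735258e-03, -4.31248856e+01, -2.44217670e+01,  7.14094844e-02,
        5.61678526e-02, -1.46672051e-04]), 'tcp_pos': array([0.15386553, 0.5015224 , 0.22603673]), 'tool_rot': array([-0.42055783,  0.56911817,  0.42003044,  0.56816375]), 'ft_force': array([ 0.33798717,  0.88077378, -0.31452081]), 'torque': array([ 0.02536032, -0.06303551, -0.03505211]), 'grip_width': 1.0010226893128202}
{'fovy': 57.42286227893302, 'cx': 322.3743208435442, 'cy': 198.35764090840513, 'distortion': array([-0.08392203,  0.        ,  0.        ,  0.        ,  0.        ]), 'origin': array([ 0.35437526, -0.02792599,  1.25625236]), 'attitude': array([ 0.70754211, -0.7017074 ,  0.05853531, -0.05970353])}
{'fovy': 42.019451746237664, 'cx': 319.0604940060264, 'cy': 200.64038378490176, 'distortion': array([-0.16464484,  0.        ,  0.        ,  0.        ,  0.        ]), 'origin': array([ 0.31931356, -0.98122902,  1.17910623]), 'attitude': array([ 0.9262565 , -0.12817679,  0.04385294, -0.35170516])}
```

View pics/top0.png

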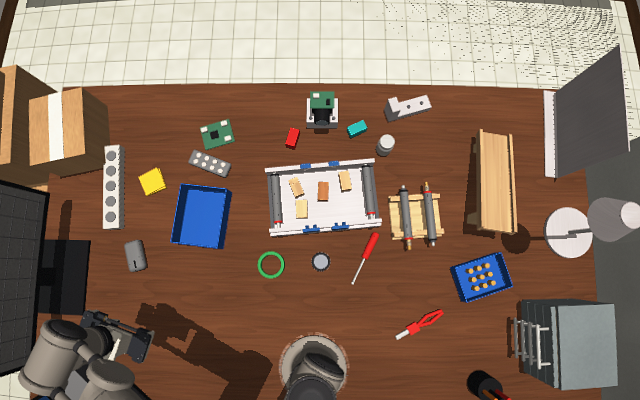

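View pics/side0.png

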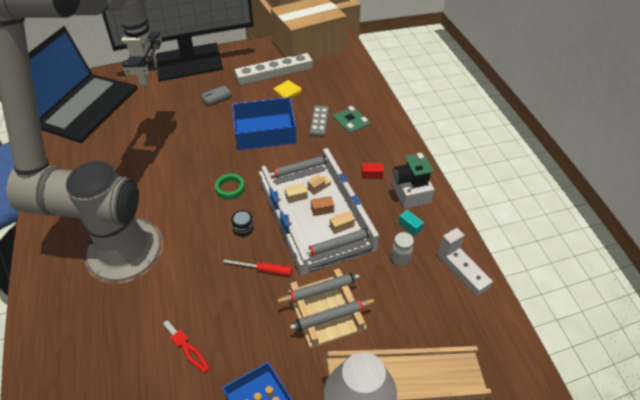

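The top view shows the conveyor around (322,197) with four visible offcuts on it. The bin is at (201,216), the rest with two rollers at (416,217), and the bystanders are around the bench. I'll zoom in for detail.

```bash
cat > h.py <<'E'
import numpy as np, cv2
from plant import manip
from scipy.spatial.transform import Rotation as R
def cal(n):
    c=manip.get_calibration(n); f=200/np.tan(np.radians(c['fovy'])/2)
    K=np.array([[f,0,c['cx']],[0,f,c['cy']],[0,0,1]]); return K,c['distortion'],np.array(c['origin']),R.from_quat(c['attitude']).as_matrix()
def ray(n,uv):
    K,D,o,A=cal(n); p=cv2.undistortPoints(np.array(uv,float).reshape(-1,1,2),K,D).reshape(-1,2)
    return o,(np.c_[p,np.ones(len(p))])@A.T
def cast(n,uv,z):
    o,d=ray(n,uv); return o+d*((z-o[2])/d[:,2])[:,None]
def proj(n,P):
    K,D,o,A=cal(n); rv=cv2.Rodrigues(A.T)[0]; return cv2.projectPoints(np.array(P,float).reshape(-1,1,3),rv,-A.T@o,K,D)[0].reshape(-1,2)
def shot(n,name,crop=None,s=1):
    im=cv2.cvtColor(manip.camera(n),cv2.COLOR_RGB2BGR); cv2.imwrite(f'pics/{name}_raw.png',im)
    if crop: x0,y0,x1,y1=crop; v=cv2.resize(im[y0:y1,x0:x1],None,fx=s,fy=s,interpolation=cv2.INTER_CUBIC)
    else: v=im
    cv2.imwrite(f'pics/{name}.png',v); return im
E
python3 - <<'E'
from h import *
im=cv2.imread('pics/top0.png'); v=cv2.resize(im[150:260,255:455],None,fx=4,fy=4,interpolation=cv2.INTER_CUBIC); cv2.imwrite('pics/top0z.png',v)
im=cv2.imread('pics/side0.png'); v=cv2.resize(im[140:350,220:400],None,fx=2.8,fy=2.8,interpolation=cv2.INTER_CUBIC); cv2.imwrite('pics/side0z.png',v)
E
```

```text
(no output)
```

View pics/top0z.png

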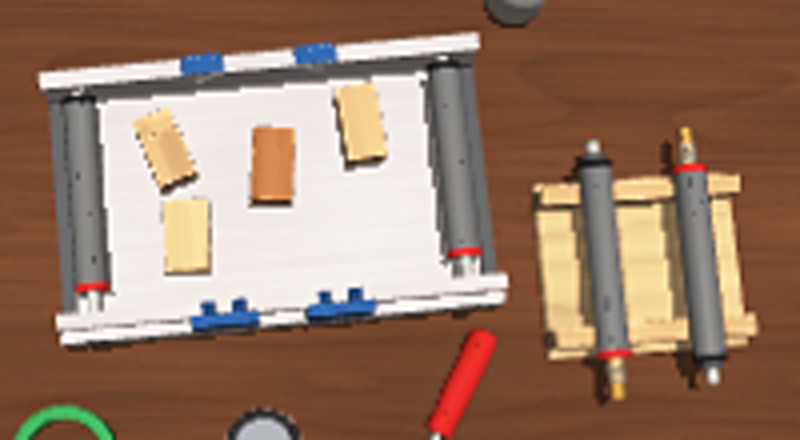

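View pics/side0z.png

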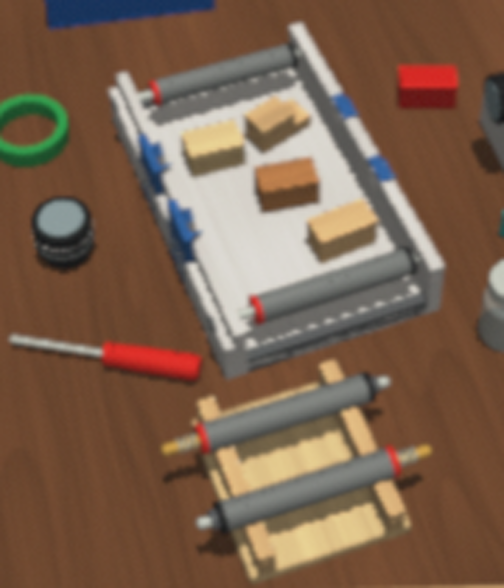

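The zoom shows a half-lapped pale offcut at about (297,187) in full-image pixels, with a pale one at (302,209), a brown one at (323,191) and a plywood one at (345,180). The near (left) roller in the rest has its brass end towards the robot. The far one has it pointing away.

```bash
python3 - <<'E'
from h import *
np.set_printoptions(precision=4,suppress=True)
z=lambda L:[(255+a/4,150+b/4) for a,b in L]
print('conv corners TL TR BR BL'); c=cast('top',z([(40,75),(479,35),(506,300),(61,345)]),.07); print(c)
print([np.linalg.norm(c[i]-c[(i+1)%4]) for i in range(4)], c.mean(0), np.degrees(np.arctan2(*(c[0]-c[1])[[0,1]])),np.degrees(np.arctan2(*(c[3]-c[2])[[0,1]])))
print('backplates z86'); print(cast('top',z([(191,326),(259,321),(307,318),(376,310)]),.08))
print('rollers: fixedtip,sprungtip near; far'); r=cast('top',z([(593,143),(617,397),(713,381),(685,130)]),.0527); print(r, np.linalg.norm(r[0]-r[1]),np.linalg.norm(r[2]-r[3]))
im=cv2.imread('pics/top0.png'); hsv=cv2.cvtColor(im,cv2.COLOR_BGR2HSV)
m=((hsv[...,1]>75)&(hsv[...,0]<30)&(hsv[...,2]>110)).astype(np.uint8); m[:162]=0;m[228:]=0;m[:,:276]=0;m[:,370:]=0
cs,_=cv2.findContours(m,0,1)
for k in cs:
    if cv2.contourArea(k)<40: continue
    q=cast('top',k.reshape(-1,2),.052)[:,:2].astype(np.float32)*1000
    print('block',cv2.minAreaRect(k), cv2.minAreaRect(q))
b=((hsv[...,0]>100)&(hsv[...,0]<125)&(hsv[...,1]>120)).astype(np.uint8)
cs,_=cv2.findContours(b,0,1)
for k in cs:
    if cv2.contourArea(k)>500: print('bin',cv2.minAreaRect(k),cv2.minAreaRect(cast('top',k.reshape(-1,2),.075)[:,:2].astype(np.float32)))
o=manip.get_obs(); print(R.from_quat(o['tool_rot']).as_matrix())
E
```

```text
conv corners TL TR BR BL
[[ 0.6538  0.1679  0.07  ]
 [ 0.6915 -0.2002  0.07  ]
 [ 0.4683 -0.2188  0.07  ]
 [ 0.4287  0.1431  0.07  ]]
[np.float64(0.3700848884484885), np.float64(0.2239657031271731), np.float64(0.36399999574070235), np.float64(0.22654490288612308)] [ 0.5606 -0.027   0.07  ] -5.83198124072279 -6.243139457895876
backplates z86
[[ 0.4444  0.0372  0.08  ]
 [ 0.4489 -0.0176  0.08  ]
 [ 0.4516 -0.0562  0.08  ]
 [ 0.4585 -0.1118  0.08  ]]
rollers: fixedtip,sprungtip near; far
[[ 0.6032 -0.2978  0.0527]
 [ 0.3905 -0.312   0.0527]
 [ 0.4038 -0.3924  0.0527]
 [ 0.6152 -0.3768  0.0527]] 0.21313848277477884 0.21196915951710088
block ((301.5, 208.5), (17.0, 11.0), 90.0) ((523.1377563476562, 44.20642852783203), (57.475460052490234, 36.58510971069336), 1.1498891115188599)
block ((323.0, 190.5), (17.0, 10.0), 90.0) ((584.7637329101562, -26.95217514038086), (58.1026725769043, 33.710086822509766), 0.46954986453056335)
block ((295.62066650390625, 186.55174255371094), (17.455360412597656, 9.656157493591309), 68.19859313964844) ((597.5559692382812, 65.35792541503906), (60.07184600830078, 
[... 198 characters left out ...]
6914, 35.134620666503906), 10.825057029724121)
block ((300.0, 164.0), (4.0, 48.0), 90.0) ((675.8531494140625, 52.230072021484375), (14.079813003540039, 163.6797637939453), 0.40310126543045044)
bin ((481.1500244140625, 276.95001220703125), (38.57978820800781, 54.074947357177734), 71.56505584716797) ((0.30131739377975464, -0.5405702590942383), (0.12203096598386765, 0.18156027793884277), 17.30461311340332)
bin ((200.80027770996094, 215.57818603515625), (53.321773529052734, 61.96687698364258), 8.880660057067871) ((0.4938957393169403, 0.3738589584827423), (0.1784316748380661, 0.20051540434360504), 83.67876434326172)
[[-0.0006 -0.956   0.2934]
 [-0.0013  0.2934  0.956 ]
 [-1.      0.0002 -0.0014]]
```

```bash
cat >> h.py <<'E'
def go(x,y,z,yaw=None):
    """print shift (mm, tool axes) and turn (rad) from here to the tcp target; yaw = jaw direction deg"""
    o=manip.get_obs(); M=R.from_quat(o['tool_rot']).as_matrix(); d=M.T@(np.array([x,y,z])-o['tcp_pos'])*1000
    cur=np.degrees(np.arctan2(M[1,2],M[0,2])); t=0 if yaw is None else -np.radians(yaw-cur)
    print('shift',np.round(d,1),'turn %.3f'%t,'| yaw %.1f tcp'%cur,np.round(o['tcp_pos'],4),'F',np.round(o['ft_force'],1),'grip %.3f'%o['grip_width'],'t',round(o['time_s'],2),'q6 %.2f tilt %.4f'%(o['q'][5],M[2,0]))
E
python3 -c "
from h import *
go(.524,.044,.15,91)"
```

```text
shift [  76.4 -488.1 -328.7] turn -0.315 | yaw 72.9 tcp [0.1539 0.5016 0.2261] F [0.5 1.5 0. ] grip 0.999 t 0.1 q6 -0.15 tilt -1.0000
```

Emit:
arm_command(series=[{"x": 0, "y": -40, "z": -26, "turn": -0.1, "jaw": 0.4}, {"x": 0, "y": -80, "z": -52, "turn": -0.2, "jaw": 0.4}, {"x": 0, "y": -120, "z": -78, "turn": -0.315, "jaw": 0.4}, {"x": 0, "y": -160, "z": -104, "turn": -0.315, "jaw": 0.4}, {"x": 0, "y": -200, "z": -130, "turn": -0.315, "jaw": 0.4}])

```text
time_s: 0.6
tcp_pos: [0.3077, 0.3173, 0.2266]
tool_rot: [-0.504, 0.496, 0.504, 0.495]
ft_force: [0.7, 0.0, -0.1]
grip_width: 0.627
```

```bash
python3 -c "
from h import *
go(.524,.044,.15,91)"
```

```text
shift [  76.5 -211.4 -277.1] turn 0.000 | yaw 91.0 tcp [0.3077 0.3173 0.2266] F [ 0.7  0.  -0.1] grip 0.627 t 0.6 q6 -0.96 tilt -1.0000
```

Emit:
arm_command(series=[{"x": 0, "y": -29, "z": -38, "turn": 0, "jaw": 0.4}, {"x": 0, "y": -58, "z": -76, "turn": 0, "jaw": 0.4}, {"x": 10, "y": -87, "z": -114, "turn": 0, "jaw": 0.4}, {"x": 20, "y": -116, "z": -152, "turn": 0, "jaw": 0.4}, {"x": 30, "y": -145, "z": -190, "turn": 0, "jaw": 0.4}])

```text
time_s: 1.1
tcp_pos: [0.4561, 0.1297, 0.1963]
tool_rot: [-0.504, 0.496, 0.504, 0.496]
ft_force: [1.1, 1.2, 0.4]
grip_width: 0.6
```

```bash
python3 -c "
from h import *
go(.524,.044,.15,91)"
```

```text
shift [ 46.3 -66.4 -86.8] turn -0.001 | yaw 91.0 tcp [0.4561 0.1297 0.1963] F [1.1 1.2 0.4] grip 0.600 t 1.1 q6 -1.47 tilt -1.0000
```

Emit:
arm_command(series=[{"x": 10, "y": -22, "z": -29, "turn": 0, "jaw": 0.4}, {"x": 25, "y": -44, "z": -58, "turn": 0, "jaw": 0.4}, {"x": 46, "y": -66, "z": -87, "turn": 0, "jaw": 0.4}, {"x": 80, "y": -66, "z": -87, "turn": 0, "jaw": 0.4}, {"x": 86, "y": -66, "z": -87, "turn": 0, "jaw": 0.4}])

```text
time_s: 1.6
tcp_pos: [0.5205, 0.0449, 0.107]
tool_rot: [-0.502, 0.498, 0.506, 0.494]
ft_force: [-0.4, -0.5, -0.7]
grip_width: 0.599
```

```bash
python3 -c "
from h import *
go(.524,.044,.023,91)
shot('top','a1',(255,110,415,240),5);shot('side','a1s',(220,100,400,310),2.8)"
```

```text
shift [84.  -4.1 -1. ] turn -0.002 | yaw 90.9 tcp [0.5205 0.0449 0.107 ] F [-0.4 -0.5 -0.7] grip 0.599 t 1.6 q6 -1.65 tilt -1.0000
```

View pics/a1.png

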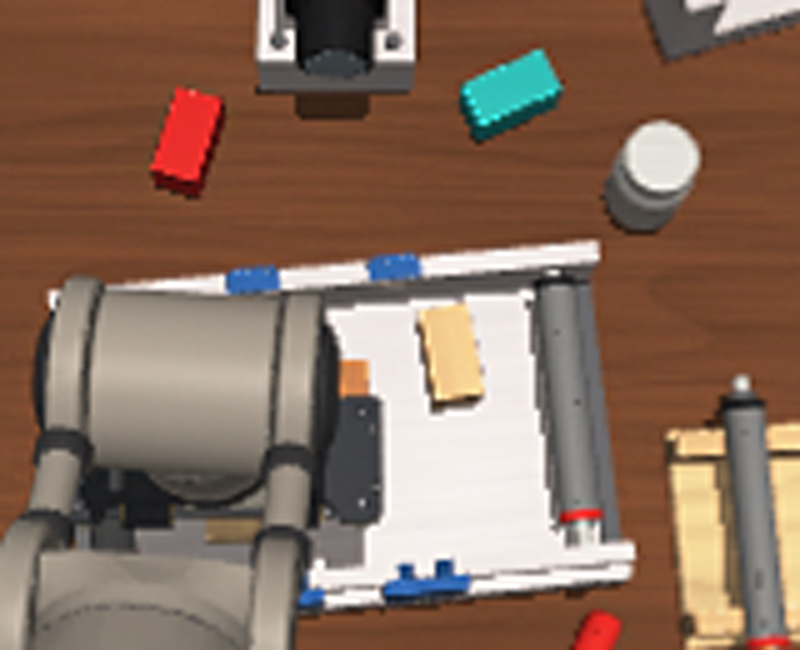

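View pics/a1s.png

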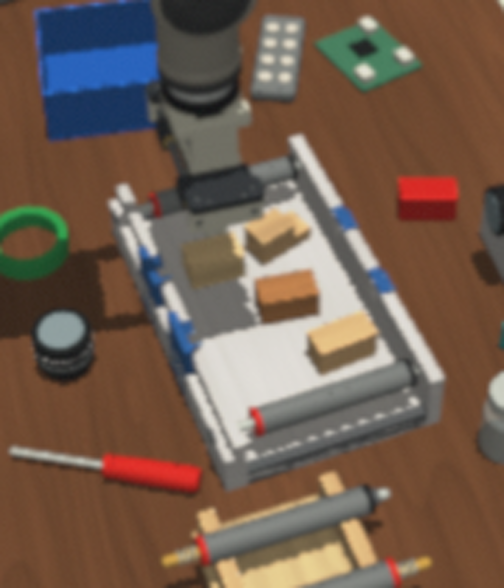

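The arm hides most of the left tray in the top view, but the side view at (213,230) shows the gripper over the pale block. Now descending and gripping.

Emit:
arm_command(series=[{"x": 15, "y": -3, "z": -1, "turn": 0, "jaw": 0.4}, {"x": 35, "y": -3, "z": -1, "turn": 0, "jaw": 0.4}, {"x": 55, "y": -3, "z": -1, "turn": 0, "jaw": 0.4}, {"x": 75, "y": -3, "z": -1, "turn": 0, "jaw": 0.4}, {"x": 84, "y": -3, "z": -1, "turn": 0, "jaw": 0.4}])

```text
time_s: 2.2
tcp_pos: [0.5258, 0.0455, 0.027]
tool_rot: [0.505, -0.495, -0.505, -0.495]
ft_force: [0.2, 0.1, -0.8]
grip_width: 0.601
```

Emit:
arm_command(series=[{"x": 0, "y": 0, "z": 0, "turn": 0, "jaw": 0.4}, {"x": 0, "y": 0, "z": 0, "turn": 0, "jaw": 0.9}, {"x": 0, "y": 0, "z": 0, "turn": 0, "jaw": 0.9}, {"x": 0, "y": 0, "z": 0, "turn": 0, "jaw": 0.9}, {"x": 0, "y": 0, "z": 0, "turn": 0, "jaw": 0.9}])

```text
time_s: 2.7
tcp_pos: [0.5266, 0.0448, 0.0278]
tool_rot: [0.505, -0.495, -0.504, -0.496]
ft_force: [-1.2, 0.7, 6.7]
grip_width: 0.411
```

```bash
python3 -c "
from h import *
go(.524,.044,.14,91)"
```

```text
shift [-112.2    2.4   -0.7] turn -0.000 | yaw 91.0 tcp [0.5266 0.0448 0.0278] F [-1.2  0.7  6.7] grip 0.411 t 2.7 q6 -1.65 tilt -1.0000
```

Emit:
arm_command(series=[{"x": -30, "y": 0, "z": 0, "turn": 0, "jaw": 0.9}, {"x": -60, "y": 0, "z": 0, "turn": 0, "jaw": 0.9}, {"x": -90, "y": 0, "z": 0, "turn": 0, "jaw": 0.9}, {"x": -110, "y": 0, "z": 0, "turn": 0, "jaw": 0.9}, {"x": -110, "y": 10, "z": 40, "turn": -0.1, "jaw": 0.9}])

```text
time_s: 3.2
tcp_pos: [0.5184, 0.0818, 0.1401]
tool_rot: [0.53, -0.469, -0.525, -0.472]
ft_force: [1.5, 1.0, -0.1]
grip_width: 0.413
```

```bash
python3 -c "
from h import *
go(.453,.415,.13,173.7)"
```

```text
shift [  9.2  27.2 338.5] turn -1.347 | yaw 96.5 tcp [0.5184 0.0818 0.1401] F [ 1.5  1.  -0.1] grip 0.413 t 3.2 q6 -1.67 tilt -1.0000
```

Emit:
arm_command(series=[{"x": 0, "y": 4, "z": 45, "turn": -0.14, "jaw": 0.9}, {"x": 2, "y": 8, "z": 90, "turn": -0.28, "jaw": 0.9}, {"x": 4, "y": 12, "z": 135, "turn": -0.42, "jaw": 0.9}, {"x": 6, "y": 16, "z": 180, "turn": -0.56, "jaw": 0.9}, {"x": 9, "y": 20, "z": 225, "turn": -0.7, "jaw": 0.9}])

```text
time_s: 3.7
tcp_pos: [0.4684, 0.3073, 0.128]
tool_rot: [0.658, -0.258, -0.658, -0.258]
ft_force: [0.8, -0.6, 0.4]
grip_width: 0.412
```

```bash
python3 -c "
from h import *
go(.453,.415,.035,173.7)"
```

```text
shift [ 93.  -68.4  84.6] turn -0.638 | yaw 137.1 tcp [0.4684 0.3073 0.128 ] F [ 0.8 -0.6  0.4] grip 0.412 t 3.7 q6 -1.95 tilt -1.0000
```

Emit:
arm_command(series=[{"x": 0, "y": -25, "z": 30, "turn": -0.14, "jaw": 0.9}, {"x": 0, "y": -45, "z": 60, "turn": -0.28, "jaw": 0.9}, {"x": 0, "y": -68, "z": 85, "turn": -0.42, "jaw": 0.9}, {"x": 20, "y": -68, "z": 85, "turn": -0.56, "jaw": 0.9}, {"x": 50, "y": -68, "z": 85, "turn": -0.64, "jaw": 0.9}])

```text
time_s: 4.2
tcp_pos: [0.4541, 0.4154, 0.0789]
tool_rot: [0.707, -0.037, -0.705, -0.039]
ft_force: [1.4, 0.2, -0.9]
grip_width: 0.41
```

Emit:
arm_command(series=[{"x": 25, "y": 0, "z": 0, "turn": 0, "jaw": 0.9}, {"x": 45, "y": 0, "z": 0, "turn": 0, "jaw": 0.9}, {"x": 45, "y": 0, "z": 0, "turn": 0, "jaw": 0.9}, {"x": 45, "y": 0, "z": 0, "turn": 0, "jaw": 0.45}, {"x": 45, "y": 0, "z": 0, "turn": 0, "jaw": 0.45}])

```text
time_s: 4.7
tcp_pos: [0.4544, 0.4139, 0.0343]
tool_rot: [0.707, -0.04, -0.705, -0.041]
ft_force: [0.0, -0.4, 1.4]
grip_width: 0.525
```

```bash
python3 -c "
from h import *
go(.594,.064,.13,112)
shot('top','b1');shot('side','b1s')"
```

```text
shift [ -95.9  331.7 -178.6] turn 1.073 | yaw 173.5 tcp [0.4544 0.4139 0.0343] F [ 0.  -0.4  1.4] grip 0.525 t 4.7 q6 -2.41 tilt -1.0000
```

View pics/b1.png

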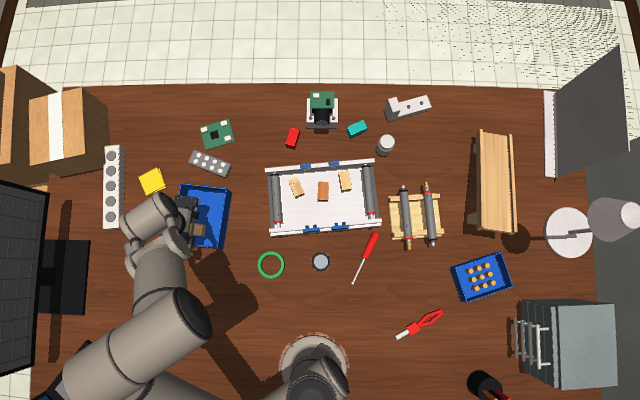

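View pics/b1s.png

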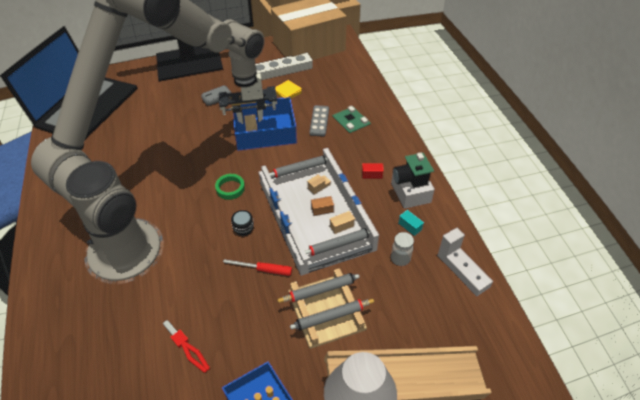

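The pale block is in the bin, and the three blocks left on the tray (297,187), (323,191), (345,180) haven't moved. Next is the half-lapped one.

Emit:
arm_command(series=[{"x": -45, "y": 0, "z": 0, "turn": 0, "jaw": 0.45}, {"x": -90, "y": 0, "z": 0, "turn": 0.14, "jaw": 0.45}, {"x": -96, "y": 40, "z": -20, "turn": 0.28, "jaw": 0.45}, {"x": -96, "y": 82, "z": -43, "turn": 0.42, "jaw": 0.45}, {"x": -96, "y": 124, "z": -66, "turn": 0.56, "jaw": 0.45}])

```text
time_s: 5.3
tcp_pos: [0.5058, 0.2818, 0.1306]
tool_rot: [0.668, -0.234, -0.666, -0.236]
ft_force: [1.4, -0.7, 0.0]
grip_width: 0.545
```

```bash
python3 -c "
from h import *
go(.590,.0625,.10,112.5)"
```

```text
shift [  30.6  118.1 -203.1] turn 0.500 | yaw 141.2 tcp [0.5058 0.2818 0.1306] F [ 1.4 -0.7  0. ] grip 0.545 t 5.3 q6 -2.09 tilt -1.0000
```

Emit:
arm_command(series=[{"x": 0, "y": 23, "z": -40, "turn": 0.12, "jaw": 0.45}, {"x": 0, "y": 47, "z": -81, "turn": 0.24, "jaw": 0.45}, {"x": 0, "y": 71, "z": -122, "turn": 0.36, "jaw": 0.45}, {"x": 0, "y": 95, "z": -163, "turn": 0.48, "jaw": 0.45}, {"x": 20, "y": 118, "z": -203, "turn": 0.5, "jaw": 0.45}])

```text
time_s: 5.8
tcp_pos: [0.5927, 0.062, 0.1124]
tool_rot: [0.59, -0.391, -0.586, -0.394]
ft_force: [0.7, -0.3, -0.5]
grip_width: 0.547
```

```bash
python3 -c "
from h import *
go(.590,.0625,.025,112.5)"
```

```text
shift [87.4  3.   1.8] turn 0.001 | yaw 112.5 tcp [0.5927 0.062  0.1124] F [ 0.7 -0.3 -0.5] grip 0.547 t 5.8 q6 -1.99 tilt -1.0000
```

Emit:
arm_command(series=[{"x": 15, "y": 3, "z": 0, "turn": 0, "jaw": 0.45}, {"x": 35, "y": 3, "z": 0, "turn": 0, "jaw": 0.45}, {"x": 55, "y": 3, "z": 0, "turn": 0, "jaw": 0.45}, {"x": 75, "y": 3, "z": 0, "turn": 0, "jaw": 0.45}, {"x": 87, "y": 3, "z": 0, "turn": 0, "jaw": 0.45}])

```text
time_s: 6.3
tcp_pos: [0.587, 0.0628, 0.0213]
tool_rot: [-0.589, 0.392, 0.589, 0.392]
ft_force: [0.0, 0.1, 0.3]
grip_width: 0.547
```

Emit:
arm_command(series=[{"x": 0, "y": 0, "z": 0, "turn": 0, "jaw": 0.45}, {"x": 0, "y": 0, "z": 0, "turn": 0, "jaw": 0.9}, {"x": 0, "y": 0, "z": 0, "turn": 0, "jaw": 0.9}, {"x": 0, "y": 0, "z": 0, "turn": 0, "jaw": 0.9}, {"x": -10, "y": 0, "z": 0, "turn": 0, "jaw": 0.9}])

```text
time_s: 6.8
tcp_pos: [0.5867, 0.063, 0.0318]
tool_rot: [-0.588, 0.392, 0.589, 0.391]
ft_force: [-0.2, 0.5, -0.8]
grip_width: 0.374
```

Emit:
arm_command(series=[{"x": -30, "y": 0, "z": 0, "turn": 0, "jaw": 0.9}, {"x": -60, "y": 0, "z": 0, "turn": 0, "jaw": 0.9}, {"x": -90, "y": 0, "z": 0, "turn": 0, "jaw": 0.9}, {"x": -100, "y": 0, "z": 0, "turn": 0, "jaw": 0.9}, {"x": -100, "y": 0, "z": 10, "turn": 0, "jaw": 0.9}])

```text
time_s: 7.3
tcp_pos: [0.5845, 0.0716, 0.1338]
tool_rot: [0.59, -0.391, -0.587, -0.393]
ft_force: [0.3, -0.1, -0.8]
grip_width: 0.368
```

```bash
python3 -c "
from h import *
go(.543,.405,.13,173.7)"
```

```text
shift [  3.5 -90.2 323.6] turn -1.065 | yaw 112.7 tcp [0.5845 0.0716 0.1338] F [ 0.3 -0.1 -0.8] grip 0.368 t 7.3 q6 -1.97 tilt -1.0000
```

Emit:
arm_command(series=[{"x": 0, "y": -12, "z": 45, "turn": -0.14, "jaw": 0.9}, {"x": 0, "y": -24, "z": 90, "turn": -0.28, "jaw": 0.9}, {"x": 0, "y": -36, "z": 135, "turn": -0.42, "jaw": 0.9}, {"x": 0, "y": -50, "z": 180, "turn": -0.56, "jaw": 0.9}, {"x": 0, "y": -62, "z": 225, "turn": -0.7, "jaw": 0.9}])

```text
time_s: 7.8
tcp_pos: [0.5517, 0.3056, 0.1299]
tool_rot: [-0.687, 0.164, 0.689, 0.163]
ft_force: [0.3, 0.3, -0.3]
grip_width: 0.365
```

```bash
python3 -c "
from h import *
go(.543,.405,.035,173.7)"
```

```text
shift [ 94.8 -85.   52.3] turn -0.358 | yaw 153.2 tcp [0.5517 0.3056 0.1299] F [ 0.3  0.3 -0.3] grip 0.365 t 7.8 q6 -2.29 tilt -1.0000
```

Emit:
arm_command(series=[{"x": 0, "y": -38, "z": 24, "turn": -0.14, "jaw": 0.9}, {"x": 0, "y": -80, "z": 50, "turn": -0.28, "jaw": 0.9}, {"x": 10, "y": -85, "z": 52, "turn": -0.36, "jaw": 0.9}, {"x": 40, "y": -85, "z": 52, "turn": -0.36, "jaw": 0.9}, {"x": 75, "y": -85, "z": 52, "turn": -0.36, "jaw": 0.9}])

```text
time_s: 8.3
tcp_pos: [0.5447, 0.4042, 0.055]
tool_rot: [-0.706, 0.039, 0.706, 0.04]
ft_force: [0.3, 0.5, -0.6]
grip_width: 0.366
```

Emit:
arm_command(series=[{"x": 15, "y": 0, "z": 0, "turn": 0, "jaw": 0.9}, {"x": 15, "y": 0, "z": 0, "turn": 0, "jaw": 0.45}, {"x": 15, "y": 0, "z": 0, "turn": 0, "jaw": 0.45}, {"x": 0, "y": 0, "z": 0, "turn": 0, "jaw": 0.45}, {"x": -50, "y": 0, "z": 0, "turn": 0, "jaw": 0.45}])

```text
time_s: 8.8
tcp_pos: [0.5441, 0.4017, 0.1049]
tool_rot: [-0.704, 0.042, 0.708, 0.039]
ft_force: [0.8, -0.1, -0.1]
grip_width: 0.544
```

```bash
cat >> h.py <<'E'
def blocks(name):
    im=cv2.imread(f'pics/{name}_raw.png'); hsv=cv2.cvtColor(im,cv2.COLOR_BGR2HSV)
    m=((hsv[...,1]>75)&(hsv[...,0]<30)&(hsv[...,2]>110)).astype(np.uint8); m[:166]=0;m[228:]=0;m[:,:276]=0;m[:,370:]=0
    cs,_=cv2.findContours(m,0,1)
    for k in cs:
        if cv2.contourArea(k)<40: continue
        print('block',cv2.minAreaRect(k)[0], cv2.minAreaRect(cast('top',k.reshape(-1,2),.052)[:,:2].astype(np.float32)*1000))
E
python3 -c "
from h import *
go(.586,-.027,.13,91)
shot('top','c1',(120,150,380,270),3);blocks('c1')"
```

```text
shift [-23.8 421.3 -90.3] turn 1.439 | yaw 173.5 tcp [0.5441 0.4017 0.1049] F [ 0.8 -0.1 -0.1] grip 0.544 t 8.8 q6 -2.50 tilt -1.0000
block (323.0, 190.5) ((584.7637329101562, -26.95217514038086), (58.1026725769043, 33.710086822509766), 0.46954986453056335)
block (344.34619140625, 180.2307586669922) ((620.7493896484375, -98.70391845703125), (62.85593032836914, 35.134620666503906), 10.825057029724121)
```

View pics/c1.png

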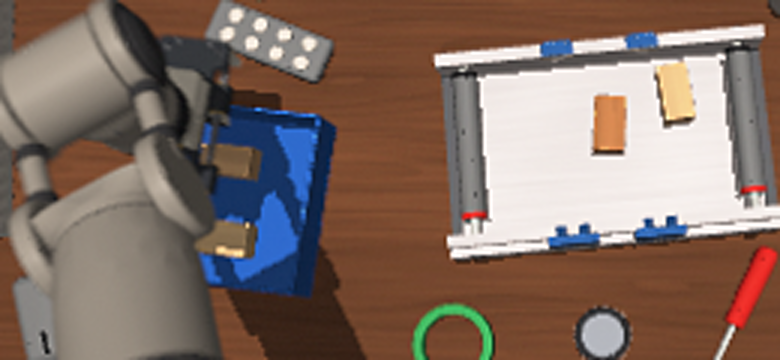

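Two blocks are in the bin, at crop pixels (230,160) and (225,240). The brown and plywood blocks are still on the tray at full-image (323,190) and (344,180). Brown is next.

Emit:
arm_command(series=[{"x": -24, "y": 30, "z": -5, "turn": 0.14, "jaw": 0.45}, {"x": -24, "y": 75, "z": -16, "turn": 0.28, "jaw": 0.45}, {"x": -24, "y": 120, "z": -26, "turn": 0.42, "jaw": 0.45}, {"x": -24, "y": 168, "z": -36, "turn": 0.56, "jaw": 0.45}, {"x": -24, "y": 215, "z": -46, "turn": 0.7, "jaw": 0.45}])

```text
time_s: 9.35
tcp_pos: [0.5685, 0.1825, 0.1343]
tool_rot: [0.65, -0.28, -0.647, -0.283]
ft_force: [1.4, 0.4, 0.9]
grip_width: 0.553
```

```bash
python3 -c "
from h import *
go(.586,-.027,.10,91)"
```

```text
shift [  34.2  130.5 -164.9] turn 0.734 | yaw 133.1 tcp [0.5685 0.1825 0.1343] F [1.4 0.4 0.9] grip 0.553 t 9.35 q6 -2.14 tilt -1.0000
```

Emit:
arm_command(series=[{"x": 0, "y": 28, "z": -36, "turn": 0.147, "jaw": 0.45}, {"x": 0, "y": 56, "z": -72, "turn": 0.294, "jaw": 0.45}, {"x": 0, "y": 85, "z": -108, "turn": 0.44, "jaw": 0.45}, {"x": 5, "y": 114, "z": -144, "turn": 0.587, "jaw": 0.45}, {"x": 20, "y": 130, "z": -165, "turn": 0.734, "jaw": 0.45}])

```text
time_s: 9.85
tcp_pos: [0.5886, -0.0291, 0.1154]
tool_rot: [0.506, -0.495, -0.501, -0.498]
ft_force: [1.4, 0.6, 0.6]
grip_width: 0.548
```

```bash
python3 -c "
from h import *
go(.586,-.027,.024,91); shot('side','d1s',(220,100,400,310),2.8)"
```

```text
shift [91.3  3.4  2.3] turn -0.003 | yaw 90.8 tcp [ 0.5886 -0.0291  0.1154] F [1.4 0.6 0.6] grip 0.548 t 9.85 q6 -1.76 tilt -1.0000
```

View pics/d1s.png

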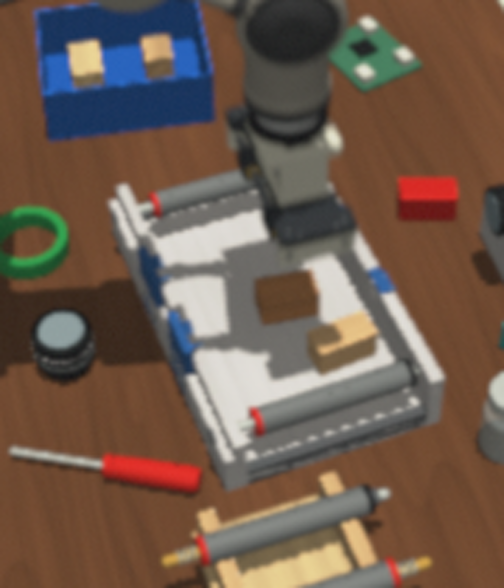

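Two blocks sit in the bin and the gripper is over the brown block at (287,295) in the crop. Descending.

Emit:
arm_command(series=[{"x": 15, "y": 3, "z": 2, "turn": 0, "jaw": 0.45}, {"x": 35, "y": 3, "z": 2, "turn": 0, "jaw": 0.45}, {"x": 60, "y": 3, "z": 2, "turn": 0, "jaw": 0.45}, {"x": 80, "y": 3, "z": 2, "turn": 0, "jaw": 0.45}, {"x": 90, "y": 3, "z": 2, "turn": 0, "jaw": 0.45}])

```text
time_s: 10.4
tcp_pos: [0.5837, -0.0231, 0.0216]
tool_rot: [0.506, -0.494, -0.505, -0.494]
ft_force: [0.3, 0.1, 0.4]
grip_width: 0.548
```

Emit:
arm_command(series=[{"x": 0, "y": 0, "z": 0, "turn": 0, "jaw": 0.45}, {"x": 0, "y": 0, "z": 0, "turn": 0, "jaw": 0.9}, {"x": 0, "y": 0, "z": 0, "turn": 0, "jaw": 0.9}, {"x": 0, "y": 0, "z": 0, "turn": 0, "jaw": 0.9}, {"x": -10, "y": 0, "z": 0, "turn": 0, "jaw": 0.9}])

```text
time_s: 10.9
tcp_pos: [0.5826, -0.023, 0.0308]
tool_rot: [-0.505, 0.494, 0.506, 0.494]
ft_force: [-0.8, -0.5, -0.7]
grip_width: 0.395
```

Emit:
arm_command(series=[{"x": -30, "y": 0, "z": 0, "turn": 0, "jaw": 0.9}, {"x": -60, "y": 0, "z": 0, "turn": 0, "jaw": 0.9}, {"x": -90, "y": 0, "z": 0, "turn": 0, "jaw": 0.9}, {"x": -100, "y": 0, "z": 0, "turn": 0, "jaw": 0.9}, {"x": -100, "y": 0, "z": 30, "turn": -0.1, "jaw": 0.9}])

```text
time_s: 11.4
tcp_pos: [0.5838, 0.0044, 0.1331]
tool_rot: [0.531, -0.468, -0.528, -0.47]
ft_force: [0.5, 0.9, -0.9]
grip_width: 0.394
```

```bash
python3 -c "
from h import *
go(.445,.343,.13,173.7)"
```

```text
shift [  2.   96.9 352.9] turn -1.340 | yaw 96.9 tcp [0.5838 0.0044 0.1331] F [ 0.5  0.9 -0.9] grip 0.394 t 11.4 q6 -1.81 tilt -1.0000
```

Emit:
arm_command(series=[{"x": 0, "y": 11, "z": 45, "turn": -0.14, "jaw": 0.9}, {"x": 0, "y": 23, "z": 90, "turn": -0.28, "jaw": 0.9}, {"x": 0, "y": 36, "z": 135, "turn": -0.42, "jaw": 0.9}, {"x": 0, "y": 49, "z": 180, "turn": -0.56, "jaw": 0.9}, {"x": 0, "y": 62, "z": 225, "turn": -0.7, "jaw": 0.9}])

```text
time_s: 11.9
tcp_pos: [0.4919, 0.2239, 0.1305]
tool_rot: [-0.659, 0.257, 0.659, 0.256]
ft_force: [-0.3, 0.9, -0.1]
grip_width: 0.396
```

```bash
python3 -c "
from h import *
go(.445,.343,.04,173.7)"
```

```text
shift [ 90.5 -56.1 115. ] turn -0.632 | yaw 137.5 tcp [0.4919 0.2239 0.1305] F [-0.3  0.9 -0.1] grip 0.396 t 11.9 q6 -2.11 tilt -1.0000
```

Emit:
arm_command(series=[{"x": 0, "y": -20, "z": 40, "turn": -0.14, "jaw": 0.9}, {"x": 0, "y": -40, "z": 80, "turn": -0.28, "jaw": 0.9}, {"x": 0, "y": -56, "z": 115, "turn": -0.42, "jaw": 0.9}, {"x": 10, "y": -56, "z": 115, "turn": -0.56, "jaw": 0.9}, {"x": 40, "y": -56, "z": 115, "turn": -0.63, "jaw": 0.9}])

```text
time_s: 12.4
tcp_pos: [0.4476, 0.3441, 0.0924]
tool_rot: [0.708, -0.038, -0.704, -0.04]
ft_force: [0.8, -0.9, -0.6]
grip_width: 0.39
```

Emit:
arm_command(series=[{"x": 35, "y": 0, "z": 0, "turn": 0, "jaw": 0.9}, {"x": 50, "y": 0, "z": 0, "turn": 0, "jaw": 0.9}, {"x": 50, "y": 0, "z": 0, "turn": 0, "jaw": 0.45}, {"x": 50, "y": 0, "z": 0, "turn": 0, "jaw": 0.45}, {"x": 20, "y": 0, "z": 0, "turn": 0, "jaw": 0.45}])

```text
time_s: 12.9
tcp_pos: [0.4449, 0.3403, 0.0683]
tool_rot: [-0.704, 0.043, 0.708, 0.04]
ft_force: [0.2, -0.1, 0.2]
grip_width: 0.545
```

Emit:
arm_command(series=[{"x": -40, "y": 0, "z": 0, "turn": 0, "jaw": 0.45}, {"x": -80, "y": 0, "z": 0, "turn": 0, "jaw": 0.45}, {"x": -80, "y": 20, "z": 0, "turn": 0.14, "jaw": 0.45}, {"x": -80, "y": 60, "z": 0, "turn": 0.28, "jaw": 0.45}, {"x": -80, "y": 100, "z": 0, "turn": 0.42, "jaw": 0.45}])

```text
time_s: 13.4
tcp_pos: [0.4351, 0.2415, 0.1519]
tool_rot: [0.682, -0.189, -0.681, -0.19]
ft_force: [0.9, -0.6, -0.4]
grip_width: 0.552
```

```bash
python3 -c "
from h import *
go(.622,-.0985,.10,101)
shot('top','e1',(120,150,380,270),3);blocks('e1')"
```

```text
shift [  52.1  194.9 -335.4] turn 0.837 | yaw 148.9 tcp [0.4351 0.2415 0.1519] F [ 0.9 -0.6 -0.4] grip 0.552 t 13.4 q6 -2.25 tilt -1.0000
block (344.34619140625, 180.2307586669922) ((620.7493896484375, -98.70391845703125), (62.85593032836914, 35.134620666503906), 10.825057029724121)
```

View pics/e1.png

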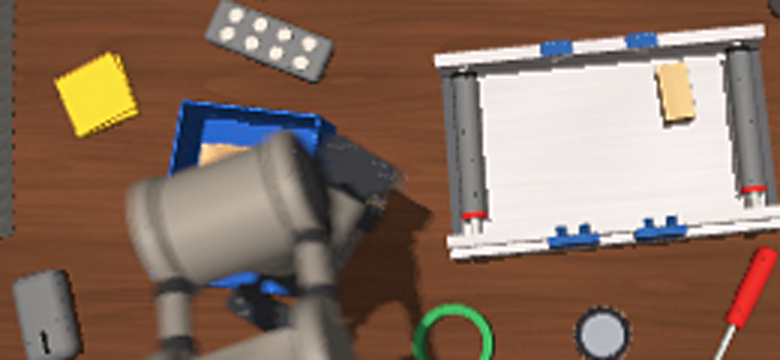

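One block is left on the tray, at full-image (344,180).

Emit:
arm_command(series=[{"x": 0, "y": 23, "z": -40, "turn": 0.14, "jaw": 0.45}, {"x": 0, "y": 46, "z": -80, "turn": 0.28, "jaw": 0.45}, {"x": 0, "y": 69, "z": -120, "turn": 0.42, "jaw": 0.45}, {"x": 0, "y": 93, "z": -160, "turn": 0.56, "jaw": 0.45}, {"x": 0, "y": 116, "z": -200, "turn": 0.7, "jaw": 0.45}])

```text
time_s: 13.95
tcp_pos: [0.5483, 0.0383, 0.1518]
tool_rot: [0.575, -0.412, -0.574, -0.412]
ft_force: [0.3, 1.3, -0.1]
grip_width: 0.548
```

```bash
python3 -c "
from h import *
go(.622,-.0985,.10,101)"
```

```text
shift [  51.9  -25.8 -153.2] turn 0.135 | yaw 108.7 tcp [0.5483 0.0383 0.1518] F [ 0.3  1.3 -0.1] grip 0.548 t 13.95 q6 -1.97 tilt -1.0000
```

Emit:
arm_command(series=[{"x": 0, "y": -7, "z": -42, "turn": 0.1, "jaw": 0.45}, {"x": 10, "y": -14, "z": -84, "turn": 0.135, "jaw": 0.45}, {"x": 20, "y": -21, "z": -126, "turn": 0.135, "jaw": 0.45}, {"x": 35, "y": -26, "z": -153, "turn": 0.135, "jaw": 0.45}, {"x": 50, "y": -26, "z": -153, "turn": 0.135, "jaw": 0.45}])

```text
time_s: 14.45
tcp_pos: [0.6238, -0.1, 0.101]
tool_rot: [0.547, -0.449, -0.545, -0.449]
ft_force: [-0.3, -0.1, 0.5]
grip_width: 0.547
```

```bash
python3 -c "
from h import *
go(.622,-.0985,.024,101)
shot('side','f1s',(220,100,400,310),2.8)"
```

```text
shift [77.   1.6  2. ] turn 0.002 | yaw 101.1 tcp [ 0.6238 -0.1     0.101 ] F [-0.3 -0.1  0.5] grip 0.547 t 14.45 q6 -2.04 tilt -1.0000
```

View pics/f1s.png

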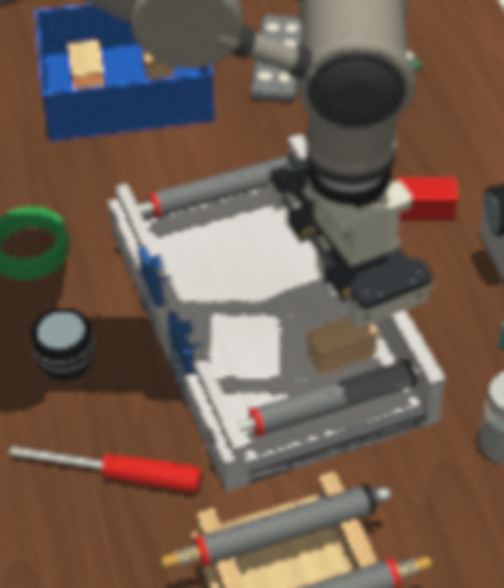

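The gripper is over the last block at crop (340,343). Descending.

Emit:
arm_command(series=[{"x": 15, "y": 2, "z": 0, "turn": 0, "jaw": 0.45}, {"x": 35, "y": 2, "z": 0, "turn": 0, "jaw": 0.45}, {"x": 55, "y": 2, "z": 0, "turn": 0, "jaw": 0.45}, {"x": 70, "y": 2, "z": 0, "turn": 0, "jaw": 0.45}, {"x": 76, "y": 2, "z": 0, "turn": 0, "jaw": 0.45}])

```text
time_s: 15.0
tcp_pos: [0.6195, -0.0956, 0.0239]
tool_rot: [-0.546, 0.448, 0.548, 0.448]
ft_force: [0.6, 0.3, 0.1]
grip_width: 0.55
```

Emit:
arm_command(series=[{"x": 0, "y": 0, "z": 0, "turn": 0, "jaw": 0.45}, {"x": 0, "y": 0, "z": 0, "turn": 0, "jaw": 0.9}, {"x": 0, "y": 0, "z": 0, "turn": 0, "jaw": 0.9}, {"x": 0, "y": 0, "z": 0, "turn": 0, "jaw": 0.9}, {"x": -10, "y": 0, "z": 0, "turn": 0, "jaw": 0.9}])

```text
time_s: 15.5
tcp_pos: [0.6195, -0.0958, 0.0344]
tool_rot: [-0.546, 0.448, 0.548, 0.448]
ft_force: [0.4, -0.8, -1.2]
grip_width: 0.365
```

Emit:
arm_command(series=[{"x": -30, "y": 0, "z": 0, "turn": 0, "jaw": 0.9}, {"x": -60, "y": 0, "z": 0, "turn": 0, "jaw": 0.9}, {"x": -90, "y": 0, "z": 0, "turn": 0, "jaw": 0.9}, {"x": -100, "y": 0, "z": 0, "turn": 0, "jaw": 0.9}, {"x": -100, "y": 0, "z": 30, "turn": 0, "jaw": 0.9}])

```text
time_s: 16.0
tcp_pos: [0.616, -0.0695, 0.1371]
tool_rot: [0.548, -0.448, -0.544, -0.45]
ft_force: [0.3, 0.5, -1.0]
grip_width: 0.366
```

```bash
python3 -c "
from h import *
go(.535,.333,.13,173.7)"
```

```text
shift [  5.8   1.6 410.5] turn -1.266 | yaw 101.2 tcp [ 0.616  -0.0695  0.1371] F [ 0.3  0.5 -1. ] grip 0.366 t 16.0 q6 -2.00 tilt -1.0000
```

Emit:
arm_command(series=[{"x": 0, "y": 0, "z": 45, "turn": -0.14, "jaw": 0.9}, {"x": 0, "y": 0, "z": 90, "turn": -0.28, "jaw": 0.9}, {"x": 0, "y": 0, "z": 135, "turn": -0.42, "jaw": 0.9}, {"x": 0, "y": 0, "z": 180, "turn": -0.56, "jaw": 0.9}, {"x": 0, "y": 0, "z": 228, "turn": -0.7, "jaw": 0.9}])

```text
time_s: 16.5
tcp_pos: [0.5686, 0.1583, 0.1344]
tool_rot: [-0.668, 0.232, 0.668, 0.231]
ft_force: [0.4, 1.1, -0.4]
grip_width: 0.373
```

```bash
python3 -c "
from h import *
go(.535,.333,.04,173.7)"
```

```text
shift [  94.4 -116.5  134.5] turn -0.557 | yaw 141.8 tcp [0.5686 0.1583 0.1344] F [ 0.4  1.1 -0.4] grip 0.373 t 16.5 q6 -2.33 tilt -1.0000
```

Emit:
arm_command(series=[{"x": 0, "y": -30, "z": 35, "turn": -0.12, "jaw": 0.9}, {"x": 0, "y": -60, "z": 70, "turn": -0.24, "jaw": 0.9}, {"x": 0, "y": -90, "z": 105, "turn": -0.36, "jaw": 0.9}, {"x": 0, "y": -116, "z": 134, "turn": -0.48, "jaw": 0.9}, {"x": 20, "y": -116, "z": 134, "turn": -0.557, "jaw": 0.9}])

```text
time_s: 17.0
tcp_pos: [0.5365, 0.3367, 0.1166]
tool_rot: [0.708, -0.036, -0.705, -0.039]
ft_force: [0.8, 0.0, -0.6]
grip_width: 0.366
```

Emit:
arm_command(series=[{"x": 45, "y": 0, "z": 0, "turn": 0, "jaw": 0.9}, {"x": 72, "y": 0, "z": 0, "turn": 0, "jaw": 0.9}, {"x": 72, "y": 0, "z": 0, "turn": 0, "jaw": 0.45}, {"x": 72, "y": 0, "z": 0, "turn": 0, "jaw": 0.45}, {"x": 40, "y": 0, "z": 0, "turn": 0, "jaw": 0.45}])

```text
time_s: 17.5
tcp_pos: [0.5346, 0.3298, 0.0719]
tool_rot: [-0.703, 0.042, 0.708, 0.04]
ft_force: [0.4, -0.4, -0.4]
grip_width: 0.537
```

Emit:
arm_command(series=[{"x": -40, "y": 0, "z": 0, "turn": 0, "jaw": 0.45}, {"x": -80, "y": 0, "z": 0, "turn": 0, "jaw": 0.3}, {"x": -80, "y": 40, "z": 0, "turn": 0.14, "jaw": 0.3}, {"x": -80, "y": 80, "z": 0, "turn": 0.28, "jaw": 0.3}, {"x": -80, "y": 125, "z": 0, "turn": 0.42, "jaw": 0.3}])

```text
time_s: 18.0
tcp_pos: [0.5226, 0.2061, 0.1567]
tool_rot: [0.682, -0.188, -0.681, -0.189]
ft_force: [-0.1, -0.8, -0.3]
grip_width: 0.699
```

```bash
python3 -c "
from h import *
go(.506,-.305,.15,93.8)
shot('top','g1',(120,150,450,270),2.4);blocks('g1');shot('side','g1s',(220,90,400,350),2.3)"
```

```text
shift [   6.2  446.9 -248.6] turn 0.964 | yaw 149.1 tcp [0.5226 0.2061 0.1567] F [-0.1 -0.8 -0.3] grip 0.699 t 18.0 q6 -2.36 tilt -1.0000
```

View pics/g1.png

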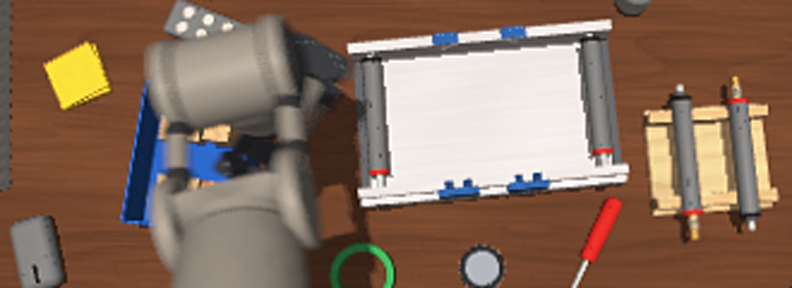

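View pics/g1s.png

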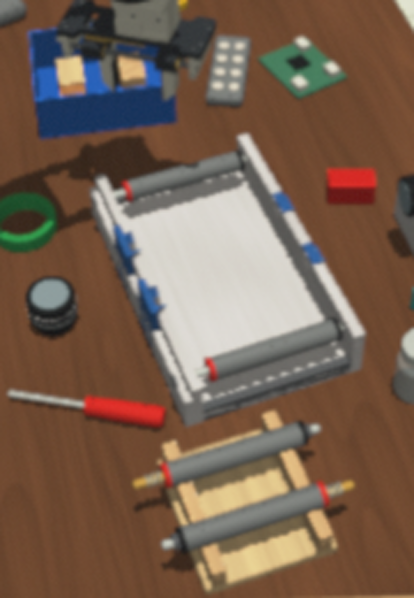

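The tray is clear. The arm hides part of the bin, so I'll check the offcut count again later. The fitted rollers carry the same bands as the loose ones, so I'll use them as a direct reference for the bays.

```bash
cat >> h.py <<'E'
def reds(name,cam='top',roi=(255,140,455,260)):
    im=cv2.imread(f'pics/{name}_raw.png').astype(float); b,g,r=im[...,0],im[...,1],im[...,2]
    w=np.clip(r-1.0*np.maximum(g,b)-60,0,None); x0,y0,x1,y1=roi; k=np.zeros_like(w);k[y0:y1,x0:x1]=w[y0:y1,x0:x1]
    n,l=cv2.connectedComponents((k>0).astype(np.uint8)); out=[]
    for i in range(1,n):
        ys,xs=np.where(l==i); ww=k[ys,xs]
        if ww.sum()<60: continue
        out.append((np.sum(xs*ww)/ww.sum(),np.sum(ys*ww)/ww.sum(),len(xs),ww.sum()))
    return out
E
python3 -c "
from h import *
np.set_printoptions(precision=4,suppress=True)
for c,n,roi in (('top','g1',(255,140,455,262)),('side','g1s',(255,140,400,350))):
    for u in reds(n,c,roi): print(c,np.round(u,2),cast(c,[u[:2]],.054)[0])
"
```

```text
top [ 290.45  142.29   78.   6924.  ] [0.7521 0.0863 0.054 ]
top [ 427.28  191.46   18.   1704.  ] [ 0.584  -0.3787  0.054 ]
top [ 370.9   212.47   17.   1574.  ] [ 0.5113 -0.1867  0.054 ]
top [ 277.19  221.27   21.   1536.  ] [0.4794 0.1238 0.054 ]
top [  370.32   245.05   224.   22978.  ] [ 0.4036 -0.1835  0.054 ]
top [ 408.47  238.04   24.   1534.  ] [ 0.4272 -0.31    0.054 ]
side [  372.48   167.92   319.   20403.  ] [0.7698 0.0646 0.054 ]
side [274.87 171.52  20.   832.  ] [0.4793 0.1321 0.054 ]
side [ 311.51  249.21   27.   1218.  ] [ 0.511  -0.1804  0.054 ]
side [  274.01   267.73   357.   27663.  ] [ 0.4016 -0.2113  0.054 ]
side [ 291.9   295.44   35.   1640.  ] [ 0.4267 -0.3052  0.054 ]
side [ 360.28  303.29   36.   1546.  ] [ 0.5839 -0.3735  0.054 ]
```

Emit:
arm_command(series=[{"x": 0, "y": 42, "z": -23, "turn": 0.14, "jaw": 0.35}, {"x": 0, "y": 84, "z": -46, "turn": 0.28, "jaw": 0.35}, {"x": 0, "y": 126, "z": -70, "turn": 0.42, "jaw": 0.35}, {"x": 0, "y": 168, "z": -93, "turn": 0.56, "jaw": 0.35}, {"x": 0, "y": 210, "z": -117, "turn": 0.7, "jaw": 0.35}])

```text
time_s: 18.6
tcp_pos: [0.5162, -0.0349, 0.1562]
tool_rot: [0.576, -0.411, -0.575, -0.411]
ft_force: [1.8, -0.6, -0.2]
grip_width: 0.651
```

```bash
python3 -c "
from h import *
go(.506,-.3045,.15,93.9)"
```

```text
shift [   6.2   97.1 -251.7] turn 0.262 | yaw 108.9 tcp [ 0.5162 -0.0349  0.1562] F [ 1.8 -0.6 -0.2] grip 0.651 t 18.6 q6 -2.12 tilt -1.0000
```

Emit:
arm_command(series=[{"x": 0, "y": 17, "z": -45, "turn": 0.1, "jaw": 0.35}, {"x": 0, "y": 35, "z": -90, "turn": 0.2, "jaw": 0.35}, {"x": 0, "y": 52, "z": -135, "turn": 0.262, "jaw": 0.35}, {"x": 0, "y": 70, "z": -180, "turn": 0.262, "jaw": 0.35}, {"x": 0, "y": 87, "z": -225, "turn": 0.262, "jaw": 0.35}])

```text
time_s: 19.1
tcp_pos: [0.5079, -0.2765, 0.1563]
tool_rot: [0.519, -0.481, -0.517, -0.481]
ft_force: [1.6, 0.9, 1.3]
grip_width: 0.652
```

```bash
python3 -c "
from h import *
go(.506,-.3045,.12,93.9)"
```

```text
shift [ 36.3   4.1 -27.7] turn 0.006 | yaw 94.2 tcp [ 0.5079 -0.2765  0.1563] F [1.6 0.9 1.3] grip 0.652 t 19.1 q6 -2.28 tilt -1.0000
```

Emit:
arm_command(series=[{"x": 10, "y": 4, "z": -28, "turn": 0.006, "jaw": 0.35}, {"x": 36, "y": 4, "z": -28, "turn": 0.006, "jaw": 0.35}, {"x": 50, "y": 4, "z": -28, "turn": 0.006, "jaw": 0.35}, {"x": 50, "y": 4, "z": -28, "turn": 0.006, "jaw": 0.35}, {"x": 50, "y": 4, "z": -28, "turn": 0.006, "jaw": 0.35}])

```text
time_s: 19.6
tcp_pos: [0.5065, -0.3027, 0.1059]
tool_rot: [0.517, -0.483, -0.516, -0.483]
ft_force: [0.4, 0.7, 0.2]
grip_width: 0.651
```

```bash
python3 -c "
from h import *
go(.506,-.3045,.034,93.9); shot('side','h1s',(240,160,420,360),3); shot('top','h1',(255,140,455,265),4)"
```

```text
shift [71.9  0.7 -1.7] turn -0.000 | yaw 93.9 tcp [ 0.5065 -0.3027  0.1059] F [0.4 0.7 0.2] grip 0.651 t 19.6 q6 -2.31 tilt -1.0000
```

View pics/h1s.png

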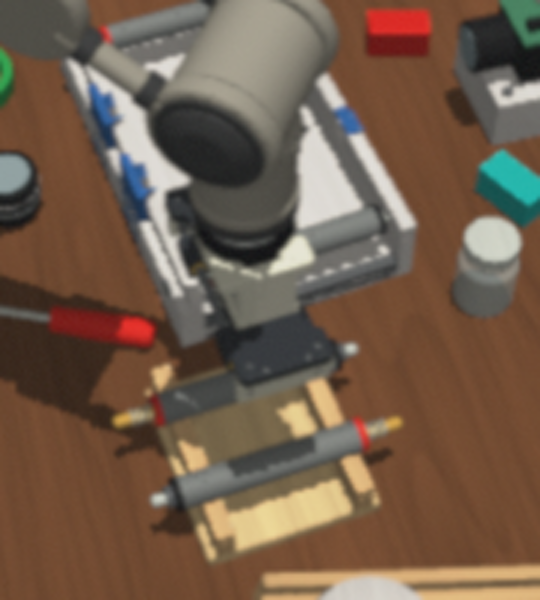

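View pics/h1.png

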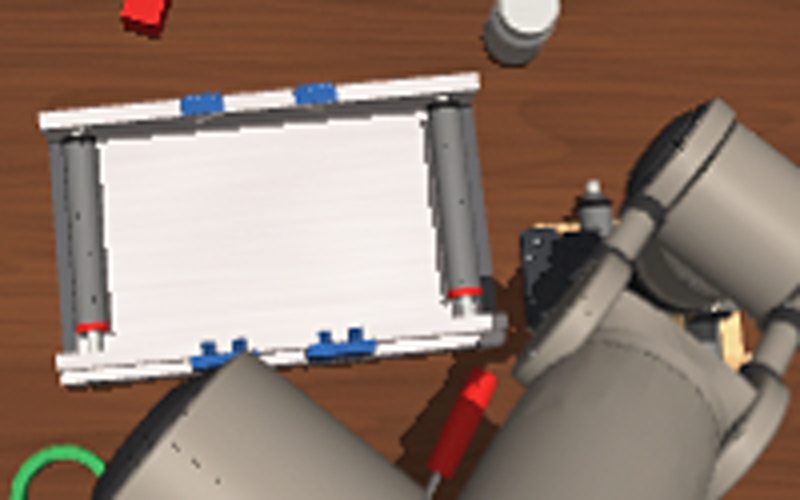

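The gripper is aligned over the near roller; in the side crop the roller runs from (125,418) to (348,348). Descending to grip it.

Emit:
arm_command(series=[{"x": 15, "y": 1, "z": -2, "turn": 0, "jaw": 0.35}, {"x": 35, "y": 1, "z": -2, "turn": 0, "jaw": 0.35}, {"x": 55, "y": 1, "z": -2, "turn": 0, "jaw": 0.35}, {"x": 68, "y": 1, "z": -2, "turn": 0, "jaw": 0.35}, {"x": 72, "y": 1, "z": -2, "turn": 0, "jaw": 0.35}])

```text
time_s: 20.2
tcp_pos: [0.5049, -0.3043, 0.0322]
tool_rot: [-0.516, 0.483, 0.517, 0.483]
ft_force: [0.2, 0.2, 0.1]
grip_width: 0.649
```

Emit:
arm_command(series=[{"x": 0, "y": 0, "z": 0, "turn": 0, "jaw": 0.6}, {"x": 0, "y": 0, "z": 0, "turn": 0, "jaw": 0.95}, {"x": 0, "y": 0, "z": 0, "turn": 0, "jaw": 0.95}, {"x": 0, "y": 0, "z": 0, "turn": 0, "jaw": 0.95}, {"x": 0, "y": 0, "z": 0, "turn": 0, "jaw": 0.95}])

```text
time_s: 20.7
tcp_pos: [0.5051, -0.3031, 0.0332]
tool_rot: [-0.516, 0.482, 0.517, 0.484]
ft_force: [0.9, 7.6, 2.9]
grip_width: 0.295
```

Emit:
arm_command(series=[{"x": -20, "y": 0, "z": 0, "turn": 0, "jaw": 0.95}, {"x": -40, "y": 0, "z": 0, "turn": 0, "jaw": 0.95}, {"x": -60, "y": 0, "z": 0, "turn": 0, "jaw": 0.95}, {"x": -80, "y": 0, "z": 0, "turn": 0, "jaw": 0.95}, {"x": -85, "y": 0, "z": 0, "turn": 0, "jaw": 0.95}])

```text
time_s: 21.2
tcp_pos: [0.5059, -0.3054, 0.12]
tool_rot: [0.518, -0.483, -0.515, -0.483]
ft_force: [0.3, 0.5, -2.8]
grip_width: 0.299
```

```bash
python3 -c "
from h import *
go(.589,.026,.115,95.9)"
```

```text
shift [   4.5 -105.2  325.1] turn -0.036 | yaw 93.9 tcp [ 0.5059 -0.3054  0.12  ] F [ 0.3  0.5 -2.8] grip 0.299 t 21.2 q6 -2.31 tilt -1.0000
```

Emit:
arm_command(series=[{"x": 0, "y": -13, "z": 40, "turn": -0.01, "jaw": 0.95}, {"x": 0, "y": -26, "z": 80, "turn": -0.02, "jaw": 0.95}, {"x": 0, "y": -39, "z": 120, "turn": -0.03, "jaw": 0.95}, {"x": 0, "y": -52, "z": 160, "turn": -0.036, "jaw": 0.95}, {"x": 0, "y": -65, "z": 200, "turn": -0.036, "jaw": 0.95}])

```text
time_s: 21.7
tcp_pos: [0.5561, -0.0991, 0.1169]
tool_rot: [-0.525, 0.474, 0.526, 0.473]
ft_force: [1.1, -0.3, -2.9]
grip_width: 0.3
```

```bash
python3 -c "
from h import *
go(.5835,.026,.111,95.9)"
```

```text
shift [  5.9 -40.1 121.6] turn 0.000 | yaw 95.9 tcp [ 0.5561 -0.0991  0.1169] F [ 1.1 -0.3 -2.9] grip 0.300 t 21.7 q6 -1.99 tilt -1.0000
```

Emit:
arm_command(series=[{"x": 2, "y": -13, "z": 40, "turn": 0, "jaw": 0.95}, {"x": 4, "y": -26, "z": 80, "turn": 0, "jaw": 0.95}, {"x": 5, "y": -40, "z": 120, "turn": 0, "jaw": 0.95}, {"x": 5, "y": -40, "z": 121, "turn": 0, "jaw": 0.95}, {"x": 5, "y": -40, "z": 121, "turn": 0, "jaw": 0.95}])

```text
time_s: 22.2
tcp_pos: [0.5832, 0.0247, 0.1118]
tool_rot: [-0.525, 0.473, 0.526, 0.472]
ft_force: [0.1, -0.8, -2.4]
grip_width: 0.294
```

```bash
python3 -c "
from h import *
np.set_printoptions(precision=4,suppress=True)
go(.5835,.026,.111,95.9); shot('side','i1s',(240,130,420,280),4); shot('top','i1',(255,140,455,265),4)
z=manip.get_obs()['tcp_pos'][2]+.019
for c,n,roi in (('top','i1',(255,150,380,240)),('side','i1s',(255,130,400,260))):
    for u in reds(n,c,roi): print(c,np.round(u,2),cast(c,[u[:2]],.054)[0],cast(c,[u[:2]],z)[0])
"
```

```text
shift [ 0.8 -0.4  1.2] turn 0.003 | yaw 96.1 tcp [0.5832 0.0247 0.1118] F [ 0.1 -0.8 -2.4] grip 0.294 t 22.2 q6 -1.77 tilt -1.0000
top [ 370.9   212.47   17.   1573.  ] [ 0.5113 -0.1867  0.054 ] [ 0.5012 -0.1765  0.1312]
top [ 374.37  236.06   63.   6296.  ] [ 0.4331 -0.1972  0.054 ] [ 0.4281 -0.1863  0.1312]
side [  372.47   167.94   325.   20717.  ] [0.7698 0.0645 0.054 ] [ 0.7389 -0.0073  0.1312]
side [274.78 171.13  21.   754.  ] [0.4794 0.1338 0.054 ] [0.4684 0.0573 0.1312]
side [ 290.58  176.57   24.   1088.  ] [0.5204 0.0979 0.054 ] [0.5066 0.0238 0.1312]
side [ 311.51  249.22   27.   1250.  ] [ 0.511  -0.1804  0.054 ] [ 0.4979 -0.2354  0.1312]
```

View pics/i1s.png

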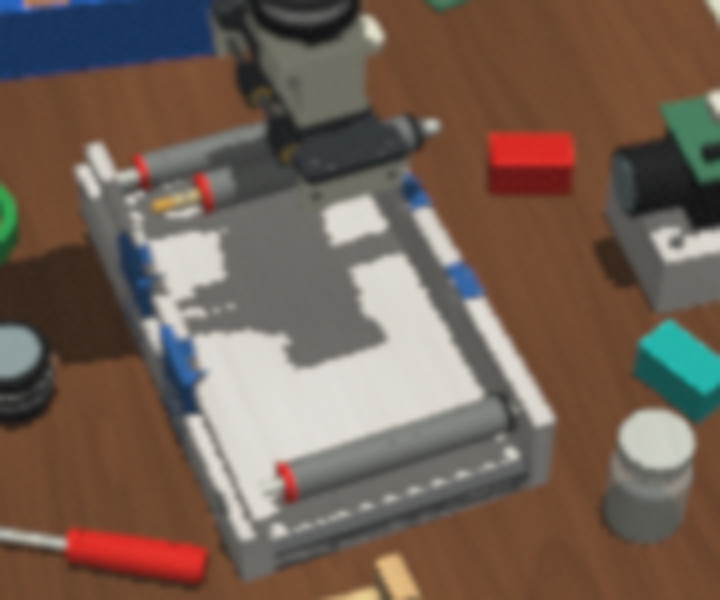

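View pics/i1.png

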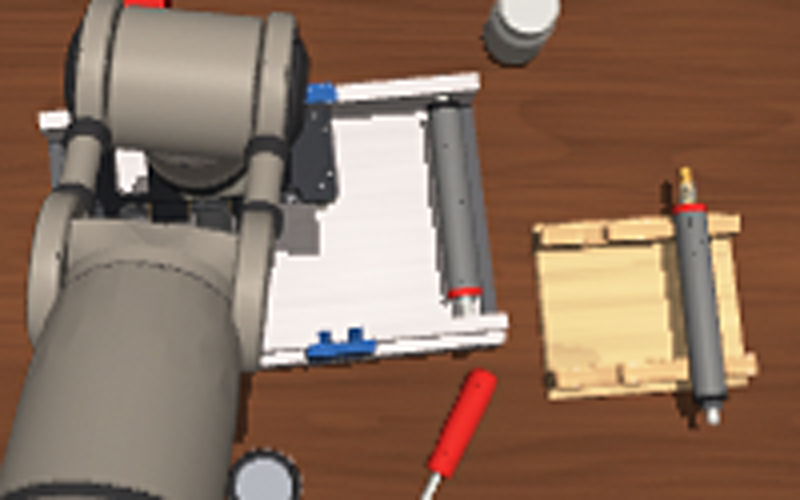

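The top view is blocked by the arm. The side view shows the held roller, with its brass tip at (175,200) and red band at (205,190) in the crop. I'll refine the bay position from the blue plates and trims in the earlier unobstructed picture.

```bash
python3 -c "
from h import *
np.set_printoptions(precision=4,suppress=True)
ax=np.array([.9948,.102]);la=np.array([-.102,.9948])
for c,n,roi in (('top','g1',(290,150,370,240)),('side','g1s',(255,130,390,260))):
    im=cv2.imread(f'pics/{n}_raw.png').astype(float); b,g,r=im[...,0],im[...,1],im[...,2]
    w=np.clip(b-r-40,0,None);x0,y0,x1,y1=roi;k=np.zeros_like(w);k[y0:y1,x0:x1]=w[y0:y1,x0:x1]
    nn,l=cv2.connectedComponents((k>0).astype(np.uint8),connectivity=8)
    for i in range(1,nn):
        ys,xs=np.where(l==i);ww=k[ys,xs]
        if ww.sum()<300: continue
        u=(np.sum(xs*ww)/ww.sum(),np.sum(ys*ww)/ww.sum())
        for z in (.06,.072,.08):
            P=cast(c,[u],z)[0]; print(c,len(xs),np.round(u,2),z,P[:2],'lat %.4f ax %.4f'%(P[:2]@la,P[:2]@ax))
for P in [(.5113,-.1867),(.4794,.1238)]: print('fitted red lat',np.array(P)@la, np.array(P)@ax)
"
```

```text
top 49 [333.32 162.99] 0.06 [ 0.6781 -0.0611] lat -0.1299 ax 0.6683
top 49 [333.32 162.99] 0.072 [ 0.6748 -0.0607] lat -0.1293 ax 0.6651
top 49 [333.32 162.99] 0.08 [ 0.6727 -0.0605] lat -0.1288 ax 0.6630
top 53 [305.04 165.62] 0.06 [0.6682 0.0344] lat -0.0339 ax 0.6682
top 53 [305.04 165.62] 0.072 [0.665  0.0338] lat -0.0342 ax 0.6650
top 53 [305.04 165.62] 0.08 [0.6629 0.0333] lat -0.0344 ax 0.6629
top 71 [339.86 226.06] 0.06 [ 0.4648 -0.0833] lat -0.1302 ax 0.4539
top 71 [339.86 226.06] 0.072 [ 0.4637 -0.0827] lat -0.1296 ax 0.4528
top 71 [339.86 226.06] 0.08 [ 0.4629 -0.0823] lat -0.1291 ax 0.4521
top 73 [310.59 228.85] 0.06 [0.4548 0.0127] lat -0.0338 ax 0.4537
top 73 [310.59 228.85] 0.072 [0.4538 0.0123] lat -0.0341 ax 0.4527
top 73 [310.59 228.85] 0.08 [0.4531 0.012 ] lat -0.0343 ax 0.4520
side 598 [272.5  137.12] 0.06 [0.5043 0.2817] lat 0.2288 ax 0.5304
side 598 [272.5  137.12] 0.072 [0.5023 0.2682] lat 0.2155 ax 0.5271
side 598 [272.5  137.12] 0.08 [0.501  0.2592] lat 0.2067 ax 0.5249
side 43 [342.6  177.48] 0.06 [0.6679 0.0454] lat -0.0229 ax 0.6691
side 43 [342.6  177.48] 0.072 [0.6642 0.0344] lat -0.0335 ax 0.6642
side 43 [342.6  177.48] 0.08 [0.6617 0.0271] lat -0.0406 ax 0.6610
side 80 [273.53 195.1 ] 0.06 [0.4542 0.033 ] lat -0.0135 ax 0.4552
side 80 [273.53 195.1 ] 0.072 [0.4527 0.0221] lat -0.0242 ax 0.4526
side 80 [273.53 195.1 ] 0.08 [0.4517 0.0148] lat -0.0313 ax 0.4509
side 47 [355.64 199.8 ] 0.06 [ 0.6774 -0.0501] lat -0.1190 ax 0.6688
side 47 [355.64 199.8 ] 0.072 [ 0.6736 -0.0601] lat -0.1285 ax 0.6639
side 47 [355.64 199.8 ] 0.08 [ 0.671  -0.0668] lat -0.1349 ax 0.6607
side 95 [284.38 219.15] 0.06 [ 0.4641 -0.0639] lat -0.1109 ax 0.4552
side 95 [284.38 219.15] 0.072 [ 0.4625 -0.0738] lat -0.1206 ax 0.4526
side 95 [284.38 219.15] 0.08 [ 0.4615 -0.0803] lat -0.1270 ax 0.4509
fitted red lat -0.23788176 0.48959784
fitted red lat 0.07425744 0.48953472000000003
```

Blue plates, trims and red bands all agree: bay 2's line is at lateral -0.0341 and bay 1's at -0.129, with yaw 5.86°. I'll shift about 1 mm sideways, descend, then press.

Emit:
arm_command(series=[{"x": 10, "y": 0, "z": 1.1, "turn": 0.004, "jaw": 0.95}, {"x": 20, "y": 0, "z": 1.1, "turn": 0.004, "jaw": 0.95}, {"x": 32, "y": 0, "z": 1.1, "turn": 0.004, "jaw": 0.95}, {"x": 42, "y": 0, "z": 1.1, "turn": 0.004, "jaw": 0.95}, {"x": 48, "y": 0, "z": 1.1, "turn": 0.004, "jaw": 0.95}])

```text
time_s: 22.8
tcp_pos: [0.5829, 0.0245, 0.0632]
tool_rot: [-0.523, 0.475, 0.525, 0.474]
ft_force: [-2.3, -0.3, 0.5]
grip_width: 0.298
```

Emit:
arm_command(series=[{"x": 0, "y": 2, "z": 0, "turn": 0, "jaw": 0.95}, {"x": 0, "y": 4, "z": 0, "turn": 0, "jaw": 0.95}, {"x": 0, "y": 6, "z": 0, "turn": 0, "jaw": 0.95}, {"x": 0, "y": 8, "z": 0, "turn": 0, "jaw": 0.95}, {"x": 0, "y": 8, "z": 0, "turn": 0, "jaw": 0.95}])

```text
time_s: 23.3
tcp_pos: [0.5754, 0.024, 0.0651]
tool_rot: [0.524, -0.475, -0.524, -0.475]
ft_force: [-0.4, -1.3, -1.4]
grip_width: 0.298
```

```bash
cat >> h.py <<'E'
AX=np.array([.9948,.102]);LA=np.array([-.102,.9948])
def st():
    o=manip.get_obs();M=R.from_quat(o['tool_rot']).as_matrix();p=o['tcp_pos'][:2];f=o['ft_force']
    print('ax %.4f lat %.4f z %.4f yaw %.2f Fax %.1f Flat %.1f Fz %.1f T'%(p@AX,p@LA,o['tcp_pos'][2],np.degrees(np.arctan2(M[1,2],M[0,2])),f[:2]@AX,f[:2]@LA,f[2]),np.round(o['torque'],2),'grip %.3f t %.2f'%(o['grip_width'],o['time_s']))
E
python3 -c "
from h import *
st(); shot('side','j1s',(240,130,420,280),4)"
```

```text
ax 0.5749 lat -0.0348 z 0.0651 yaw 95.69 Fax -0.6 Flat -1.2 Fz -1.4 T [0.04 0.01 0.01] grip 0.298 t 23.30
```

View pics/j1s.png

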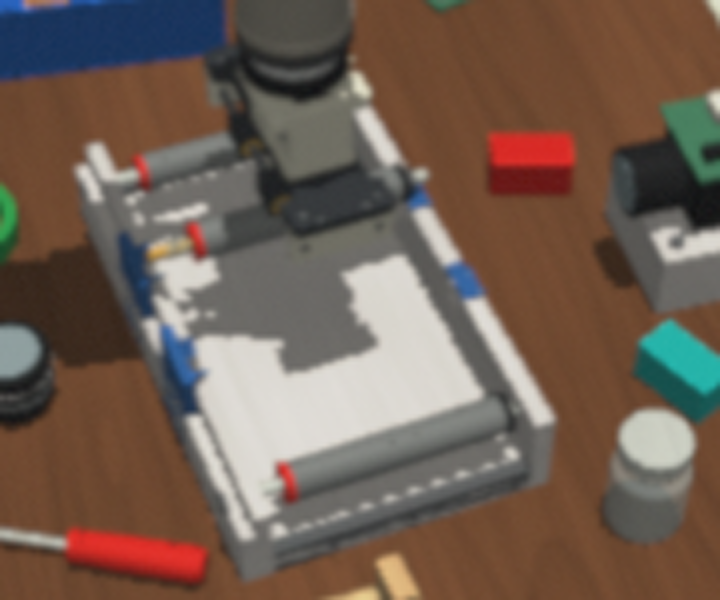

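```bash
python3 -c "
from h import *
for i in range(6): st(); manip.camera('side')
"
```

```text
ax 0.5751 lat -0.0349 z 0.0651 yaw 95.69 Fax -0.4 Flat 0.7 Fz -3.0 T [ 0.07 -0.03  0.01] grip 0.298 t 23.35
ax 0.5752 lat -0.0349 z 0.0651 yaw 95.69 Fax 0.6 Flat -0.3 Fz -1.8 T [0.02 0.06 0.05] grip 0.300 t 23.40
ax 0.5752 lat -0.0349 z 0.0650 yaw 95.68 Fax 0.2 Flat 0.6 Fz -1.5 T [ 0.08 -0.02  0.02] grip 0.296 t 23.45
ax 0.5753 lat -0.0349 z 0.0650 yaw 95.69 Fax -0.1 Flat -0.8 Fz -2.9 T [ 0.04 -0.07 -0.01] grip 0.297 t 23.50
ax 0.5752 lat -0.0349 z 0.0649 yaw 95.68 Fax 0.1 Flat -0.2 Fz -1.6 T [ 0.05 -0.02  0.05] grip 0.299 t 23.55
ax 0.5752 lat -0.0349 z 0.0649 yaw 95.68 Fax -0.7 Flat 0.6 Fz -2.1 T [ 0.1  -0.   -0.01] grip 0.298 t 23.60
```

Emit:
arm_command(series=[{"x": 1, "y": 0, "z": 1.2, "turn": -0.003, "jaw": 0.95}, {"x": 1, "y": 2, "z": 1.2, "turn": -0.003, "jaw": 0.95}, {"x": 1, "y": 5, "z": 1.2, "turn": -0.003, "jaw": 0.95}, {"x": 1, "y": 8, "z": 1.2, "turn": -0.003, "jaw": 0.95}, {"x": 1, "y": 10, "z": 1.2, "turn": -0.003, "jaw": 0.95}])

```text
time_s: 24.15
tcp_pos: [0.566, 0.0242, 0.0641]
tool_rot: [0.525, -0.473, -0.524, -0.474]
ft_force: [2.9, -0.0, -3.0]
grip_width: 0.294
```

```bash
python3 -c "
from h import *
for i in range(3): st(); manip.camera('side')
shot('side','k1s',(240,130,420,280),4)
"
```

```text
ax 0.5655 lat -0.0337 z 0.0641 yaw 95.85 Fax 2.9 Flat -0.3 Fz -3.0 T [ 0.17 -0.55  0.03] grip 0.294 t 24.15
ax 0.5652 lat -0.0337 z 0.0641 yaw 95.85 Fax 3.0 Flat -0.6 Fz -2.3 T [ 0.11 -0.47 -0.  ] grip 0.296 t 24.20
ax 0.5654 lat -0.0337 z 0.0641 yaw 95.85 Fax 3.8 Flat 0.2 Fz -2.5 T [ 0.13 -0.51 -0.05] grip 0.300 t 24.25
```

View pics/k1s.png

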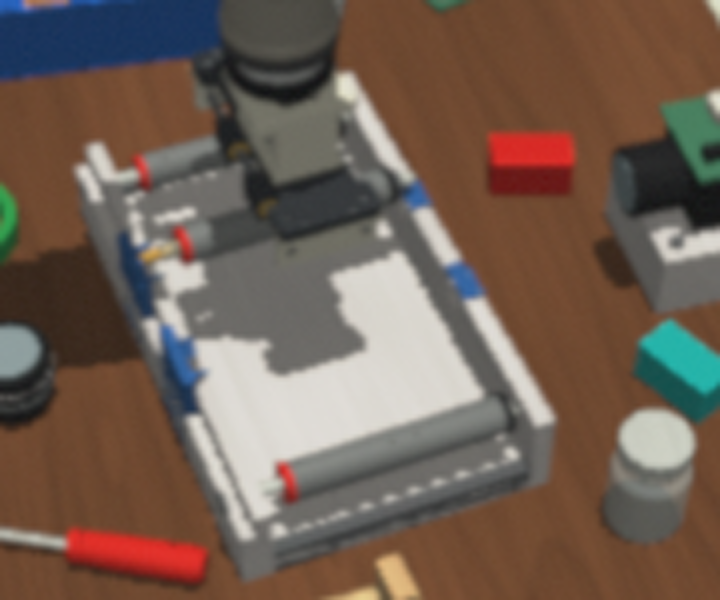

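Contact is confirmed, with about 3 N of spring force at ax 0.5654. I'll press on to roughly 19 mm of compression.

Emit:
arm_command(series=[{"x": 0, "y": 4, "z": 0, "turn": 0, "jaw": 0.95}, {"x": 0, "y": 8, "z": 0, "turn": 0, "jaw": 0.95}, {"x": 0, "y": 11, "z": 0, "turn": 0, "jaw": 0.95}, {"x": 0, "y": 14, "z": 0, "turn": 0, "jaw": 0.95}, {"x": 0, "y": 14, "z": 0, "turn": 0, "jaw": 0.95}])

```text
time_s: 24.85
tcp_pos: [0.5523, 0.0226, 0.0643]
tool_rot: [0.525, -0.473, -0.524, -0.474]
ft_force: [6.3, 0.8, -2.8]
grip_width: 0.293
```

```bash
python3 -c "
from h import *
for i in range(3): st(); manip.camera('side')
shot('side','l1s',(240,130,420,280),4); shot('top','l1',(255,140,455,265),4)
for u in reds('l1s','side',(255,130,330,260)): print(np.round(u,2),cast('side',[u[:2]],.0835)[0])
"
```

```text
ax 0.5517 lat -0.0338 z 0.0643 yaw 95.85 Fax 6.3 Flat 0.1 Fz -2.8 T [ 0.18 -1.06 -0.  ] grip 0.293 t 24.85
ax 0.5519 lat -0.0338 z 0.0643 yaw 95.85 Fax 6.6 Flat 0.5 Fz -3.0 T [ 0.18 -1.06 -0.04] grip 0.300 t 24.90
ax 0.5520 lat -0.0338 z 0.0643 yaw 95.84 Fax 6.1 Flat 0.7 Fz -2.8 T [ 0.17 -1.01 -0.03] grip 0.297 t 24.95
[274.87 171.5   21.   834.  ] [0.47513057 0.10295012 0.0835    ]
[ 281.03  191.08   25.   1023.  ] [0.4752979  0.02088537 0.0835    ]
[ 311.51  249.22   28.   1233.  ] [ 0.50600572 -0.20136607  0.0835    ]
```

View pics/l1s.png

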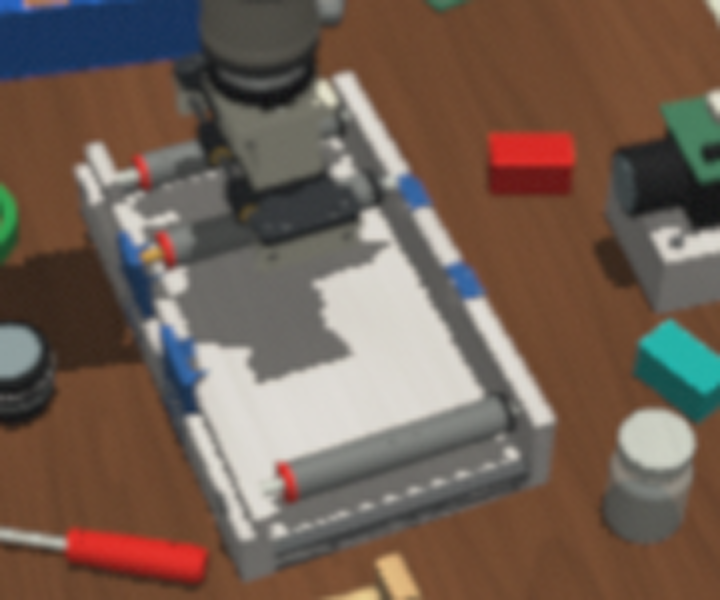

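View pics/l1.png

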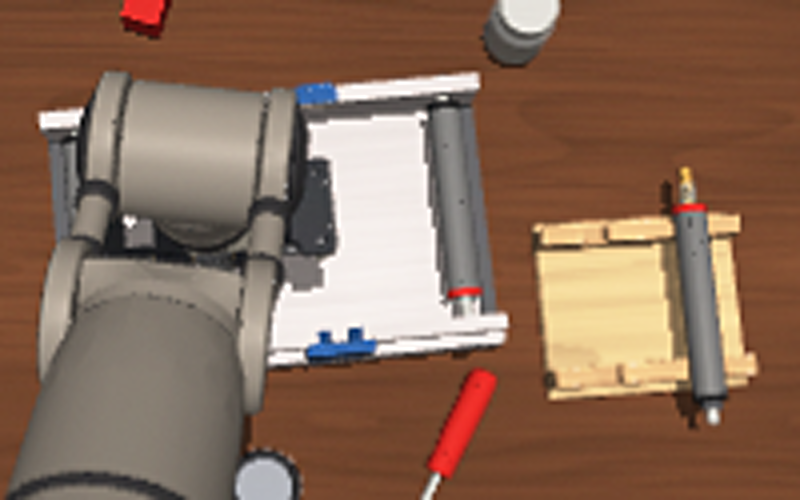

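Emit:
arm_command(series=[{"x": 0, "y": 2, "z": 0, "turn": 0, "jaw": 0.95}, {"x": 2, "y": 2, "z": 0, "turn": 0, "jaw": 0.95}, {"x": 5, "y": 2, "z": 0, "turn": 0, "jaw": 0.95}, {"x": 8, "y": 2, "z": 0, "turn": 0, "jaw": 0.95}, {"x": 8, "y": 2, "z": 0, "turn": 0, "jaw": 0.95}])

```text
time_s: 25.6
tcp_pos: [0.5507, 0.0224, 0.0563]
tool_rot: [0.526, -0.473, -0.524, -0.474]
ft_force: [6.7, 0.6, -0.1]
grip_width: 0.29
```

```bash
python3 -c "
from h import *
for i in range(3): st(); manip.camera('side')
"
```

```text
ax 0.5502 lat -0.0339 z 0.0563 yaw 95.86 Fax 6.7 Flat -0.1 Fz -0.1 T [ 0.08 -0.86 -0.02] grip 0.290 t 25.60
ax 0.5503 lat -0.0339 z 0.0565 yaw 95.85 Fax 6.2 Flat 0.1 Fz -1.5 T [ 0.15 -0.89 -0.  ] grip 0.298 t 25.65
ax 0.5504 lat -0.0339 z 0.0565 yaw 95.85 Fax 6.8 Flat 0.4 Fz -1.2 T [ 0.13 -0.92  0.03] grip 0.295 t 25.70
```

Emit:
arm_command(series=[{"x": 3, "y": 0, "z": 0, "turn": 0, "jaw": 0.95}, {"x": 6, "y": 0, "z": 0, "turn": 0, "jaw": 0.95}, {"x": 9, "y": 0, "z": 0, "turn": 0, "jaw": 0.95}, {"x": 11, "y": 0, "z": 0, "turn": 0, "jaw": 0.95}, {"x": 11, "y": 0, "z": 0, "turn": 0, "jaw": 0.95}])

```text
time_s: 26.25
tcp_pos: [0.5509, 0.0224, 0.0454]
tool_rot: [0.526, -0.473, -0.524, -0.475]
ft_force: [6.3, 0.6, -0.5]
grip_width: 0.295
```

```bash
python3 -c "
from h import *
for i in range(2): st(); manip.camera('side')
shot('side','m1s',(240,130,420,280),4)
"
```

```text
ax 0.5503 lat -0.0339 z 0.0454 yaw 95.85 Fax 6.3 Flat -0.1 Fz -0.5 T [ 0.11 -0.88 -0.04] grip 0.295 t 26.25
ax 0.5504 lat -0.0339 z 0.0455 yaw 95.85 Fax 6.8 Flat -0.5 Fz -0.2 T [ 0.14 -0.93 -0.01] grip 0.300 t 26.30
```

View pics/m1s.png

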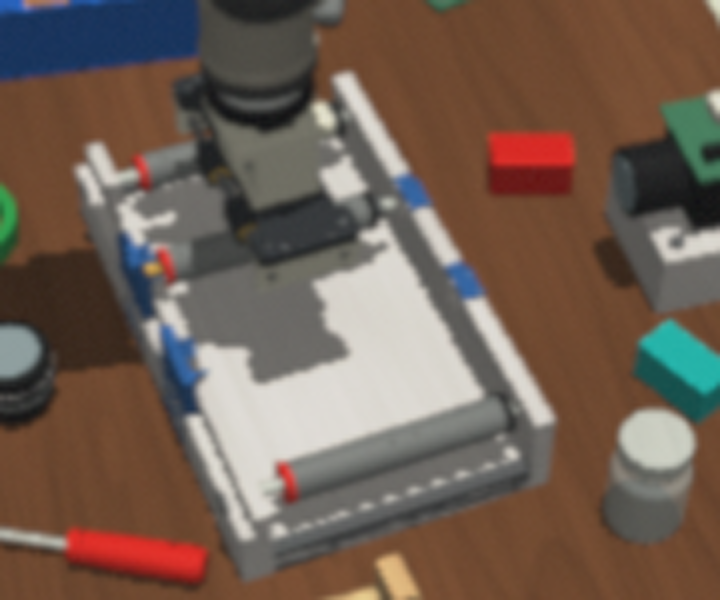

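Emit:
arm_command(series=[{"x": 3, "y": 0, "z": 0, "turn": 0, "jaw": 0.95}, {"x": 6, "y": 0, "z": 0, "turn": 0, "jaw": 0.95}, {"x": 8, "y": 0, "z": 0, "turn": 0, "jaw": 0.95}, {"x": 9.4, "y": 0, "z": 0, "turn": 0, "jaw": 0.95}, {"x": 9.4, "y": 0, "z": 0, "turn": 0, "jaw": 0.95}])

```text
time_s: 26.9
tcp_pos: [0.551, 0.0224, 0.0361]
tool_rot: [0.526, -0.473, -0.524, -0.475]
ft_force: [7.1, 0.1, 0.1]
grip_width: 0.298
```

```bash
python3 -c "
from h import *
for i in range(2): st(); manip.camera('side')
"
```

```text
ax 0.5504 lat -0.0339 z 0.0361 yaw 95.85 Fax 7.1 Flat -0.6 Fz 0.1 T [ 0.06 -0.85  0.01] grip 0.298 t 26.90
ax 0.5505 lat -0.0339 z 0.0362 yaw 95.85 Fax 6.6 Flat 0.4 Fz -0.3 T [ 0.12 -0.85  0.03] grip 0.296 t 26.95
```

Emit:
arm_command(series=[{"x": 0, "y": -2, "z": 0, "turn": 0, "jaw": 0.95}, {"x": 0, "y": -4, "z": 0, "turn": 0, "jaw": 0.95}, {"x": 0, "y": -6, "z": 0, "turn": 0, "jaw": 0.95}, {"x": 0, "y": -8, "z": 0, "turn": 0, "jaw": 0.95}, {"x": 0, "y": -8, "z": 0, "turn": 0, "jaw": 0.95}])

```text
time_s: 27.5
tcp_pos: [0.5584, 0.0233, 0.0359]
tool_rot: [0.525, -0.473, -0.524, -0.474]
ft_force: [4.8, -0.3, -0.7]
grip_width: 0.295
```

```bash
python3 -c "
from h import *
for i in range(2): st(); manip.camera('side')
"
```

```text
ax 0.5578 lat -0.0338 z 0.0359 yaw 95.86 Fax 4.7 Flat -0.8 Fz -0.7 T [ 0.12 -0.66  0.03] grip 0.295 t 27.50
ax 0.5576 lat -0.0338 z 0.0359 yaw 95.86 Fax 4.3 Flat 0.5 Fz -0.8 T [ 0.06 -0.65  0.02] grip 0.295 t 27.55
```

Emit:
arm_command(series=[{"x": 0, "y": -2, "z": 0, "turn": 0, "jaw": 0.95}, {"x": 0, "y": -4, "z": 0, "turn": 0, "jaw": 0.95}, {"x": 0, "y": -6, "z": 0, "turn": 0, "jaw": 0.95}, {"x": 0, "y": -7, "z": 0, "turn": 0, "jaw": 0.95}, {"x": 0, "y": -7, "z": 0, "turn": 0, "jaw": 0.95}])

```text
time_s: 28.1
tcp_pos: [0.5646, 0.0241, 0.0353]
tool_rot: [-0.525, 0.474, 0.525, 0.474]
ft_force: [3.9, 1.1, -0.1]
grip_width: 0.294
```

```bash
python3 -c "
from h import *
for i in range(2): st(); manip.camera('side')
shot('side','n1s',(240,130,420,280),4)
"
```

```text
ax 0.5641 lat -0.0336 z 0.0353 yaw 95.86 Fax 4.0 Flat 0.7 Fz -0.1 T [ 0.08 -0.52  0.01] grip 0.294 t 28.10
ax 0.5641 lat -0.0336 z 0.0353 yaw 95.86 Fax 4.1 Flat -0.5 Fz -1.1 T [ 0.09 -0.5   0.01] grip 0.298 t 28.15
```

View pics/n1s.png

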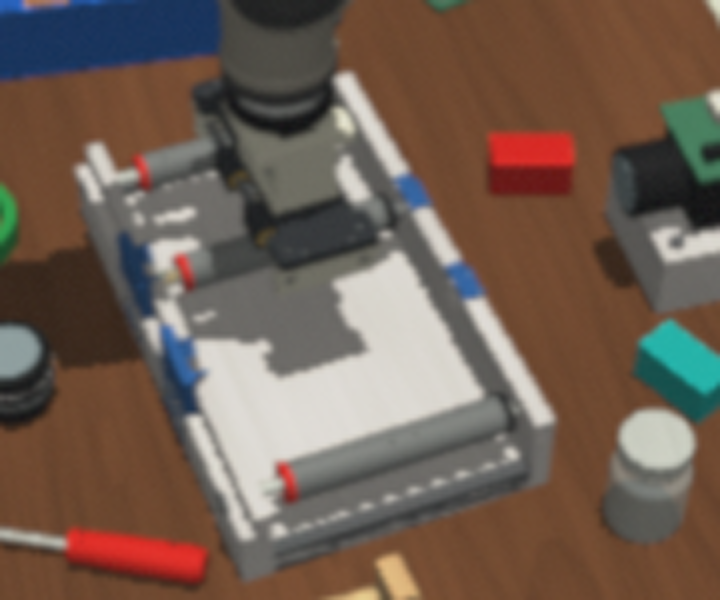

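Force is tracking the spring and the tip is inside the hole. Last 3 mm, then settle and release.

Emit:
arm_command(series=[{"x": 0, "y": -2, "z": 0, "turn": 0, "jaw": 0.95}, {"x": 0.5, "y": -3, "z": 0, "turn": 0, "jaw": 0.95}, {"x": 0.8, "y": -3, "z": 0, "turn": 0, "jaw": 0.95}, {"x": 0.8, "y": -3, "z": 0, "turn": 0, "jaw": 0.95}, {"x": 0.8, "y": -3, "z": 0, "turn": 0, "jaw": 0.95}])

```text
time_s: 28.75
tcp_pos: [0.5678, 0.0244, 0.0349]
tool_rot: [0.525, -0.474, -0.525, -0.474]
ft_force: [2.0, 1.1, 2.4]
grip_width: 0.297
```

```bash
python3 -c "
from h import *
st()"
```

```text
ax 0.5673 lat -0.0336 z 0.0349 yaw 95.86 Fax 2.1 Flat 0.9 Fz 2.4 T [ 0.15 -0.29 -0.05] grip 0.297 t 28.75
```

Emit:
arm_command(series=[{"x": 0, "y": 0, "z": 0, "turn": 0, "jaw": 0.6}, {"x": 0, "y": 0, "z": 0, "turn": 0, "jaw": 0.4}, {"x": 0, "y": 0, "z": 0, "turn": 0, "jaw": 0.4}, {"x": 0, "y": 0, "z": 0, "turn": 0, "jaw": 0.4}, {"x": -20, "y": 0, "z": 0, "turn": 0, "jaw": 0.4}])

```text
time_s: 29.25
tcp_pos: [0.5655, 0.0245, 0.0524]
tool_rot: [-0.523, 0.475, 0.527, 0.473]
ft_force: [0.3, 0.6, 0.4]
grip_width: 0.593
```

Emit:
arm_command(series=[{"x": -40, "y": 0, "z": 0, "turn": 0, "jaw": 0.4}, {"x": -80, "y": 0, "z": 0, "turn": 0, "jaw": 0.4}, {"x": -110, "y": 0, "z": -30, "turn": 0.1, "jaw": 0.4}, {"x": -110, "y": 0, "z": -70, "turn": 0.1, "jaw": 0.4}, {"x": -110, "y": 0, "z": -110, "turn": 0.1, "jaw": 0.4}])

```text
time_s: 29.75
tcp_pos: [0.5793, -0.086, 0.166]
tool_rot: [0.502, -0.499, -0.5, -0.5]
ft_force: [0.4, 0.3, -0.1]
grip_width: 0.601
```

```bash
python3 -c "
from h import *
go(.51,-.385,.15,94)
shot('side','o1s',(240,130,420,280),4); shot('top','o1',(255,140,455,265),4)
for n,c in (('o1s','side'),('o1','top')):
  for u in reds(n,c,(255,150,400,280)): P=cast(c,[u[:2]],.054)[0][:2];print(c,np.round(u,2),P,P@AX,P@LA)
"
```

```text
shift [  16.1   70.4 -298.8] turn -0.066 | yaw 90.2 tcp [ 0.5793 -0.086   0.166 ] F [ 0.4  0.3 -0.1] grip 0.601 t 29.75 q6 -1.85 tilt -1.0000
side [  372.49   167.95   330.   20841.  ] [0.76979211 0.06445655] 0.7723637614643882 -0.014397416796996505
side [274.87 171.51  22.   853.  ] [0.47932864 0.1321133 ] 0.4903116830696509 0.08253478563392282
side [287.   196.95  10.    65.  ] [0.4910934 0.0204089] 0.49062141928199565 -0.02978875213704032
side [ 311.51  249.21   28.   1259.  ] [ 0.51101865 -0.18035934] 0.4899647043542821 -0.23154537192962676
side [  274.     267.73   360.   28192.  ] [ 0.40162281 -0.21133547] 0.37797814954584763 -0.2512020567738953
top [ 371.47  212.4    13.   1345.  ] [ 0.51155221 -0.18859554] 0.48965539423785853 -0.2397931686431883
top [ 277.19  221.27   21.   1533.  ] [0.47940657 0.12384534] 0.48954587805772243 0.0743018695945921
top [  370.32   245.05   224.   22988.  ] [ 0.4036461  -0.18349006] 0.3828311558842318 -0.22370780987478742
```

View pics/o1s.png

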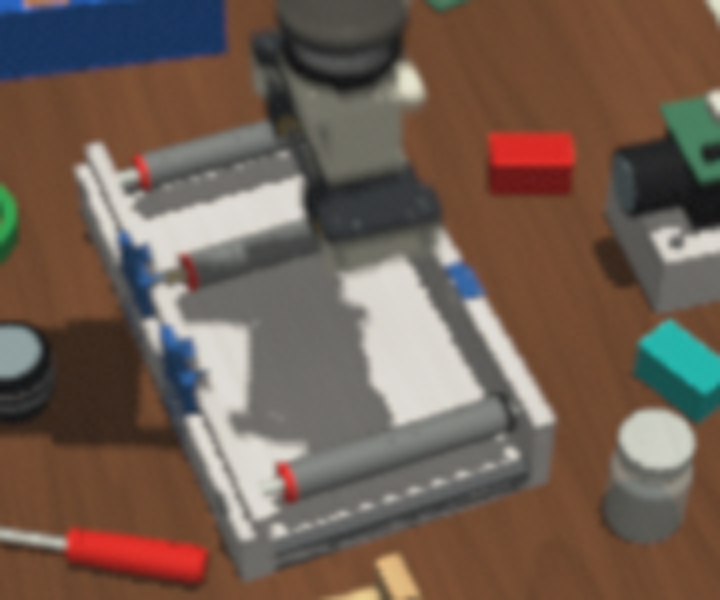

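View pics/o1.png

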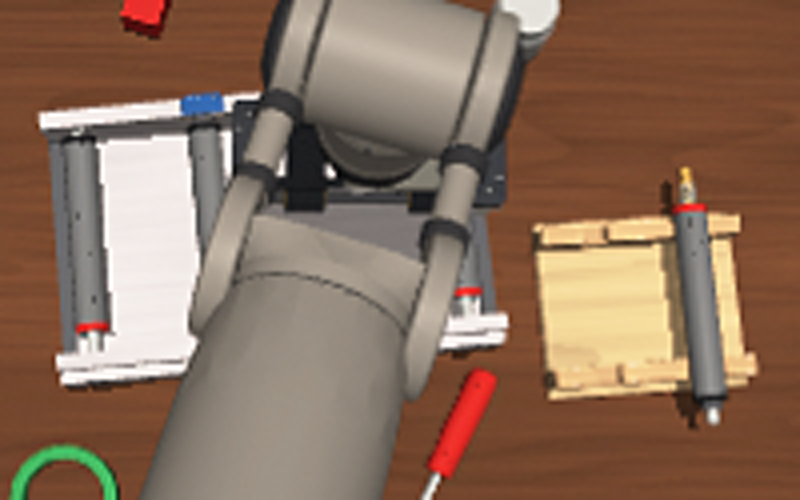

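The first roller looks seated, and I'll verify it later from a clear view. Now the second roller at crop (700,300), which has its brass end pointing away and so needs a half turn.

Emit:
arm_command(series=[{"x": 0, "y": 11, "z": -45, "turn": -0.03, "jaw": 0.35}, {"x": 0, "y": 22, "z": -90, "turn": -0.066, "jaw": 0.35}, {"x": 0, "y": 33, "z": -135, "turn": -0.066, "jaw": 0.35}, {"x": 0, "y": 44, "z": -180, "turn": -0.066, "jaw": 0.35}, {"x": 0, "y": 55, "z": -225, "turn": -0.066, "jaw": 0.35}])

```text
time_s: 30.35
tcp_pos: [0.5237, -0.3111, 0.1643]
tool_rot: [-0.516, 0.482, 0.517, 0.483]
ft_force: [0.8, -1.1, -1.3]
grip_width: 0.654
```

```bash
python3 -c "
from h import *
go(.508,-.3838,.105,94)"
```

```text
shift [ 59.3  20.6 -71.6] turn -0.001 | yaw 93.9 tcp [ 0.5237 -0.3111  0.1643] F [ 0.8 -1.1 -1.3] grip 0.654 t 30.35 q6 -2.30 tilt -1.0000
```

Emit:
arm_command(series=[{"x": 10, "y": 10, "z": -36, "turn": 0, "jaw": 0.35}, {"x": 20, "y": 20, "z": -71, "turn": 0, "jaw": 0.35}, {"x": 40, "y": 20, "z": -71, "turn": 0, "jaw": 0.35}, {"x": 59, "y": 20, "z": -71, "turn": 0, "jaw": 0.35}, {"x": 59, "y": 20, "z": -71, "turn": 0, "jaw": 0.35}])

```text
time_s: 30.85
tcp_pos: [0.5077, -0.3807, 0.1023]
tool_rot: [-0.514, 0.483, 0.519, 0.483]
ft_force: [-0.3, 0.2, 0.5]
grip_width: 0.65
```

```bash
python3 -c "
from h import *
go(.508,-.3838,.033,94)
shot('side','p1s',(240,130,420,330),3); shot('top','p1',(120,140,455,265),2.35)
for n,c in (('p1s','side'),('p1','top')):
  for u in reds(n,c,(255,150,450,320)): P=cast(c,[u[:2]],.054)[0][:2];print(c,np.round(u,2),P,P@AX,P@LA)
"
```

```text
shift [69.3 -0.4 -3.5] turn -0.002 | yaw 93.9 tcp [ 0.5077 -0.3807  0.1023] F [-0.3  0.2  0.5] grip 0.650 t 30.85 q6 -2.40 tilt -1.0000
side [  372.47   167.97   335.   21074.  ] [0.76971894 0.06440331] 0.7722855419042399 -0.01444291989177511
side [286.87 196.58  21.   855.  ] [0.49107398 0.02193495] 0.49075775733901167 -0.028268656843286513
side [  274.29   267.74   354.   27965.  ] [ 0.40233738 -0.21155299] 0.3786668188030091 -0.25149132772888627
top [ 427.28  191.46   18.   1704.  ] [ 0.58403999 -0.37871794] 0.5423737529575857 -0.43632068355878656
top [ 370.91  212.47   17.   1574.  ] [ 0.51131672 -0.18673126] 0.48961128901895906 -0.23791455936808747
top [ 309.73  218.05   21.   1636.  ] [0.49108732 0.01624096] 0.4901902394564335 -0.03393439511671371
top [ 277.19  221.27   21.   1534.  ] [0.47940506 0.12383704] 0.4895435319266031 0.07429377241104446
top [ 375.59  234.76   38.   3479.  ] [ 0.43745111 -0.20128823] 0.41464495996299783 -0.24486154296802018
```

View pics/p1s.png

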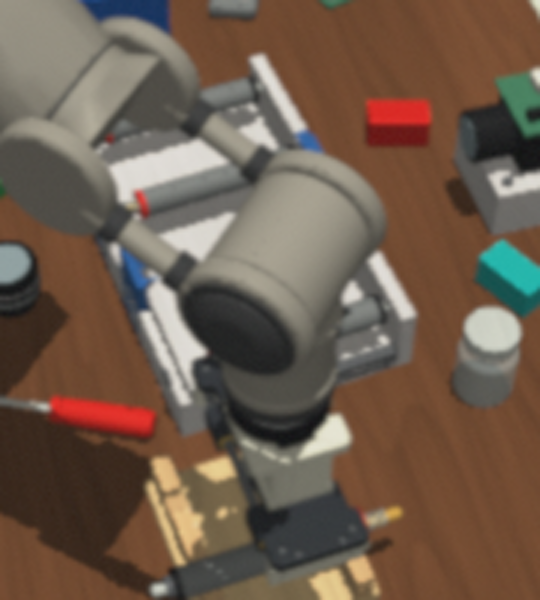

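View pics/p1.png

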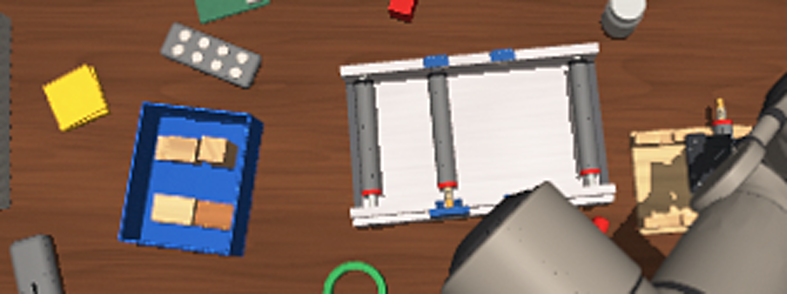

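The second view confirms roller 1 is seated: its red band at (309.7,218.1) lies within 1 mm of the line through the fitted rollers. All four offcuts are in the bin. Gripping roller 2.

Emit:
arm_command(series=[{"x": 15, "y": 0, "z": -3, "turn": 0, "jaw": 0.35}, {"x": 35, "y": 0, "z": -3, "turn": 0, "jaw": 0.35}, {"x": 55, "y": 0, "z": -3, "turn": 0, "jaw": 0.35}, {"x": 66, "y": 0, "z": -3, "turn": 0, "jaw": 0.35}, {"x": 69, "y": 0, "z": -3, "turn": 0, "jaw": 0.35}])

```text
time_s: 31.45
tcp_pos: [0.5091, -0.3848, 0.0353]
tool_rot: [-0.516, 0.483, 0.518, 0.483]
ft_force: [-0.1, -0.2, 0.6]
grip_width: 0.649
```

Emit:
arm_command(series=[{"x": 0, "y": 0, "z": 0, "turn": 0, "jaw": 0.6}, {"x": 0, "y": 0, "z": 0, "turn": 0, "jaw": 0.95}, {"x": 0, "y": 0, "z": 0, "turn": 0, "jaw": 0.95}, {"x": 0, "y": 0, "z": 0, "turn": 0, "jaw": 0.95}, {"x": 0, "y": 0, "z": 0, "turn": 0, "jaw": 0.95}])

```text
time_s: 31.95
tcp_pos: [0.5095, -0.383, 0.0369]
tool_rot: [-0.516, 0.482, 0.518, 0.484]
ft_force: [0.9, 8.7, 4.5]
grip_width: 0.296
```

Emit:
arm_command(series=[{"x": -20, "y": 0, "z": 0, "turn": 0, "jaw": 0.95}, {"x": -50, "y": 0, "z": 0, "turn": 0, "jaw": 0.95}, {"x": -90, "y": 0, "z": 0, "turn": 0, "jaw": 0.95}, {"x": -130, "y": 0, "z": 0, "turn": 0, "jaw": 0.95}, {"x": -150, "y": 0, "z": 0, "turn": 0, "jaw": 0.95}])

```text
time_s: 32.45
tcp_pos: [0.5101, -0.386, 0.1903]
tool_rot: [0.518, -0.483, -0.515, -0.483]
ft_force: [-0.2, -1.0, -3.4]
grip_width: 0.293
```

```bash
python3 -c "
from h import *
go(.593,-.068,.19,-84.1)"
```

```text
shift [  -0.4 -104.4  311.6] turn 3.107 | yaw 93.9 tcp [ 0.5101 -0.386   0.1903] F [-0.2 -1.  -3.4] grip 0.293 t 32.45 q6 -2.41 tilt -1.0000
```

Emit:
arm_command(series=[{"x": 0, "y": -8, "z": 24, "turn": 0.1, "jaw": 0.95}, {"x": 0, "y": -20, "z": 60, "turn": 0.24, "jaw": 0.95}, {"x": 0, "y": -32, "z": 96, "turn": 0.38, "jaw": 0.95}, {"x": 0, "y": -44, "z": 132, "turn": 0.52, "jaw": 0.95}, {"x": 0, "y": -56, "z": 168, "turn": 0.66, "jaw": 0.95}])

```text
time_s: 32.95
tcp_pos: [0.5535, -0.2123, 0.1861]
tool_rot: [-0.33, 0.625, 0.331, 0.625]
ft_force: [0.6, 0.2, -3.4]
grip_width: 0.3
```

```bash
python3 -c "
from h import *
go(.593,-.068,.19,-84.1)"
```

```text
shift [ -3.8  48.6 141.5] turn 2.441 | yaw 55.7 tcp [ 0.5535 -0.2123  0.1861] F [ 0.6  0.2 -3.4] grip 0.300 t 32.95 q6 -1.47 tilt -1.0000
```

Emit:
arm_command(series=[{"x": -1, "y": 11, "z": 32, "turn": 0.14, "jaw": 0.95}, {"x": -2, "y": 22, "z": 64, "turn": 0.28, "jaw": 0.95}, {"x": -3, "y": 33, "z": 96, "turn": 0.42, "jaw": 0.95}, {"x": -4, "y": 44, "z": 128, "turn": 0.56, "jaw": 0.95}, {"x": -4, "y": 48, "z": 141, "turn": 0.7, "jaw": 0.95}])

```text
time_s: 33.45
tcp_pos: [0.5926, -0.0669, 0.1903]
tool_rot: [-0.097, 0.701, 0.098, 0.7]
ft_force: [-0.0, -0.8, -3.8]
grip_width: 0.293
```

Emit:
arm_command(series=[{"x": 0, "y": 0, "z": 0, "turn": 0.14, "jaw": 0.95}, {"x": 0, "y": 0, "z": 0, "turn": 0.28, "jaw": 0.95}, {"x": 0, "y": 0, "z": 0, "turn": 0.42, "jaw": 0.95}, {"x": 0, "y": 0, "z": 0, "turn": 0.56, "jaw": 0.95}, {"x": 0, "y": 0, "z": 0, "turn": 0.7, "jaw": 0.95}])

```text
time_s: 33.95
tcp_pos: [0.5921, -0.07, 0.19]
tool_rot: [0.15, 0.692, -0.15, 0.691]
ft_force: [-0.1, 0.0, -4.1]
grip_width: 0.295
```

Emit:
arm_command(series=[{"x": 0, "y": 0, "z": 0, "turn": 0.14, "jaw": 0.95}, {"x": 0, "y": 0, "z": 0, "turn": 0.28, "jaw": 0.95}, {"x": 0, "y": 0, "z": 0, "turn": 0.42, "jaw": 0.95}, {"x": 0, "y": 0, "z": 0, "turn": 0.56, "jaw": 0.95}, {"x": 0, "y": 0, "z": 0, "turn": 0.7, "jaw": 0.95}])

```text
time_s: 34.45
tcp_pos: [0.5921, -0.07, 0.19]
tool_rot: [0.377, 0.598, -0.378, 0.597]
ft_force: [-0.2, 0.3, -4.2]
grip_width: 0.297
```

```bash
python3 -c "
from h import *
go(.593,-.068,.112,-84.14)
shot('side','q1s',(240,130,420,280),4)"
```

```text
shift [78.   1.8 -1.4] turn 0.342 | yaw -64.6 tcp [ 0.5921 -0.07    0.19  ] F [-0.2  0.3 -4.2] grip 0.297 t 34.45 q6 0.88 tilt -1.0000
```

View pics/q1s.png

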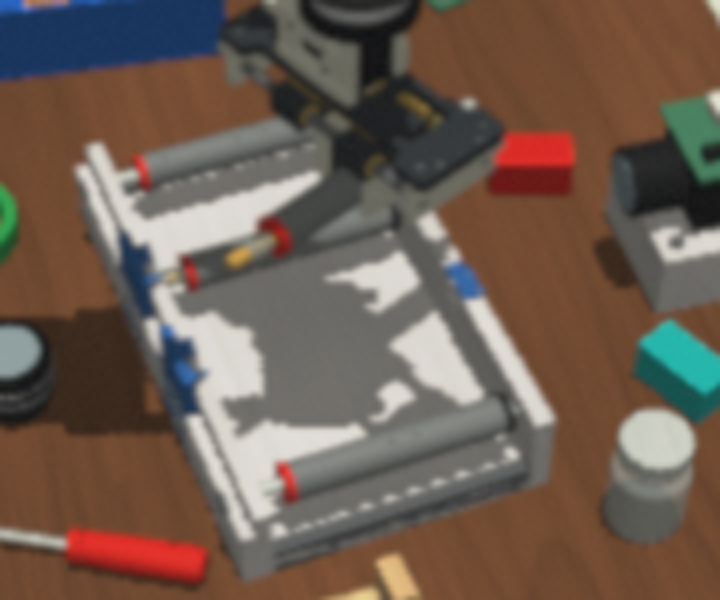

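Emit:
arm_command(series=[{"x": 10, "y": 1, "z": 0, "turn": 0.14, "jaw": 0.95}, {"x": 30, "y": 2, "z": -1, "turn": 0.28, "jaw": 0.95}, {"x": 55, "y": 2, "z": -2, "turn": 0.342, "jaw": 0.95}, {"x": 70, "y": 2, "z": -2, "turn": 0.342, "jaw": 0.95}, {"x": 70, "y": 2, "z": -2, "turn": 0.342, "jaw": 0.95}])

```text
time_s: 35.0
tcp_pos: [0.5916, -0.067, 0.1178]
tool_rot: [0.471, 0.529, -0.473, 0.525]
ft_force: [-0.0, -0.3, -4.6]
grip_width: 0.293
```

```bash
python3 -c "
from h import *
manip.camera('top')
go(.5941,-.0687,.0655,-84.14);st()
shot('side','r1s',(240,130,420,280),4)
z=manip.get_obs()['tcp_pos'][2]+.0165
for u in reds('r1s','side',(255,150,330,260)): P=cast('side',[u[:2]],.054)[0][:2];Q=cast('side',[u[:2]],z)[0][:2];print(np.round(u,2),P@AX,P@LA,'|',Q@AX,Q@LA)
"
```

```text
shift [54.   1.4  1.6] turn 0.008 | yaw -83.7 tcp [ 0.5927 -0.0673  0.1195] F [ 0.3  0.  -3.2] grip 0.298 t 35.05 q6 1.22 tilt -1.0000
ax 0.5828 lat -0.1274 z 0.1195 yaw -83.70 Fax 0.3 Flat -0.0 Fz -3.2 T [-0.06  0.16  0.  ] grip 0.298 t 35.05
[274.88 171.52  21.   852.  ] 0.49030771161055064 0.08250109646422107 | 0.4701325286706408 0.0017827622434855555
[287.19 197.3   15.   642.  ] 0.4906916074845459 -0.03126330262899438 | 0.47048802690858477 -0.1035662299128957
[303.35 196.87  20.   711.  ] 0.534894892951931 -0.04722877055410313 | 0.5114214965274433 -0.11835069648259194
[ 311.52  249.23   28.   1258.  ] 0.4899682706024894 -0.23159262337221956 | 0.4698181968728127 -0.28907674293708663
```

View pics/r1s.png

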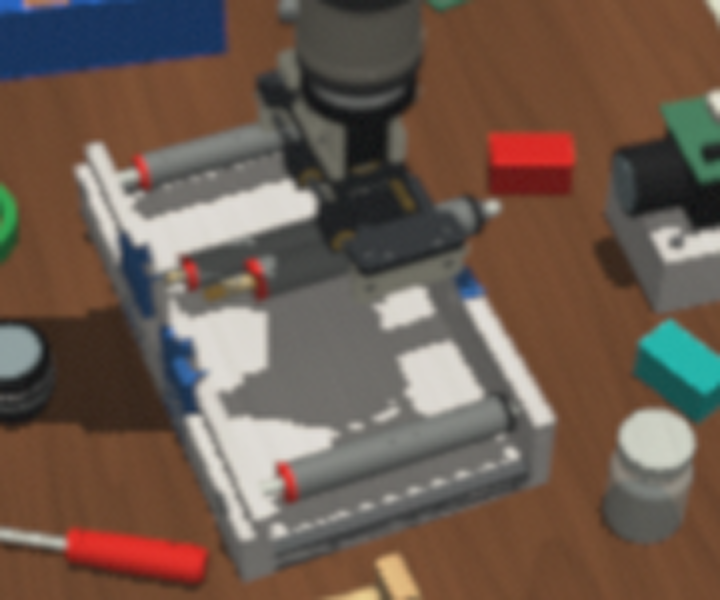

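Roller 2 is held level with its brass end towards the slot, and its red band reads ax 0.511. I'll correct lateral and yaw, and descend.

Emit:
arm_command(series=[{"x": 10, "y": 0, "z": 1.5, "turn": 0.008, "jaw": 0.95}, {"x": 25, "y": 0, "z": 1.5, "turn": 0.008, "jaw": 0.95}, {"x": 40, "y": 0, "z": 1.5, "turn": 0.008, "jaw": 0.95}, {"x": 52, "y": 0, "z": 1.5, "turn": 0.008, "jaw": 0.95}, {"x": 52, "y": 0, "z": 1.5, "turn": 0.008, "jaw": 0.95}])

```text
time_s: 35.6
tcp_pos: [0.5933, -0.0689, 0.0675]
tool_rot: [0.474, 0.525, -0.475, 0.524]
ft_force: [-1.2, 0.4, -2.9]
grip_width: 0.293
```

```bash
python3 -c "
from h import *
st();manip.camera('top');st()"
```

```text
ax 0.5832 lat -0.1291 z 0.0675 yaw -84.28 Fax -1.1 Flat 0.5 Fz -2.9 T [-0.06  0.27  0.01] grip 0.293 t 35.60
ax 0.5836 lat -0.1292 z 0.0685 yaw -84.28 Fax -0.7 Flat 0.2 Fz -3.5 T [-0.05  0.15 -0.01] grip 0.295 t 35.65
```

Emit:
arm_command(series=[{"x": 2, "y": -3, "z": -0.3, "turn": -0.002, "jaw": 0.95}, {"x": 2, "y": -8, "z": -0.3, "turn": -0.002, "jaw": 0.95}, {"x": 2, "y": -13, "z": -0.3, "turn": -0.002, "jaw": 0.95}, {"x": 2, "y": -18, "z": -0.3, "turn": -0.002, "jaw": 0.95}, {"x": 2, "y": -20, "z": -0.3, "turn": -0.002, "jaw": 0.95}])

```text
time_s: 36.15
tcp_pos: [0.5734, -0.0707, 0.0669]
tool_rot: [0.474, 0.525, -0.474, 0.525]
ft_force: [2.1, 0.1, -3.9]
grip_width: 0.295
```

```bash
python3 -c "
from h import *
st();manip.camera('top');st();manip.camera('top');st()
shot('side','s1s',(240,130,420,280),4)
for u in reds('s1s','side',(255,150,330,260)): P=cast('side',[u[:2]],.084)[0][:2];print(np.round(u,2),P@AX,P@LA)"
```

```text
ax 0.5632 lat -0.1289 z 0.0669 yaw -84.18 Fax 2.1 Flat -0.1 Fz -3.9 T [ 0.01 -0.09 -0.02] grip 0.295 t 36.15
ax 0.5633 lat -0.1289 z 0.0669 yaw -84.18 Fax 1.3 Flat 0.7 Fz -3.9 T [-0.03 -0.1   0.04] grip 0.297 t 36.20
ax 0.5637 lat -0.1289 z 0.0669 yaw -84.18 Fax 2.4 Flat -0.2 Fz -4.8 T [-0.04 -0.13 -0.05] grip 0.297 t 36.25
[274.88 171.52  22.   857.  ] 0.4830400908298037 0.05339065643414567
[297.79 212.17  17.   697.  ] 0.49253012450879835 -0.12034725057005032
[ 311.51  249.23   28.   1256.  ] 0.4826990146766142 -0.25232334752216745
```

View pics/s1s.png

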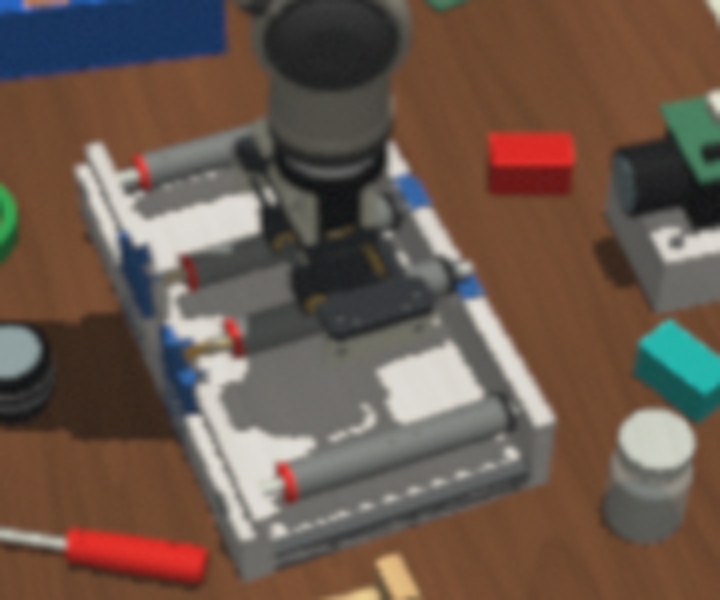

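Contact at about 2 N, as predicted. Pressing in.

Emit:
arm_command(series=[{"x": 0, "y": -5, "z": 0, "turn": 0, "jaw": 0.95}, {"x": 0, "y": -9, "z": 0, "turn": 0, "jaw": 0.95}, {"x": 0, "y": -13, "z": 0, "turn": 0, "jaw": 0.95}, {"x": 0, "y": -17, "z": 0, "turn": 0, "jaw": 0.95}, {"x": 0, "y": -18, "z": 0, "turn": 0, "jaw": 0.95}])

```text
time_s: 36.8
tcp_pos: [0.5565, -0.0727, 0.0671]
tool_rot: [0.475, 0.524, -0.473, 0.525]
ft_force: [5.7, 1.2, -3.9]
grip_width: 0.296
```

```bash
python3 -c "
from h import *
st();manip.camera('top');st();manip.camera('top');st()
shot('side','t1s',(240,130,420,280),4)
for u in reds('t1s','side',(255,150,330,260)): P=cast('side',[u[:2]],.084)[0][:2];print(np.round(u,2),P@AX,P@LA)"
```

```text
ax 0.5462 lat -0.1290 z 0.0671 yaw -84.18 Fax 5.8 Flat 0.7 Fz -3.9 T [ 0.06 -0.87  0.  ] grip 0.296 t 36.80
ax 0.5463 lat -0.1290 z 0.0671 yaw -84.18 Fax 6.2 Flat 0.5 Fz -4.5 T [ 0.08 -0.86 -0.01] grip 0.298 t 36.85
ax 0.5465 lat -0.1290 z 0.0671 yaw -84.18 Fax 6.4 Flat 0.5 Fz -4.1 T [ 0.06 -0.79  0.02] grip 0.296 t 36.90
[274.88 171.52  22.   853.  ] 0.4830317648093249 0.05340414082987025
[286.95 196.78  10.    60.  ] 0.48342129030471614 -0.05522376142988676
[291.91 213.87  19.   697.  ] 0.4754228107398876 -0.12008266909219537
[ 311.51  249.22   28.   1264.  ] 0.48270079952909145 -0.25228340987587505
```

View pics/t1s.png

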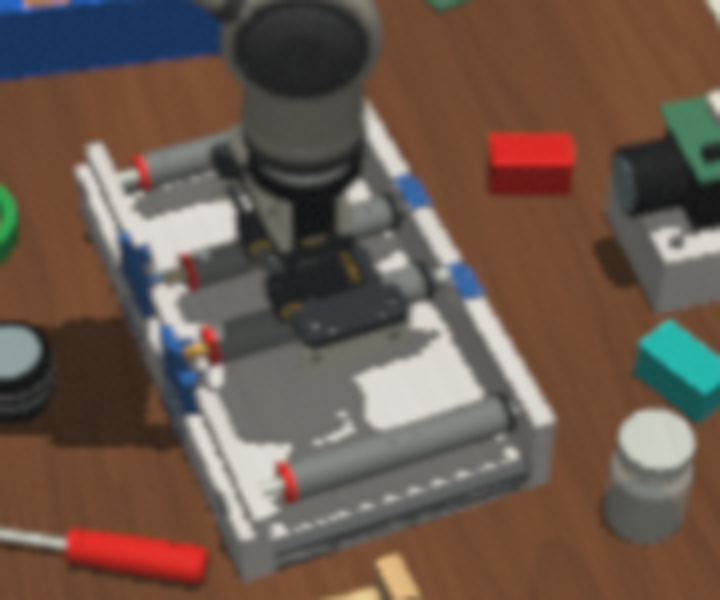

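Emit:
arm_command(series=[{"x": 0, "y": -2.4, "z": 0, "turn": 0, "jaw": 0.95}, {"x": 2, "y": -2.4, "z": 0, "turn": 0, "jaw": 0.95}, {"x": 5, "y": -2.4, "z": 0, "turn": 0, "jaw": 0.95}, {"x": 8, "y": -2.4, "z": 0, "turn": 0, "jaw": 0.95}, {"x": 10, "y": -2.4, "z": 0, "turn": 0, "jaw": 0.95}])

```text
time_s: 37.45
tcp_pos: [0.5549, -0.073, 0.0572]
tool_rot: [0.475, 0.524, -0.473, 0.526]
ft_force: [7.5, 0.7, -1.4]
grip_width: 0.296
```

```bash
python3 -c "
from h import *
st();manip.camera('top');st();manip.camera('top');st()"
```

```text
ax 0.5445 lat -0.1292 z 0.0572 yaw -84.17 Fax 7.6 Flat -0.1 Fz -1.4 T [-0.02 -0.77  0.03] grip 0.296 t 37.45
ax 0.5444 lat -0.1292 z 0.0569 yaw -84.17 Fax 6.6 Flat -0.8 Fz -3.0 T [-0.01 -0.79  0.05] grip 0.294 t 37.50
ax 0.5444 lat -0.1292 z 0.0571 yaw -84.17 Fax 6.7 Flat -1.2 Fz -3.0 T [ 0.   -0.72  0.07] grip 0.297 t 37.55
```

Emit:
arm_command(series=[{"x": 3, "y": 0, "z": -0.3, "turn": 0, "jaw": 0.95}, {"x": 6, "y": 0, "z": -0.3, "turn": 0, "jaw": 0.95}, {"x": 9, "y": 0, "z": -0.3, "turn": 0, "jaw": 0.95}, {"x": 11, "y": 0, "z": -0.3, "turn": 0, "jaw": 0.95}, {"x": 11, "y": 0, "z": -0.3, "turn": 0, "jaw": 0.95}])

```text
time_s: 38.05
tcp_pos: [0.5545, -0.0727, 0.0459]
tool_rot: [0.474, 0.524, -0.473, 0.526]
ft_force: [6.0, -0.6, -3.5]
grip_width: 0.297
```

```bash
python3 -c "
from h import *
st();manip.camera('top');st()
shot('side','u1s',(240,130,420,280),4)"
```

```text
ax 0.5442 lat -0.1289 z 0.0459 yaw -84.16 Fax 5.9 Flat -1.2 Fz -3.5 T [-0.08 -0.78  0.07] grip 0.297 t 38.05
ax 0.5443 lat -0.1290 z 0.0460 yaw -84.16 Fax 7.1 Flat -1.2 Fz -2.9 T [-0.14 -0.66  0.03] grip 0.295 t 38.10
```

View pics/u1s.png

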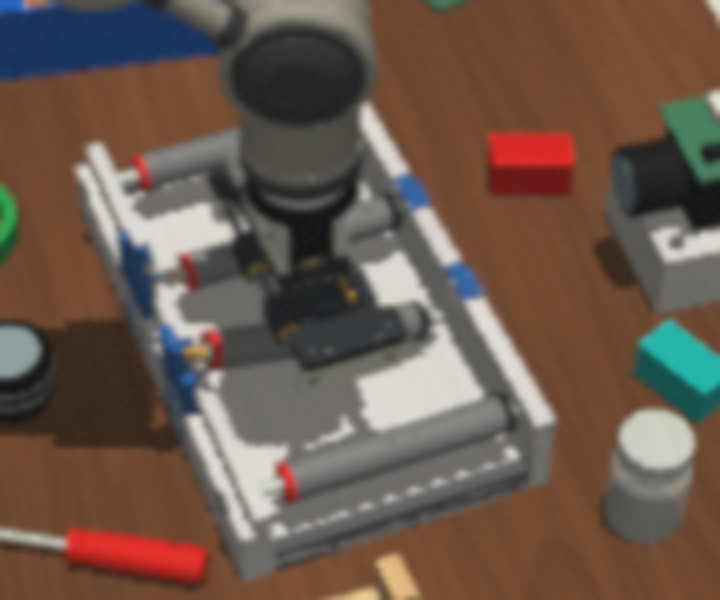

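The red band at (212,350) hardly moved while the gripper went down 21 mm. The brass end may be hanging up and the roller tilting, so I'll measure.

```bash
python3 -c "
from h import *
im=cv2.imread('pics/u1s_raw.png'); v=cv2.resize(im[185:245,265:365],None,fx=8,fy=8,interpolation=cv2.INTER_CUBIC); cv2.imwrite('pics/u1z.png',v)
for n in ('t1s','u1s'):
  for u in reds(n,'side',(285,205,300,230)): print(n,np.round(u,2))
  print([ (z,np.round(proj('side',[list(x*AX+l*LA)+[z]])[0],1)) for x,l,z in [(.4745,-.129,.084),(.4735,-.129,.064),(.4735,-.129,.075),(.4735,-.129,.084)]])
"
```

```text
t1s [291.91 213.87  19.   697.  ]
[(0.084, array([292.7, 216.3])), (0.064, array([292.7, 221. ])), (0.075, array([292.5, 218.5])), (0.084, array([292.3, 216.4]))]
u1s [293.09 214.62  18.   575.  ]
[(0.084, array([292.7, 216.3])), (0.064, array([292.7, 221. ])), (0.075, array([292.5, 218.5])), (0.084, array([292.3, 216.4]))]
```

View pics/u1z.png

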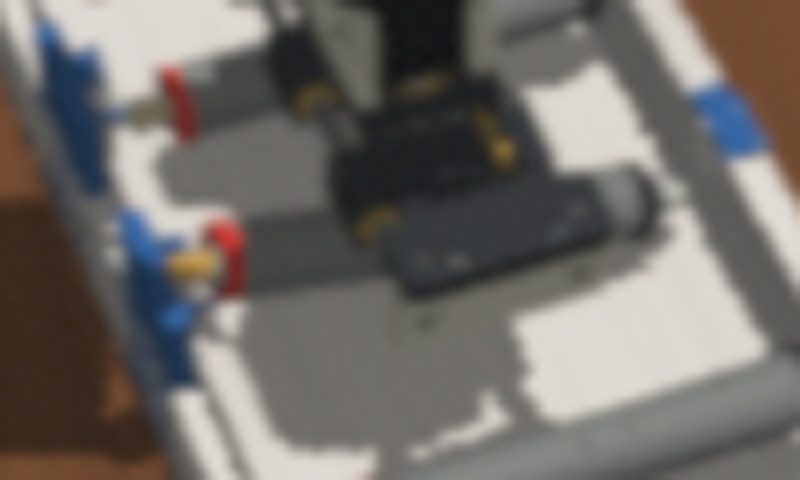

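The brass end caught on a lip with a +lateral force and the roller pivoted about 15° in the grip. The half turn probably flipped a ~1.2 mm offset between pads and TCP, so I need about 2 mm of lateral correction. I'll lift it out, let the rest re-level it, and regrip.

Emit:
arm_command(series=[{"x": -10, "y": 0, "z": 0, "turn": 0, "jaw": 0.95}, {"x": -20, "y": 0, "z": 0, "turn": 0, "jaw": 0.95}, {"x": -35, "y": 0, "z": 0, "turn": 0, "jaw": 0.95}, {"x": -55, "y": 0, "z": 0, "turn": 0, "jaw": 0.95}, {"x": -75, "y": 0, "z": 0, "turn": 0, "jaw": 0.95}])

```text
time_s: 38.65
tcp_pos: [0.5519, -0.0723, 0.1209]
tool_rot: [0.473, 0.526, -0.475, 0.524]
ft_force: [-0.6, -0.1, -4.3]
grip_width: 0.297
```

Emit:
arm_command(series=[{"x": -20, "y": 0, "z": 0, "turn": 0, "jaw": 0.95}, {"x": -40, "y": 0, "z": 0, "turn": 0, "jaw": 0.95}, {"x": -50, "y": 0, "z": 0, "turn": 0, "jaw": 0.95}, {"x": -50, "y": 0, "z": 0, "turn": 0, "jaw": 0.95}, {"x": -50, "y": 0, "z": 0, "turn": 0, "jaw": 0.95}])

```text
time_s: 39.15
tcp_pos: [0.5527, -0.0723, 0.1697]
tool_rot: [0.474, 0.525, -0.474, 0.524]
ft_force: [0.9, 0.6, -4.6]
grip_width: 0.294
```

```bash
python3 -c "
from h import *
st();go(.507,-.3037,.17,-86.1)
shot('side','v1s',(240,130,420,280),4);shot('top','v1',(255,140,455,265),4)"
```

```text
ax 0.5424 lat -0.1283 z 0.1697 yaw -84.17 Fax 1.0 Flat 0.5 Fz -4.6 T [-0.08  0.17  0.05] grip 0.294 t 39.15
shift [ -0.3 -68.9 225.5] turn 0.034 | yaw -84.2 tcp [ 0.5527 -0.0723  0.1697] F [ 0.9  0.6 -4.6] grip 0.294 t 39.15 q6 1.20 tilt -1.0000
```

View pics/v1s.png

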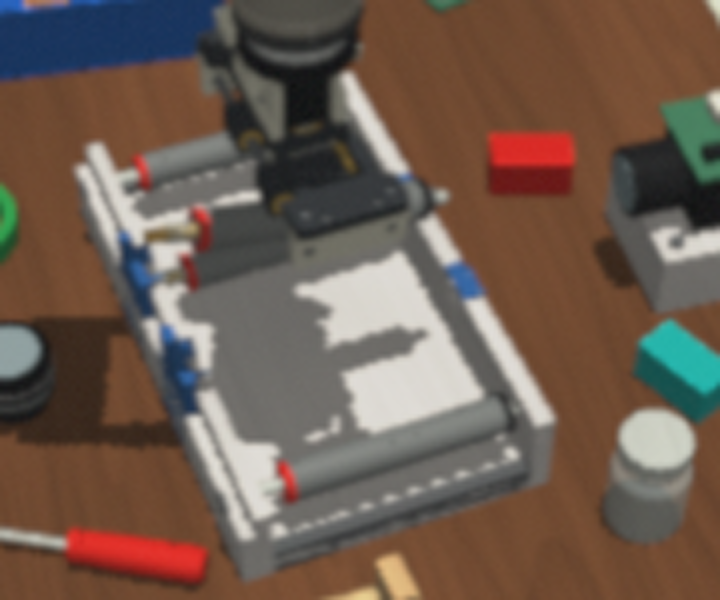

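Emit:
arm_command(series=[{"x": 0, "y": -14, "z": 45, "turn": 0.034, "jaw": 0.95}, {"x": 0, "y": -28, "z": 90, "turn": 0.034, "jaw": 0.95}, {"x": 0, "y": -42, "z": 135, "turn": 0.034, "jaw": 0.95}, {"x": 0, "y": -56, "z": 180, "turn": 0.034, "jaw": 0.95}, {"x": 0, "y": -76, "z": 225, "turn": 0.034, "jaw": 0.95}])

```text
time_s: 39.75
tcp_pos: [0.5001, -0.3054, 0.1694]
tool_rot: [0.483, 0.517, -0.483, 0.516]
ft_force: [0.1, -0.1, -3.6]
grip_width: 0.296
```

Emit:
arm_command(series=[{"x": 15, "y": 0, "z": 0, "turn": 0, "jaw": 0.95}, {"x": 30, "y": 0, "z": 0, "turn": 0, "jaw": 0.95}, {"x": 50, "y": 0, "z": 0, "turn": 0, "jaw": 0.95}, {"x": 65, "y": 0, "z": 0, "turn": 0, "jaw": 0.95}, {"x": 65, "y": 0, "z": 0, "turn": 0, "jaw": 0.95}])

```text
time_s: 40.25
tcp_pos: [0.4989, -0.3027, 0.1022]
tool_rot: [0.483, 0.519, -0.483, 0.514]
ft_force: [-0.2, -0.2, -4.0]
grip_width: 0.296
```

```bash
python3 -c "
from h import *
st();go(.497,-.3037,.07,-86.1)
shot('side','w1s',(260,190,420,320),4.5)
for u in reds('w1s','side',(285,255,330,320)): print(u[:2],[cast('side',[u[:2]],z)[0] for z in (.12,.135,.145)])"
```

```text
ax 0.4655 lat -0.3520 z 0.1022 yaw -86.13 Fax -0.2 Flat -0.1 Fz -4.0 T [-0.04  0.22 -0.03] grip 0.296 t 40.25
shift [32.2 -1.8  1. ] turn -0.000 | yaw -86.1 tcp [ 0.4989 -0.3027  0.1022] F [-0.2 -0.2 -4. ] grip 0.296 t 40.25 q6 0.83 tilt -1.0000
(np.float64(287.5567783891946), np.float64(270.6683341670835)) [array([ 0.42681994, -0.27389051,  0.12      ]), array([ 0.42529734, -0.28390846,  0.135     ]), array([ 0.42428227, -0.2905871 ,  0.145     ])]
```

View pics/w1s.png

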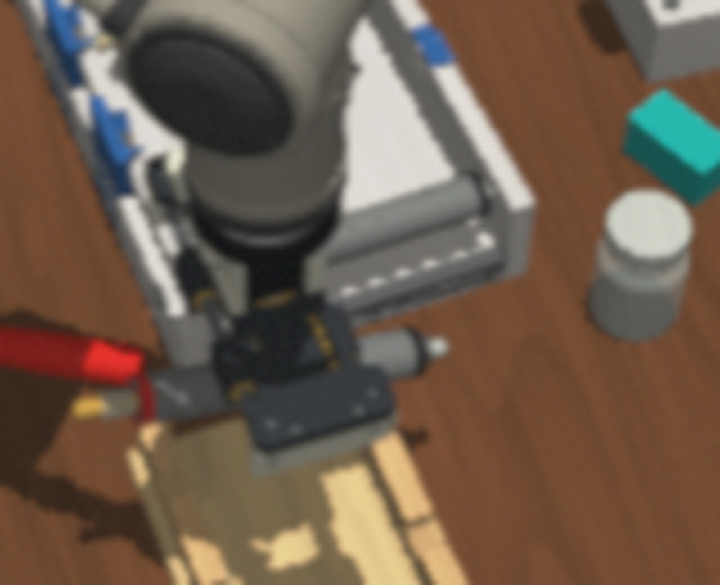

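Emit:
arm_command(series=[{"x": 15, "y": 3, "z": 1, "turn": 0, "jaw": 0.95}, {"x": 30, "y": 3, "z": 1, "turn": 0, "jaw": 0.95}, {"x": 40, "y": 3, "z": 1, "turn": 0, "jaw": 0.95}, {"x": 45, "y": 3, "z": 1, "turn": 0, "jaw": 0.95}, {"x": 45, "y": 3, "z": 1, "turn": 0, "jaw": 0.95}])

```text
time_s: 40.8
tcp_pos: [0.5037, -0.3046, 0.06]
tool_rot: [0.483, 0.517, -0.483, 0.516]
ft_force: [-0.1, 0.3, -3.7]
grip_width: 0.295
```

```bash
python3 -c "
from h import *
st();go(.502,-.3037,.035,-86.1)"
```

```text
ax 0.4700 lat -0.3544 z 0.0600 yaw -86.11 Fax -0.1 Flat 0.3 Fz -3.7 T [-0.08  0.2  -0.01] grip 0.295 t 40.80
shift [25.  -1.6 -1. ] turn -0.000 | yaw -86.1 tcp [ 0.5037 -0.3046  0.06  ] F [-0.1  0.3 -3.7] grip 0.295 t 40.8 q6 0.83 tilt -1.0000
```

Emit:
arm_command(series=[{"x": 3, "y": 0, "z": 0, "turn": 0, "jaw": 0.95}, {"x": 6, "y": 0, "z": 0, "turn": 0, "jaw": 0.95}, {"x": 9, "y": 0, "z": 0, "turn": 0, "jaw": 0.95}, {"x": 12, "y": 0, "z": 0, "turn": 0, "jaw": 0.95}, {"x": 12, "y": 0, "z": 0, "turn": 0, "jaw": 0.95}])

```text
time_s: 41.3
tcp_pos: [0.504, -0.3046, 0.0486]
tool_rot: [0.483, 0.517, -0.483, 0.517]
ft_force: [-0.2, 1.1, -0.5]
grip_width: 0.292
```

```bash
python3 -c "
from h import *
st();go(.502,-.3037,.035,-86.1)"
```

```text
ax 0.4703 lat -0.3544 z 0.0486 yaw -86.11 Fax -0.1 Flat 1.1 Fz -0.5 T [ 0.22 -0.05  0.13] grip 0.292 t 41.30
shift [13.6 -2.  -1. ] turn -0.000 | yaw -86.1 tcp [ 0.504  -0.3046  0.0486] F [-0.2  1.1 -0.5] grip 0.292 t 41.3 q6 0.83 tilt -1.0000
```

Low end in contact, as expected. I'll keep pressing down gently to level it.

Emit:
arm_command(series=[{"x": 3, "y": 0, "z": 0, "turn": 0, "jaw": 0.95}, {"x": 6, "y": 0, "z": 0, "turn": 0, "jaw": 0.95}, {"x": 8, "y": 0, "z": 0, "turn": 0, "jaw": 0.95}, {"x": 10, "y": 0, "z": 0, "turn": 0, "jaw": 0.95}, {"x": 10, "y": 0, "z": 0, "turn": 0, "jaw": 0.95}])

```text
time_s: 41.8
tcp_pos: [0.5035, -0.3044, 0.0385]
tool_rot: [0.483, 0.517, -0.483, 0.516]
ft_force: [-3.1, 3.5, 1.7]
grip_width: 0.294
```

```bash
python3 -c "
from h import *
st();manip.camera('top');st();shot('side','x1s',(260,190,420,320),4.5)"
```

```text
ax 0.4698 lat -0.3542 z 0.0385 yaw -86.11 Fax -2.7 Flat 3.8 Fz 1.7 T [0.56 0.51 0.12] grip 0.294 t 41.80
ax 0.4698 lat -0.3542 z 0.0385 yaw -86.11 Fax -3.1 Flat 5.4 Fz 1.4 T [0.54 0.53 0.17] grip 0.301 t 41.85
```

View pics/x1s.png

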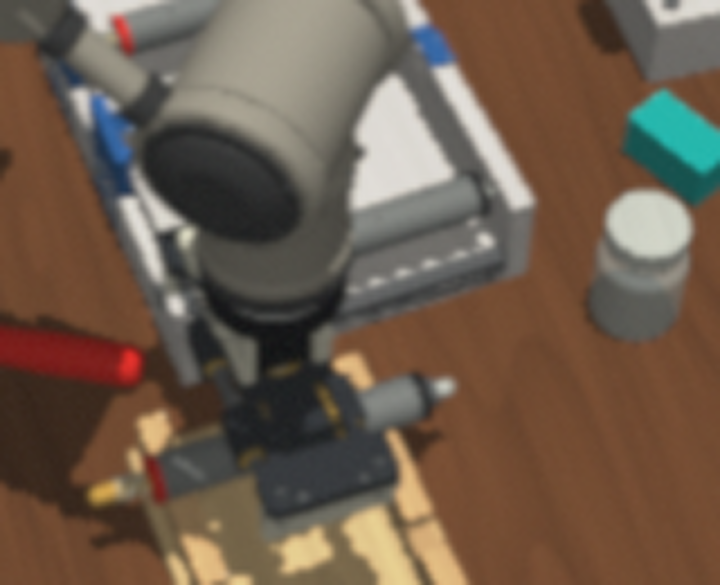

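It's level now. I'll release to let it settle in the notches, then regrip about 1 mm further over.

Emit:
arm_command(series=[{"x": 0, "y": 0, "z": 0, "turn": 0, "jaw": 0.6}, {"x": 0, "y": 0, "z": 0, "turn": 0, "jaw": 0.4}, {"x": 2, "y": 0, "z": -1, "turn": 0, "jaw": 0.4}, {"x": 4, "y": 0, "z": -1, "turn": 0, "jaw": 0.4}, {"x": 4, "y": 0, "z": -1, "turn": 0, "jaw": 0.4}])

```text
time_s: 42.4
tcp_pos: [0.5037, -0.3038, 0.0343]
tool_rot: [0.483, 0.517, -0.483, 0.517]
ft_force: [-0.9, -0.4, 0.6]
grip_width: 0.596
```

```bash
python3 -c "
from h import *
st();manip.camera('top');st();shot('side','y1s',(260,190,420,320),4.5)
for u in reds('y1s','side',(285,255,330,320)): print(u[:2],cast('side',[u[:2]],.0527))"
```

```text
ax 0.4701 lat -0.3536 z 0.0343 yaw -86.12 Fax -1.0 Flat -0.3 Fz 0.6 T [-0.05  0.18  0.05] grip 0.596 t 42.40
ax 0.4701 lat -0.3536 z 0.0344 yaw -86.12 Fax -0.3 Flat 0.1 Fz 0.1 T [-0.05  0.18 -0.03] grip 0.596 t 42.45
(np.float64(287.9625314861461), np.float64(270.5340050377834)) [[ 0.43476236 -0.22882185  0.0527    ]]
(np.float64(294.0147058823529), np.float64(296.3382352941176)) [[ 0.43131497 -0.30836891  0.0527    ]]
```

View pics/y1s.png

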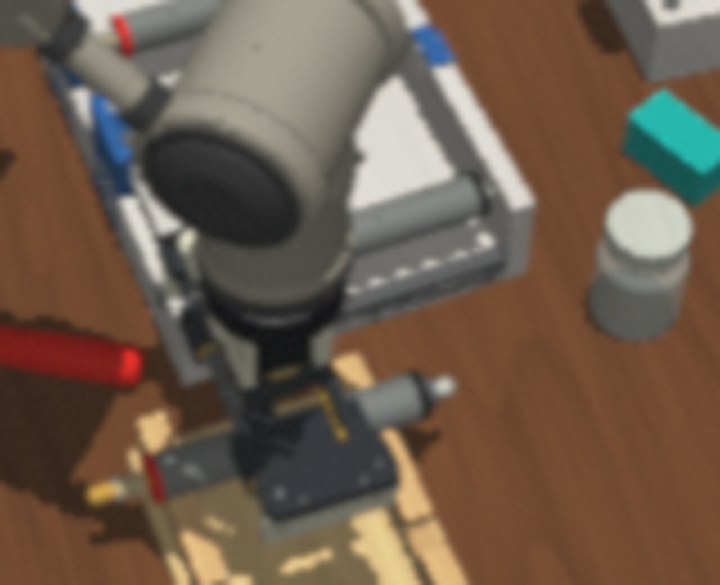

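Emit:
arm_command(series=[{"x": 1, "y": 3, "z": 0, "turn": 0, "jaw": 0.4}, {"x": 1, "y": 5.5, "z": 0, "turn": 0, "jaw": 0.4}, {"x": 1, "y": 5.5, "z": 0, "turn": 0, "jaw": 0.7}, {"x": 1, "y": 5.5, "z": 0, "turn": 0, "jaw": 0.95}, {"x": 1, "y": 5.5, "z": 0, "turn": 0, "jaw": 0.95}])

```text
time_s: 43.0
tcp_pos: [0.5092, -0.3034, 0.0336]
tool_rot: [0.483, 0.517, -0.483, 0.517]
ft_force: [0.2, 0.4, 0.4]
grip_width: 0.389
```

Emit:
arm_command(series=[{"x": 0, "y": 0, "z": 0, "turn": 0, "jaw": 0.95}, {"x": 0, "y": 0, "z": 0, "turn": 0, "jaw": 0.95}, {"x": 0, "y": 0, "z": 0, "turn": 0, "jaw": 0.95}, {"x": 0, "y": 0, "z": 0, "turn": 0, "jaw": 0.95}, {"x": 0, "y": 0, "z": 0, "turn": 0, "jaw": 0.95}])

```text
time_s: 43.5
tcp_pos: [0.5091, -0.3028, 0.0335]
tool_rot: [0.483, 0.517, -0.483, 0.516]
ft_force: [-0.1, 5.7, 1.4]
grip_width: 0.296
```

```bash
python3 -c "
from h import *
st()"
```

```text
ax 0.4756 lat -0.3531 z 0.0335 yaw -86.11 Fax 0.5 Flat 5.6 Fz 1.4 T [0.88 0.08 0.02] grip 0.296 t 43.50
```

Emit:
arm_command(series=[{"x": -20, "y": 0, "z": 0, "turn": 0, "jaw": 0.95}, {"x": -40, "y": 0, "z": 0, "turn": 0, "jaw": 0.95}, {"x": -60, "y": 0, "z": 0, "turn": 0, "jaw": 0.95}, {"x": -80, "y": 0, "z": 0, "turn": 0, "jaw": 0.95}, {"x": -86, "y": 0, "z": 0, "turn": 0, "jaw": 0.95}])

```text
time_s: 44.0
tcp_pos: [0.5099, -0.3047, 0.1213]
tool_rot: [0.483, 0.515, -0.483, 0.518]
ft_force: [-0.3, 0.0, -4.8]
grip_width: 0.298
```

```bash
python3 -c "
from h import *
P=.584*AX-.1307*LA; print(P)
st();go(P[0],P[1],.115,-84.14)"
```

```text
[ 0.5942946  -0.07045236]
ax 0.4762 lat -0.3551 z 0.1213 yaw -86.13 Fax -0.3 Flat 0.0 Fz -4.8 T [-0.1   0.11  0.01] grip 0.298 t 44.00
shift [   5.8  100.  -228. ] turn -0.035 | yaw -86.1 tcp [ 0.5099 -0.3047  0.1213] F [-0.3  0.  -4.8] grip 0.298 t 44.0 q6 0.84 tilt -1.0000
```

Regripped at the right height, 0.0335. Going back to hover over bay 1 and re-measuring before inserting.

Emit:
arm_command(series=[{"x": 0, "y": 17, "z": -40, "turn": -0.01, "jaw": 0.95}, {"x": 0, "y": 35, "z": -80, "turn": -0.02, "jaw": 0.95}, {"x": 0, "y": 53, "z": -120, "turn": -0.03, "jaw": 0.95}, {"x": 0, "y": 70, "z": -160, "turn": -0.035, "jaw": 0.95}, {"x": 0, "y": 88, "z": -200, "turn": -0.035, "jaw": 0.95}])

```text
time_s: 44.5
tcp_pos: [0.5834, -0.0966, 0.1184]
tool_rot: [0.473, 0.525, -0.474, 0.525]
ft_force: [1.1, -0.7, -4.0]
grip_width: 0.295
```

Emit:
arm_command(series=[{"x": 2, "y": 6, "z": -14, "turn": 0, "jaw": 0.95}, {"x": 4, "y": 10, "z": -25, "turn": 0, "jaw": 0.95}, {"x": 6, "y": 12, "z": -28, "turn": 0, "jaw": 0.95}, {"x": 6, "y": 12, "z": -28, "turn": 0, "jaw": 0.95}, {"x": 6, "y": 12, "z": -28, "turn": 0, "jaw": 0.95}])

```text
time_s: 45.0
tcp_pos: [0.5923, -0.0703, 0.1134]
tool_rot: [0.474, 0.525, -0.474, 0.525]
ft_force: [0.6, -0.6, -4.0]
grip_width: 0.295
```

```bash
python3 -c "
from h import *
manip.camera('top');st()
shot('side','z1s',(240,130,420,280),4)
p=manip.get_obs()['tcp_pos']
for u in reds('z1s','side',(290,150,330,240)): Q=cast('side',[u[:2]],p[2]+.0192)[0][:2];print(np.round(u,2),Q@AX,Q@LA)
im=cv2.imread('pics/z1s_raw.png'); cv2.imwrite('pics/z1z.png',cv2.resize(im[165:225,275:375],None,fx=8,fy=8,interpolation=cv2.INTER_CUBIC))
"
```

```text
ax 0.5821 lat -0.1303 z 0.1135 yaw -84.20 Fax -0.1 Flat -0.5 Fz -4.3 T [-0.1   0.16  0.02] grip 0.302 t 45.05
[301.82 198.91  22.   870.  ] 0.5062473247366712 -0.12003566447394302
```

View pics/z1z.png

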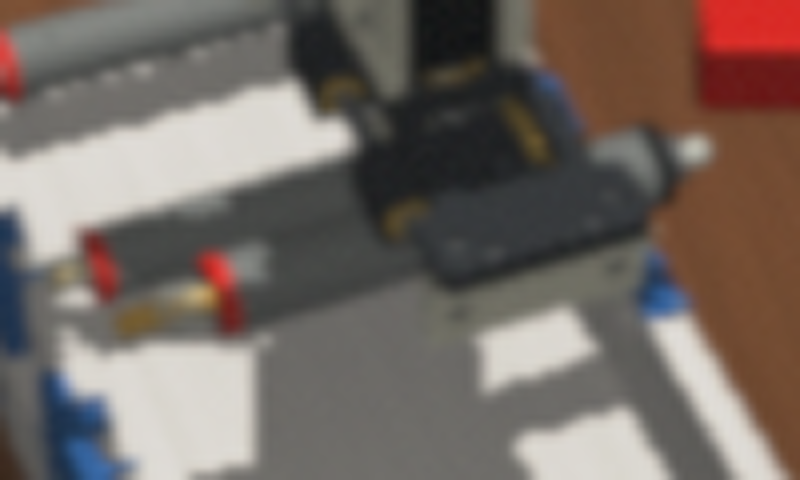

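```bash
python3 -c "
from h import *
def ex(tax,tlat,z,red,yaw,name,s,f):
    # red band at local -77.5 approx => TCP local
    a=np.array([np.cos(np.radians(yaw)),np.sin(np.radians(yaw))]); T=tax*AX+tlat*LA
    for lab,d,obs in (('sprung',red-39,s),('red',red,None),('fixed',red+178,f)):
        p=proj('side',[[*(T+a*d/1000),z]])[0]; print(name,lab,np.round(p,2),'obs',obs, None if obs is None else np.round(np.array(obs)-p,2))
ex(.5827,-.0349,.1118+.0194,-76.3,6.1,'r1',(278.75,181.25),(349.5,161.75))
ex(.5821,-.1303,.1135+.0192,-75.9,5.8,'r2',(290,205.25),(363.75,183.5))
from h import reds
print(reds('i1s','side',(285,150,300,200)),reds('z1s','side',(290,150,330,240)))
im=cv2.imread('pics/i1s_raw.png'); cv2.imwrite('pics/i1z.png',cv2.resize(im[145:205,265:365],None,fx=8,fy=8,interpolation=cv2.INTER_CUBIC))
"
```

```text
r1 sprung [278.26 182.12] obs (278.75, 181.25) [ 0.49 -0.87]
r1 red [291.46 178.3 ] obs None None
r1 fixed [349.67 161.53] obs (349.5, 161.75) [-0.17  0.22]
r2 sprung [289.39 205.68] obs (290, 205.25) [ 0.61 -0.43]
r2 red [303.12 201.6 ] obs None None
r2 fixed [363.57 183.65] obs (363.75, 183.5) [ 0.18 -0.15]
[(np.float64(290.5845588235294), np.float64(176.56617647058823), 24, np.float64(1088.0))] [(np.float64(301.8183908045977), np.float64(198.91149425287355), 22, np.float64(870.0))]
```

View pics/i1z.png

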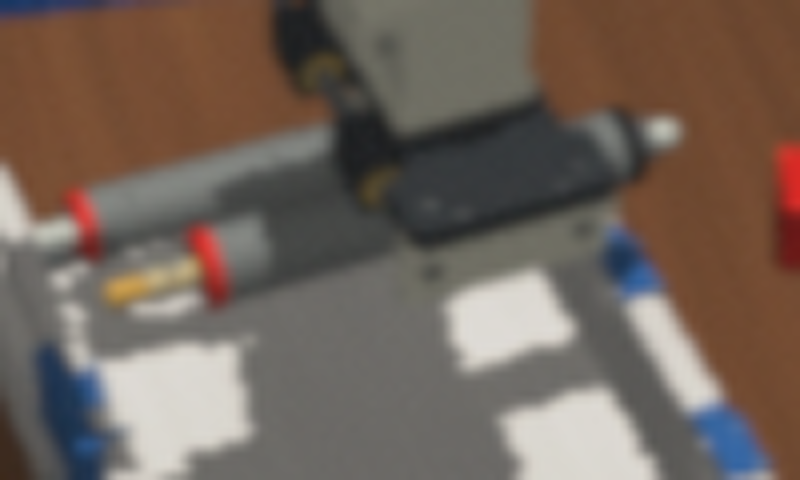

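The tips match the TCP model to within about 1 mm. In shadow the red centroid is biased, so I'll discard it. The earlier side force says the slot lies further to -lateral, so I'll stay at -0.1303. Descending to press height.

Emit:
arm_command(series=[{"x": 10, "y": 0, "z": 0, "turn": 0, "jaw": 0.95}, {"x": 22, "y": 0, "z": 0, "turn": 0, "jaw": 0.95}, {"x": 35, "y": 0, "z": 0, "turn": 0, "jaw": 0.95}, {"x": 47, "y": 0, "z": 0, "turn": 0, "jaw": 0.95}, {"x": 49, "y": 0, "z": 0, "turn": 0, "jaw": 0.95}])

```text
time_s: 45.6
tcp_pos: [0.5915, -0.0686, 0.0624]
tool_rot: [0.473, 0.526, -0.474, 0.524]
ft_force: [-2.2, -0.2, -2.1]
grip_width: 0.296
```

```bash
python3 -c "
from h import *
st();manip.camera('top');st();"
```

```text
ax 0.5814 lat -0.1286 z 0.0624 yaw -84.11 Fax -2.2 Flat 0.0 Fz -2.1 T [-0.02  0.23 -0.01] grip 0.296 t 45.60
ax 0.5817 lat -0.1286 z 0.0631 yaw -84.11 Fax -1.7 Flat 0.9 Fz -3.0 T [-0.02  0.25  0.  ] grip 0.297 t 45.65
```

The tube end is just brushing the +x rail here. I'll raise it a little, move towards -x, then lower.

Emit:
arm_command(series=[{"x": -6, "y": 0, "z": 1, "turn": 0, "jaw": 0.95}, {"x": -8, "y": 0, "z": 1.5, "turn": 0, "jaw": 0.95}, {"x": -8, "y": -4, "z": 1.5, "turn": 0, "jaw": 0.95}, {"x": -8, "y": -8, "z": 1.5, "turn": 0, "jaw": 0.95}, {"x": -8, "y": -9, "z": 1.5, "turn": 0, "jaw": 0.95}])

```text
time_s: 46.15
tcp_pos: [0.583, -0.0712, 0.0727]
tool_rot: [0.474, 0.525, -0.474, 0.525]
ft_force: [-0.4, -0.6, -4.0]
grip_width: 0.297
```

```bash
python3 -c "
from h import *
st();manip.camera('top');st();manip.camera('top');st();shot('side','aa',(240,130,420,280),4)
im=cv2.imread('pics/aa_raw.png'); cv2.imwrite('pics/aaz.png',cv2.resize(im[180:240,270:370],None,fx=8,fy=8,interpolation=cv2.INTER_CUBIC))"
```

```text
ax 0.5727 lat -0.1303 z 0.0727 yaw -84.11 Fax -0.5 Flat -0.5 Fz -4.0 T [-0.08  0.11 -0.03] grip 0.297 t 46.15
ax 0.5728 lat -0.1303 z 0.0727 yaw -84.12 Fax -0.1 Flat 0.4 Fz -4.2 T [-0.09  0.16  0.  ] grip 0.303 t 46.20
ax 0.5731 lat -0.1304 z 0.0727 yaw -84.11 Fax -0.2 Flat 0.2 Fz -4.9 T [-0.04  0.19  0.  ] grip 0.299 t 46.25
```

View pics/aaz.png

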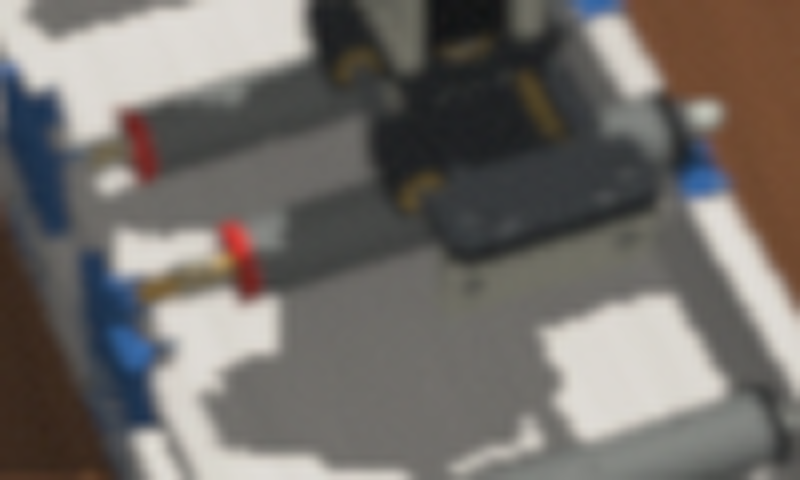

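```bash
python3 -c "
from h import *
C=.5672-5.5e-3  # TCP(=~origin+0) ax of conveyor centre
T=.573*AX-.1304*LA; a=np.array([np.cos(np.radians(5.87)),np.sin(np.radians(5.87))])
for d,o in ((-115,(288.1,216.25)),(102,(359,193.75))):
    p=proj('side',[[*(T+a*d/1000),.0919]])[0]; print(np.round(p,2),np.round(np.array(o)-p,2))
for lat in (-.1288,-.131):
  for x,dl,z in ((-95,16,78),(-95,-16,78),(-107,28,86),(-107,-28,86),(-95,7,68),(-95,-7,68)):
    P=(C+x/1000)*AX+(lat+dl/1000)*LA; p=proj('side',[[*P,z/1000]])[0]; print(lat,(x,dl,z),np.round((p-[270,180])*8))
"
```

```text
[287.   216.53] [ 1.1  -0.28]
[359.81 194.48] [-0.81 -0.73]
-0.1288 (-95, 16, 78) [145. 274.]
-0.1288 (-95, -16, 78) [176. 341.]
-0.1288 (-107, 28, 86) [100. 245.]
-0.1288 (-107, -28, 86) [153. 362.]
-0.1288 (-95, 7, 68) [155. 311.]
-0.1288 (-95, -7, 68) [169. 341.]
-0.131 (-95, 16, 78) [147. 279.]
-0.131 (-95, -16, 78) [178. 346.]
-0.131 (-107, 28, 86) [102. 249.]
-0.131 (-107, -28, 86) [156. 367.]
-0.131 (-95, 7, 68) [158. 316.]
-0.131 (-95, -7, 68) [171. 345.]
```

Emit:
arm_command(series=[{"x": 3, "y": 0, "z": 0.2, "turn": 0, "jaw": 0.95}, {"x": 6, "y": -1, "z": 0.2, "turn": 0, "jaw": 0.95}, {"x": 8, "y": -3, "z": 0.2, "turn": 0, "jaw": 0.95}, {"x": 8, "y": -6, "z": 0.2, "turn": 0, "jaw": 0.95}, {"x": 8, "y": -9, "z": 0.2, "turn": 0, "jaw": 0.95}])

```text
time_s: 46.8
tcp_pos: [0.5752, -0.0724, 0.0647]
tool_rot: [0.474, 0.525, -0.473, 0.525]
ft_force: [2.8, 0.6, -4.6]
grip_width: 0.296
```

Emit:
arm_command(series=[{"x": 0, "y": -4, "z": 0, "turn": 0, "jaw": 0.95}, {"x": 0, "y": -8, "z": 0, "turn": 0, "jaw": 0.95}, {"x": 0, "y": -12, "z": 0, "turn": 0, "jaw": 0.95}, {"x": 0, "y": -14, "z": 0, "turn": 0, "jaw": 0.95}, {"x": 0, "y": -14, "z": 0, "turn": 0, "jaw": 0.95}])

```text
time_s: 47.3
tcp_pos: [0.5617, -0.0739, 0.0653]
tool_rot: [0.474, 0.524, -0.473, 0.526]
ft_force: [6.8, 0.6, -4.1]
grip_width: 0.292
```

```bash
python3 -c "
from h import *
st();manip.camera('top');st();manip.camera('top');st();shot('side','ab',(240,130,420,280),4)
im=cv2.imread('pics/ab_raw.png'); cv2.imwrite('pics/abz.png',cv2.resize(im[180:240,270:370],None,fx=8,fy=8,interpolation=cv2.INTER_CUBIC))
print(reds('ab','side',(285,205,300,230)))"
```

```text
ax 0.5513 lat -0.1309 z 0.0653 yaw -84.13 Fax 6.8 Flat -0.0 Fz -4.1 T [ 0.14 -0.92 -0.08] grip 0.292 t 47.30
ax 0.5515 lat -0.1309 z 0.0653 yaw -84.13 Fax 6.6 Flat 0.3 Fz -5.3 T [ 0.15 -1.   -0.08] grip 0.297 t 47.35
ax 0.5516 lat -0.1308 z 0.0653 yaw -84.13 Fax 6.8 Flat 0.6 Fz -5.4 T [ 0.14 -0.97 -0.05] grip 0.299 t 47.40
[(np.float64(291.9352517985611), np.float64(214.60791366906474), 17, np.float64(556.0))]
```

View pics/abz.png

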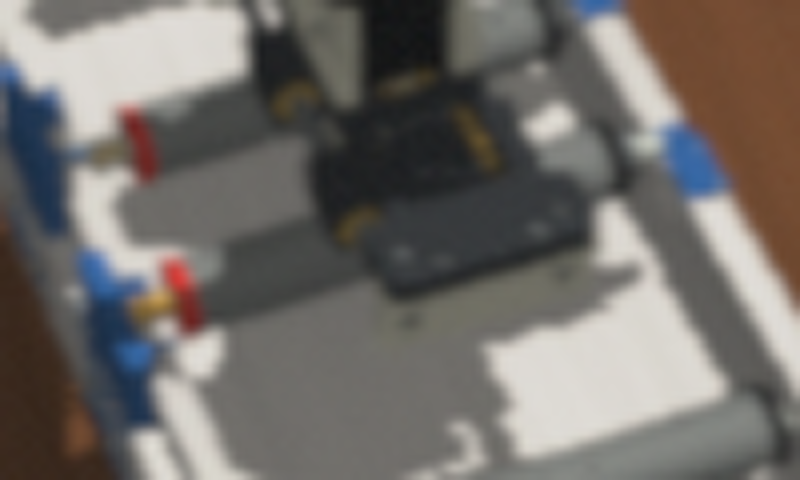

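The brass tip now sits midway between the lips at zoom (135,310), with a 6.7 N spring force. Lowering in small steps.

Emit:
arm_command(series=[{"x": 0, "y": -1, "z": 0, "turn": 0, "jaw": 0.95}, {"x": 2, "y": -1, "z": 0, "turn": 0, "jaw": 0.95}, {"x": 4, "y": -1, "z": 0, "turn": 0, "jaw": 0.95}, {"x": 6, "y": -1, "z": 0, "turn": 0, "jaw": 0.95}, {"x": 8, "y": -1, "z": 0, "turn": 0, "jaw": 0.95}])

```text
time_s: 47.95
tcp_pos: [0.5614, -0.0742, 0.0576]
tool_rot: [0.474, 0.524, -0.473, 0.526]
ft_force: [6.3, 0.2, -1.2]
grip_width: 0.297
```

```bash
python3 -c "
from h import *
st();manip.camera('top');st();manip.camera('top');st();shot('side','ac',(240,130,420,280),4)
im=cv2.imread('pics/ac_raw.png'); cv2.imwrite('pics/acz.png',cv2.resize(im[180:240,270:370],None,fx=8,fy=8,interpolation=cv2.INTER_CUBIC))
print(reds('ac','side',(285,205,300,230)))"
```

```text
ax 0.5509 lat -0.1311 z 0.0576 yaw -84.11 Fax 6.3 Flat -0.5 Fz -1.2 T [ 0.03 -0.7  -0.02] grip 0.297 t 47.95
ax 0.5507 lat -0.1310 z 0.0573 yaw -84.11 Fax 6.4 Flat -0.6 Fz -3.1 T [ 0.05 -0.69  0.01] grip 0.299 t 48.00
ax 0.5507 lat -0.1311 z 0.0574 yaw -84.11 Fax 7.3 Flat -0.3 Fz -1.6 T [ 0.07 -0.73  0.03] grip 0.295 t 48.05
[(np.float64(291.91744548286607), np.float64(215.71806853582555), 18, np.float64(642.0))]
```

View pics/acz.png

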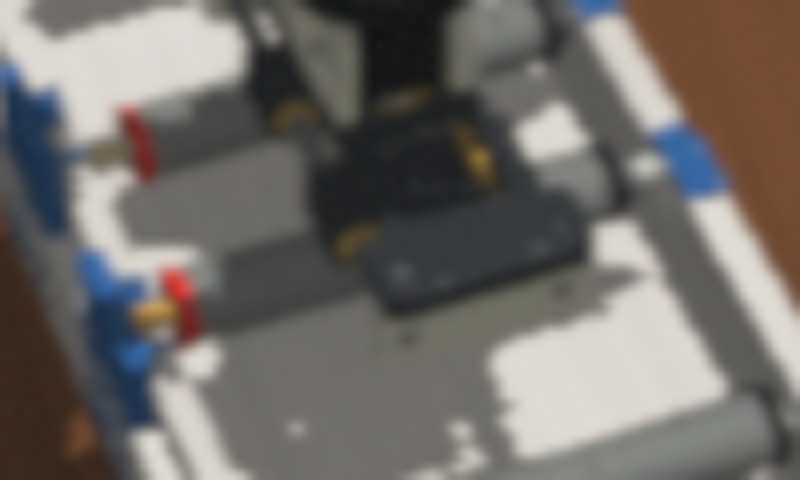

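The brass end lags slightly because of friction on the back plate. I'll lower with a small side-to-side wiggle to break it.

Emit:
arm_command(series=[{"x": 0.5, "y": 0, "z": 2, "turn": 0, "jaw": 0.95}, {"x": 1, "y": 0, "z": -1.5, "turn": 0, "jaw": 0.95}, {"x": 1.5, "y": 0, "z": 2, "turn": 0, "jaw": 0.95}, {"x": 2, "y": 0, "z": -1.5, "turn": 0, "jaw": 0.95}, {"x": 2, "y": 0, "z": 0.5, "turn": 0, "jaw": 0.95}])

```text
time_s: 48.6
tcp_pos: [0.5612, -0.0742, 0.0554]
tool_rot: [0.474, 0.524, -0.473, 0.526]
ft_force: [7.5, 2.2, -3.6]
grip_width: 0.295
```

```bash
python3 -c "
from h import *
st();manip.camera('top');st();manip.camera('top');st();shot('side','ad',(240,130,420,280),4)
im=cv2.imread('pics/ad_raw.png'); cv2.imwrite('pics/adz.png',cv2.resize(im[180:240,270:370],None,fx=8,fy=8,interpolation=cv2.INTER_CUBIC))
print(reds('ad','side',(285,205,300,230)))"
```

```text
ax 0.5507 lat -0.1311 z 0.0554 yaw -84.11 Fax 7.6 Flat 1.4 Fz -3.6 T [ 0.39 -0.84 -0.23] grip 0.295 t 48.60
ax 0.5507 lat -0.1314 z 0.0554 yaw -84.13 Fax 6.2 Flat 1.2 Fz -4.1 T [ 0.27 -0.85 -0.12] grip 0.298 t 48.65
ax 0.5507 lat -0.1313 z 0.0554 yaw -84.14 Fax 6.9 Flat 1.5 Fz -5.0 T [ 0.25 -0.87 -0.11] grip 0.295 t 48.70
[(np.float64(291.9328), np.float64(216.7072), 18, np.float64(625.0))]
```

View pics/adz.png

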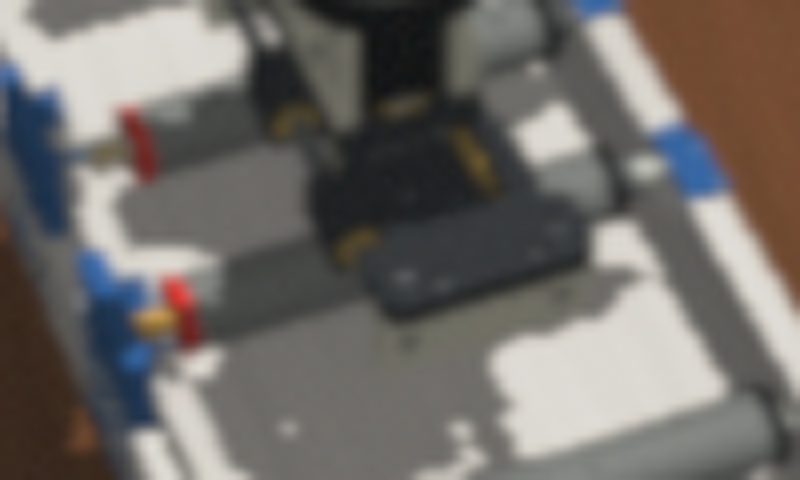

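The wiggle worked: the red band dropped and Fz returned to normal. Continuing the same way.

Emit:
arm_command(series=[{"x": 1, "y": 0, "z": -2, "turn": 0, "jaw": 0.95}, {"x": 2, "y": 0, "z": 1, "turn": 0, "jaw": 0.95}, {"x": 3, "y": 0, "z": -2, "turn": 0, "jaw": 0.95}, {"x": 4, "y": 0, "z": 1, "turn": 0, "jaw": 0.95}, {"x": 4, "y": 0, "z": -0.5, "turn": 0, "jaw": 0.95}])

```text
time_s: 49.25
tcp_pos: [0.5612, -0.0742, 0.0514]
tool_rot: [0.475, 0.524, -0.473, 0.526]
ft_force: [6.7, -0.8, -3.1]
grip_width: 0.298
```

```bash
python3 -c "
from h import *
st();manip.camera('top');st();manip.camera('top');st();shot('side','ae',(240,130,420,280),4)
print(reds('ae','side',(285,205,300,230)))"
```

```text
ax 0.5507 lat -0.1311 z 0.0514 yaw -84.14 Fax 6.6 Flat -1.4 Fz -3.1 T [-0.11 -0.81  0.14] grip 0.298 t 49.25
ax 0.5508 lat -0.1310 z 0.0515 yaw -84.11 Fax 7.2 Flat -0.6 Fz -2.9 T [-0.04 -0.84  0.12] grip 0.298 t 49.30
ax 0.5508 lat -0.1311 z 0.0515 yaw -84.10 Fax 6.8 Flat 0.2 Fz -3.1 T [ 0.03 -0.8   0.04] grip 0.291 t 49.35
[(np.float64(292.1242718446602), np.float64(217.59223300970874), 19, np.float64(515.0))]
```

Emit:
arm_command(series=[{"x": 1, "y": 0, "z": -1.5, "turn": 0, "jaw": 0.95}, {"x": 2, "y": 0, "z": 1.5, "turn": 0, "jaw": 0.95}, {"x": 3, "y": 0, "z": -1.5, "turn": 0, "jaw": 0.95}, {"x": 4, "y": 0, "z": 1.5, "turn": 0, "jaw": 0.95}, {"x": 4, "y": 0, "z": 0, "turn": 0, "jaw": 0.95}])

```text
time_s: 49.9
tcp_pos: [0.5612, -0.0741, 0.0474]
tool_rot: [0.475, 0.524, -0.473, 0.526]
ft_force: [7.0, 0.7, -2.9]
grip_width: 0.293
```

```bash
python3 -c "
from h import *
st();manip.camera('top');st();manip.camera('top');st();shot('side','af',(240,130,420,280),4)
im=cv2.imread('pics/af_raw.png'); cv2.imwrite('pics/afz.png',cv2.resize(im[180:240,270:370],None,fx=8,fy=8,interpolation=cv2.INTER_CUBIC))
print(reds('af','side',(285,205,300,230)))"
```

```text
ax 0.5507 lat -0.1310 z 0.0474 yaw -84.15 Fax 7.0 Flat 0.0 Fz -2.9 T [-0.02 -0.77  0.04] grip 0.293 t 49.90
ax 0.5508 lat -0.1309 z 0.0475 yaw -84.12 Fax 6.6 Flat 0.1 Fz -2.5 T [ 0.04 -0.77  0.02] grip 0.299 t 49.95
ax 0.5508 lat -0.1310 z 0.0475 yaw -84.11 Fax 6.2 Flat 0.7 Fz -2.3 T [ 0.03 -0.76 -0.06] grip 0.294 t 50.00
[(np.float64(292.1504854368932), np.float64(218.2265372168285), 18, np.float64(618.0))]
```

View pics/afz.png

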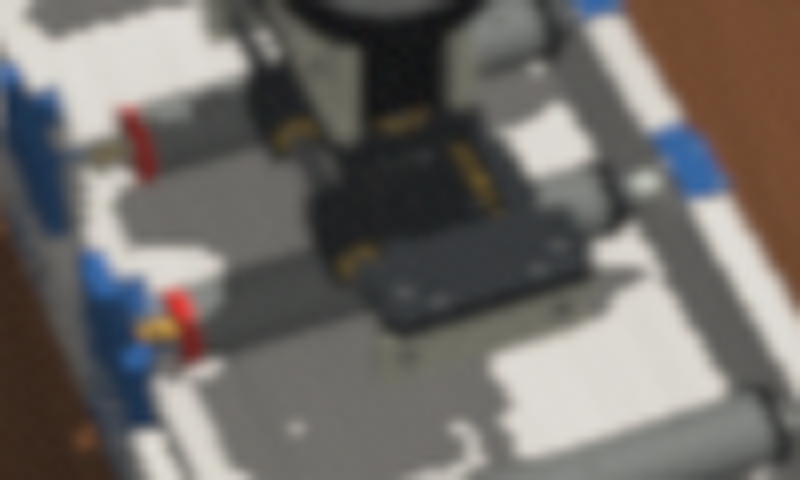

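Emit:
arm_command(series=[{"x": 0.5, "y": 0, "z": -2, "turn": 0, "jaw": 0.95}, {"x": 1, "y": 0, "z": 2, "turn": 0, "jaw": 0.95}, {"x": 1.5, "y": 0, "z": -2, "turn": 0, "jaw": 0.95}, {"x": 2, "y": 0, "z": 2, "turn": 0, "jaw": 0.95}, {"x": 2, "y": 0, "z": 0, "turn": 0, "jaw": 0.95}])

```text
time_s: 50.55
tcp_pos: [0.5612, -0.074, 0.0453]
tool_rot: [0.475, 0.524, -0.473, 0.526]
ft_force: [5.4, -0.1, -3.6]
grip_width: 0.296
```

```bash
python3 -c "
from h import *
st();manip.camera('top');st();manip.camera('top');st();shot('side','ag',(240,130,420,280),4)
print(reds('ag','side',(285,205,300,230)))"
```

```text
ax 0.5507 lat -0.1309 z 0.0453 yaw -84.16 Fax 5.4 Flat -0.6 Fz -3.6 T [-0.02 -0.79  0.07] grip 0.296 t 50.55
ax 0.5508 lat -0.1308 z 0.0454 yaw -84.12 Fax 7.1 Flat -0.4 Fz -3.3 T [ 0.06 -0.79  0.06] grip 0.293 t 50.60
ax 0.5508 lat -0.1309 z 0.0455 yaw -84.11 Fax 6.4 Flat 0.6 Fz -3.4 T [ 0.06 -0.86 -0.01] grip 0.293 t 50.65
[(np.float64(292.0261865793781), np.float64(218.911620294599), 19, np.float64(611.0))]
```

Emit:
arm_command(series=[{"x": 1, "y": 0, "z": -2, "turn": 0, "jaw": 0.95}, {"x": 2, "y": 0, "z": 1.5, "turn": 0, "jaw": 0.95}, {"x": 3, "y": 0, "z": -1.5, "turn": 0, "jaw": 0.95}, {"x": 4, "y": 0, "z": 1.5, "turn": 0, "jaw": 0.95}, {"x": 4, "y": 0, "z": 0, "turn": 0, "jaw": 0.95}])

```text
time_s: 51.2
tcp_pos: [0.5612, -0.0741, 0.0414]
tool_rot: [0.475, 0.524, -0.473, 0.526]
ft_force: [5.9, 1.1, -3.1]
grip_width: 0.299
```

```bash
python3 -c "
from h import *
st();manip.camera('top');st();manip.camera('top');st();shot('side','ah',(240,130,420,280),4)
im=cv2.imread('pics/ah_raw.png'); cv2.imwrite('pics/ahz.png',cv2.resize(im[180:240,270:370],None,fx=8,fy=8,interpolation=cv2.INTER_CUBIC))
print(reds('ah','side',(285,205,300,230)))"
```

```text
ax 0.5507 lat -0.1310 z 0.0414 yaw -84.15 Fax 5.9 Flat 0.5 Fz -3.1 T [-0.03 -0.78  0.06] grip 0.299 t 51.20
ax 0.5508 lat -0.1309 z 0.0415 yaw -84.11 Fax 6.0 Flat -0.1 Fz -2.9 T [ 0.04 -0.77  0.08] grip 0.297 t 51.25
ax 0.5508 lat -0.1310 z 0.0415 yaw -84.11 Fax 6.9 Flat -0.9 Fz -2.8 T [ 0.08 -0.76 -0.03] grip 0.296 t 51.30
[(np.float64(292.1993410214168), np.float64(219.67545304777596), 18, np.float64(607.0))]
```

View pics/ahz.png

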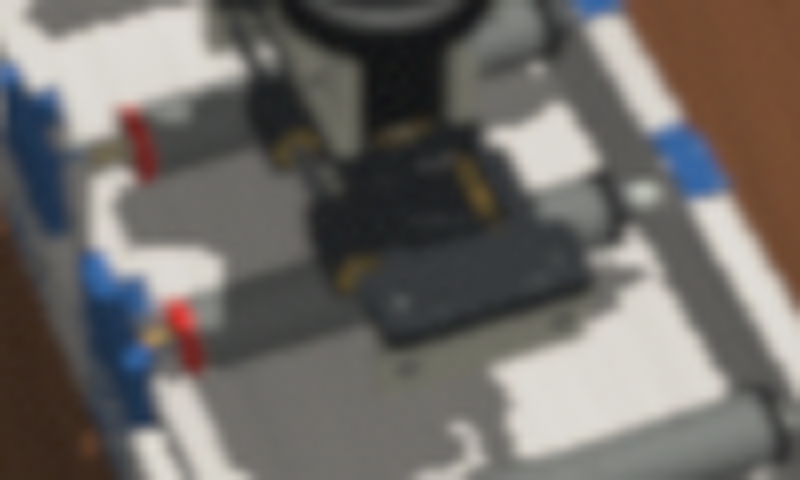

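Emit:
arm_command(series=[{"x": 1.5, "y": 0, "z": -2, "turn": 0, "jaw": 0.95}, {"x": 3, "y": 0, "z": 1.5, "turn": 0, "jaw": 0.95}, {"x": 4.5, "y": 0, "z": -1.5, "turn": 0, "jaw": 0.95}, {"x": 5.5, "y": 0, "z": 1.5, "turn": 0, "jaw": 0.95}, {"x": 5.5, "y": 0, "z": 0, "turn": 0, "jaw": 0.95}])

```text
time_s: 51.85
tcp_pos: [0.5613, -0.0741, 0.0359]
tool_rot: [0.475, 0.524, -0.473, 0.526]
ft_force: [7.1, 1.4, -2.8]
grip_width: 0.295
```

Emit:
arm_command(series=[{"x": 0, "y": 0, "z": -1.8, "turn": 0, "jaw": 0.95}, {"x": 0, "y": 0, "z": 1.5, "turn": 0, "jaw": 0.95}, {"x": 0, "y": 0, "z": -1.5, "turn": 0, "jaw": 0.95}, {"x": 0, "y": 0, "z": 1.2, "turn": 0, "jaw": 0.95}, {"x": 0, "y": 0, "z": -0.5, "turn": 0, "jaw": 0.95}])

```text
time_s: 52.35
tcp_pos: [0.5613, -0.0738, 0.036]
tool_rot: [0.475, 0.524, -0.473, 0.526]
ft_force: [6.4, -0.7, -3.7]
grip_width: 0.297
```

```bash
python3 -c "
from h import *
st();manip.camera('top');st();manip.camera('top');st();shot('side','ai',(240,130,420,280),4)
im=cv2.imread('pics/ai_raw.png'); cv2.imwrite('pics/aiz.png',cv2.resize(im[180:240,270:370],None,fx=8,fy=8,interpolation=cv2.INTER_CUBIC))
print(reds('ai','side',(285,205,300,230)))"
```

```text
ax 0.5509 lat -0.1307 z 0.0360 yaw -84.13 Fax 6.3 Flat -1.4 Fz -3.7 T [-0.13 -0.84  0.1 ] grip 0.297 t 52.35
ax 0.5509 lat -0.1306 z 0.0360 yaw -84.10 Fax 6.5 Flat -0.9 Fz -3.5 T [-0.12 -0.86  0.14] grip 0.299 t 52.40
ax 0.5510 lat -0.1307 z 0.0361 yaw -84.09 Fax 6.8 Flat -0.5 Fz -3.0 T [-0.06 -0.86  0.05] grip 0.298 t 52.45
[(np.float64(292.17087378640775), np.float64(220.82912621359225), 14, np.float64(515.0))]
```

View pics/aiz.png

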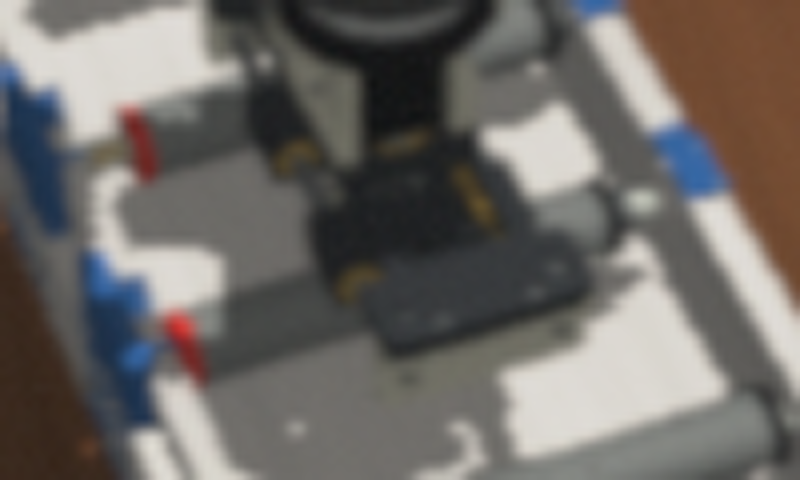

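Brass end is in the slot. The plain end reads about 2 mm low, so I'll raise by 1.5 mm and then move towards +x into the hole, watching the force.

Emit:
arm_command(series=[{"x": -1.5, "y": 0, "z": 0.3, "turn": 0, "jaw": 0.95}, {"x": -1.5, "y": 2, "z": 0.3, "turn": 0, "jaw": 0.95}, {"x": -1.5, "y": 4, "z": 0.3, "turn": 0, "jaw": 0.95}, {"x": -1.5, "y": 6, "z": 0.3, "turn": 0, "jaw": 0.95}, {"x": -1.5, "y": 7, "z": 0.3, "turn": 0, "jaw": 0.95}])

```text
time_s: 53.0
tcp_pos: [0.5679, -0.0733, 0.0373]
tool_rot: [0.474, 0.524, -0.473, 0.526]
ft_force: [5.4, 1.3, -4.3]
grip_width: 0.3
```

```bash
python3 -c "
from h import *
st();manip.camera('top');st();manip.camera('top');st()"
```

```text
ax 0.5574 lat -0.1308 z 0.0373 yaw -84.10 Fax 5.5 Flat 0.7 Fz -4.3 T [-0.07 -0.64  0.11] grip 0.300 t 53.00
ax 0.5575 lat -0.1308 z 0.0372 yaw -84.10 Fax 5.1 Flat -1.1 Fz -4.2 T [-0.   -0.66  0.07] grip 0.293 t 53.05
ax 0.5574 lat -0.1308 z 0.0372 yaw -84.10 Fax 5.7 Flat -0.1 Fz -4.2 T [-0.04 -0.59  0.02] grip 0.296 t 53.10
```

Emit:
arm_command(series=[{"x": 0, "y": 1, "z": 0, "turn": 0, "jaw": 0.95}, {"x": 0, "y": 2, "z": 0, "turn": 0, "jaw": 0.95}, {"x": 0, "y": 3, "z": 0, "turn": 0, "jaw": 0.95}, {"x": 0, "y": 4, "z": 0, "turn": 0, "jaw": 0.95}, {"x": 0, "y": 4, "z": 0, "turn": 0, "jaw": 0.95}])

```text
time_s: 53.6
tcp_pos: [0.5709, -0.0727, 0.0366]
tool_rot: [0.474, 0.525, -0.474, 0.525]
ft_force: [4.1, -0.2, -4.0]
grip_width: 0.296
```

```bash
python3 -c "
from h import *
st();manip.camera('top');st();manip.camera('top');st();shot('side','aj',(240,130,420,280),4)
im=cv2.imread('pics/aj_raw.png'); cv2.imwrite('pics/ajz.png',cv2.resize(im[180:240,270:370],None,fx=8,fy=8,interpolation=cv2.INTER_CUBIC))"
```

```text
ax 0.5605 lat -0.1305 z 0.0366 yaw -84.10 Fax 4.0 Flat -0.7 Fz -4.0 T [-0.11 -0.5   0.12] grip 0.296 t 53.60
ax 0.5604 lat -0.1305 z 0.0366 yaw -84.10 Fax 4.0 Flat -1.2 Fz -3.8 T [-0.18 -0.49  0.1 ] grip 0.297 t 53.65
ax 0.5604 lat -0.1305 z 0.0366 yaw -84.11 Fax 4.6 Flat -0.8 Fz -3.9 T [-0.19 -0.47  0.12] grip 0.299 t 53.70
```

View pics/ajz.png

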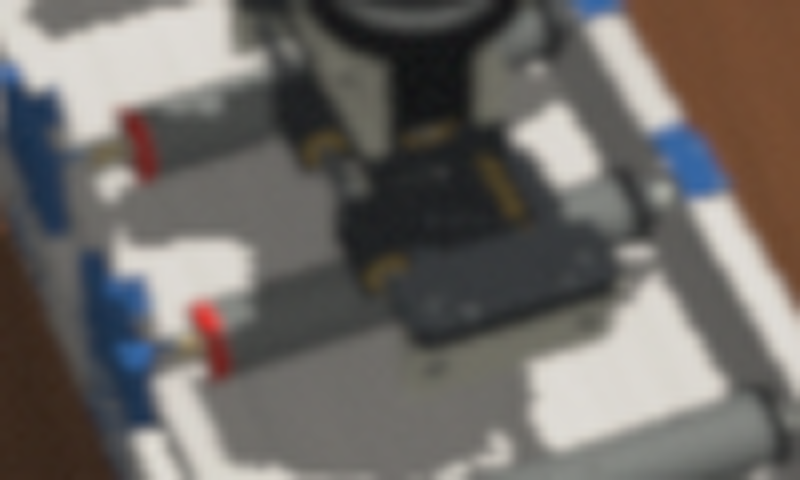

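Emit:
arm_command(series=[{"x": 0, "y": 1.5, "z": 0.4, "turn": 0, "jaw": 0.95}, {"x": 0, "y": 3, "z": 0.4, "turn": 0, "jaw": 0.95}, {"x": 0, "y": 4.5, "z": 0.4, "turn": 0, "jaw": 0.95}, {"x": 0, "y": 6, "z": 0.4, "turn": 0, "jaw": 0.95}, {"x": 0, "y": 6, "z": 0.4, "turn": 0, "jaw": 0.95}])

```text
time_s: 54.25
tcp_pos: [0.5768, -0.0722, 0.0365]
tool_rot: [0.474, 0.525, -0.474, 0.525]
ft_force: [2.7, 0.5, -3.6]
grip_width: 0.298
```

```bash
python3 -c "
from h import *
st();manip.camera('top');st();manip.camera('top');st();shot('side','ak',(240,130,420,280),4)
im=cv2.imread('pics/ak_raw.png'); cv2.imwrite('pics/akz.png',cv2.resize(im[180:240,270:370],None,fx=8,fy=8,interpolation=cv2.INTER_CUBIC))
print(reds('ak','side',(285,205,305,230)))"
```

```text
ax 0.5664 lat -0.1307 z 0.0365 yaw -84.11 Fax 2.7 Flat 0.2 Fz -3.6 T [-0.05 -0.29  0.05] grip 0.298 t 54.25
ax 0.5663 lat -0.1307 z 0.0365 yaw -84.11 Fax 2.5 Flat -0.6 Fz -3.7 T [-0.04 -0.26  0.03] grip 0.298 t 54.30
ax 0.5662 lat -0.1307 z 0.0365 yaw -84.11 Fax 2.6 Flat 0.3 Fz -4.8 T [-0.08 -0.24  0.06] grip 0.300 t 54.35
[(np.float64(297.45927601809956), np.float64(219.28733031674207), 14, np.float64(442.0))]
```

View pics/akz.png

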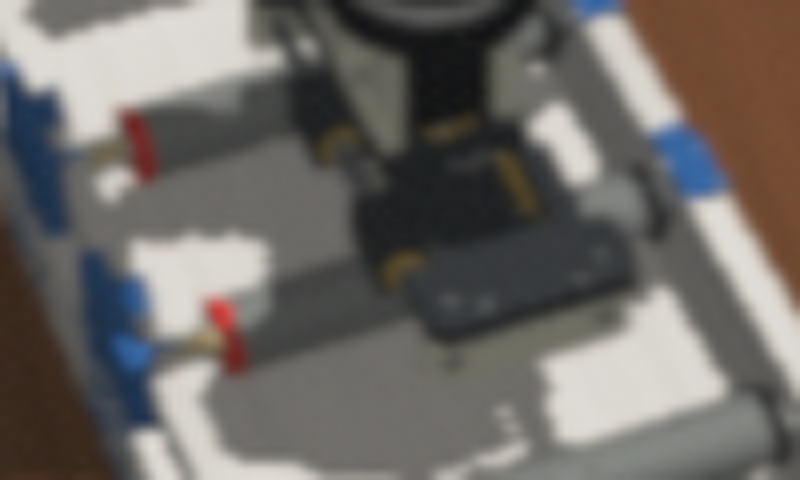

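Spring force is 2.6 N, which matches the fitted value, and the plain tip is in the hole. Settling and releasing.

Emit:
arm_command(series=[{"x": 1, "y": 0.3, "z": 0, "turn": 0, "jaw": 0.95}, {"x": 1, "y": 0.3, "z": 0, "turn": 0, "jaw": 0.6}, {"x": 1, "y": 0.3, "z": 0, "turn": 0, "jaw": 0.4}, {"x": 1, "y": 0.3, "z": 0, "turn": 0, "jaw": 0.4}, {"x": 1, "y": 0.3, "z": 0, "turn": 0, "jaw": 0.4}])

```text
time_s: 54.9
tcp_pos: [0.5771, -0.0724, 0.0358]
tool_rot: [0.474, 0.525, -0.474, 0.525]
ft_force: [0.7, 0.4, 0.1]
grip_width: 0.578
```

Emit:
arm_command(series=[{"x": -20, "y": 0, "z": 0, "turn": 0, "jaw": 0.4}, {"x": -50, "y": 0, "z": 0, "turn": 0, "jaw": 0.4}, {"x": -90, "y": 0, "z": 0, "turn": 0, "jaw": 0.4}, {"x": -130, "y": 0, "z": 0, "turn": 0, "jaw": 0.4}, {"x": -150, "y": 0, "z": 0, "turn": 0, "jaw": 0.4}])

```text
time_s: 55.4
tcp_pos: [0.5783, -0.0726, 0.1897]
tool_rot: [0.475, 0.523, -0.473, 0.527]
ft_force: [-0.2, 0.3, -0.2]
grip_width: 0.601
```

Emit:
arm_command(series=[{"x": 0, "y": -10, "z": 45, "turn": 0, "jaw": 0.4}, {"x": 0, "y": -20, "z": 90, "turn": 0, "jaw": 0.4}, {"x": 0, "y": -30, "z": 135, "turn": 0, "jaw": 0.4}, {"x": 0, "y": -40, "z": 180, "turn": 0, "jaw": 0.4}, {"x": 0, "y": -50, "z": 225, "turn": 0, "jaw": 0.4}])

```text
time_s: 55.9
tcp_pos: [0.5499, -0.303, 0.1858]
tool_rot: [0.474, 0.525, -0.474, 0.525]
ft_force: [0.4, 0.5, 0.0]
grip_width: 0.597
```

Emit:
arm_command(series=[{"x": 0, "y": -10, "z": 30, "turn": 0, "jaw": 0.4}, {"x": 0, "y": -20, "z": 60, "turn": 0, "jaw": 0.4}, {"x": 0, "y": -30, "z": 90, "turn": 0, "jaw": 0.4}, {"x": 0, "y": -30, "z": 90, "turn": 0, "jaw": 0.4}, {"x": 0, "y": -30, "z": 90, "turn": 0, "jaw": 0.4}])

```text
time_s: 56.4
tcp_pos: [0.5294, -0.3942, 0.1852]
tool_rot: [0.474, 0.525, -0.474, 0.524]
ft_force: [-0.2, -0.4, 0.4]
grip_width: 0.603
```

```bash
python3 -c "
from h import *
st()
shot('side','al',(240,90,420,280),3.1); shot('top','al_t',(120,140,455,265),2.35)
for n,c in (('al','side'),('al_t','top')):
  for u in reds(n,c,(255,150,380,260)): P=cast(c,[u[:2]],.054)[0][:2];print(c,np.round(u,2),P@AX,P@LA)
im=cv2.imread('pics/al_t_raw.png'); cv2.imwrite('pics/al_tz.png',cv2.resize(im[150:240,260:385],None,fx=6,fy=6,interpolation=cv2.INTER_CUBIC))
"
```

```text
ax 0.4865 lat -0.4461 z 0.1852 yaw -84.20 Fax -0.2 Flat -0.4 Fz 0.4 T [-0.07  0.15  0.01] grip 0.603 t 56.40
side [286.87 196.57  20.   851.  ] 0.49076584900882136 -0.02821898994160781
side [ 298.18  220.63   27.   1165.  ] 0.49055833592443965 -0.1255442584819138
side [ 311.51  249.24   28.   1274.  ] 0.48995729886613587 -0.23161995402904448
top [ 370.9   212.47   17.   1576.  ] 0.489607982326251 -0.23788051463849672
top [ 338.99  215.39   21.   1651.  ] 0.4899204259689178 -0.1312643266461545
top [ 309.73  218.04   20.   1637.  ] 0.49020206030214264 -0.03394006083325972
top [ 277.18  221.27   21.   1527.  ] 0.4895506922713374 0.07432086287144375
top [  373.77   238.14    97.   10003.  ] 0.4041779417501367 -0.23760683897438004
```

View pics/al.png

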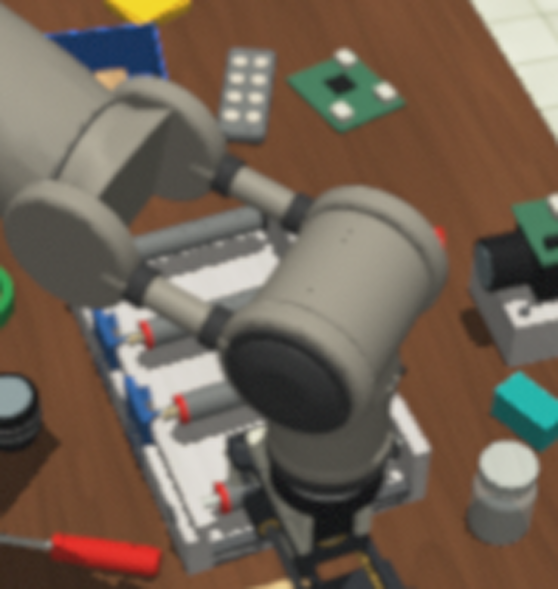

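View pics/al_tz.png

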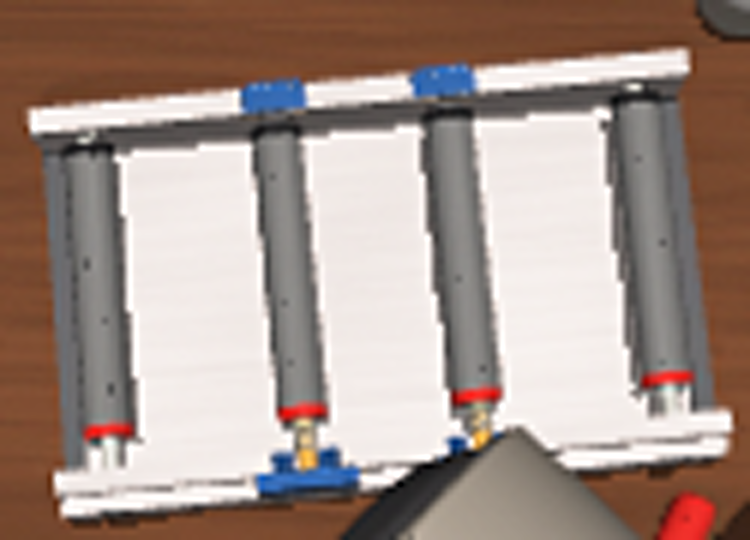

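View pics/al_t.png

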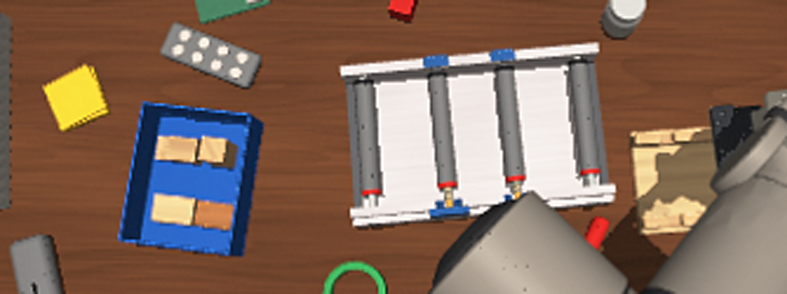

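Emit:
arm_command(series=[{"x": -30, "y": -25, "z": 20, "turn": 0, "jaw": 0.4}, {"x": -60, "y": -55, "z": 40, "turn": 0, "jaw": 0.4}, {"x": -80, "y": -90, "z": 60, "turn": 0, "jaw": 0.4}, {"x": -80, "y": -130, "z": 80, "turn": 0, "jaw": 0.4}, {"x": -80, "y": -170, "z": 90, "turn": 0, "jaw": 0.4}])

```text
time_s: 57.0
tcp_pos: [0.3696, -0.5012, 0.2665]
tool_rot: [0.473, 0.525, -0.473, 0.526]
ft_force: [-0.1, -0.9, -0.5]
grip_width: 0.601
```

```bash
python3 -c "
from h import *
st()
shot('side','am',(240,110,420,280),4.0/1.15); shot('top','am_t')
for n,c in (('am','side'),('am_t','top')):
  for u in reds(n,c,(255,150,380,260)): P=cast(c,[u[:2]],.054)[0][:2];print(c,np.round(u,2),P@AX,P@LA)
im=cv2.imread('pics/am_raw.png'); cv2.imwrite('pics/am_z.png',cv2.resize(im[155:265,250:385],None,fx=5.5,fy=5.5,interpolation=cv2.INTER_CUBIC))
"
```

```text
ax 0.3166 lat -0.5363 z 0.2665 yaw -84.01 Fax -0.2 Flat -0.9 Fz -0.5 T [-0.09  0.05  0.03] grip 0.601 t 57.00
side [  370.97   167.86   264.   16540.  ] 0.7682166052194606 -0.012346286386668745
side [274.88 171.51  20.   764.  ] 0.49031977202762367 0.08252312317066962
side [ 311.51  249.19   27.   1150.  ] 0.4900065161131313 -0.2314704639766455
top [ 370.91  212.47   17.   1573.  ] 0.4896094073875404 -0.23790135771844387
top [ 338.99  215.39   21.   1651.  ] 0.4899178483349671 -0.1312701201812209
top [ 309.73  218.05   21.   1641.  ] 0.49019262354006354 -0.03395764290249946
top [ 277.19  221.27   21.   1534.  ] 0.48954197089046886 0.07430039656129044
top [  370.32   245.05   224.   22975.  ] 0.38282780921844595 -0.22371349025935255
```

View pics/am_z.png

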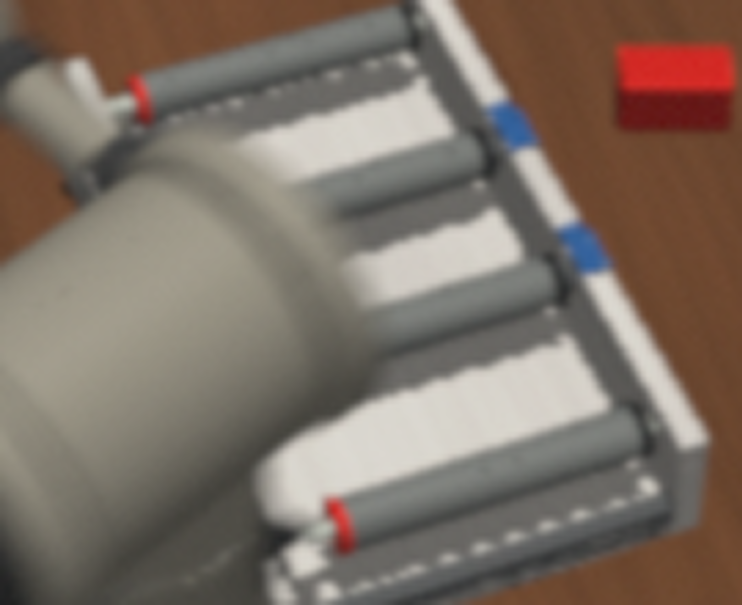

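View pics/am_t.png

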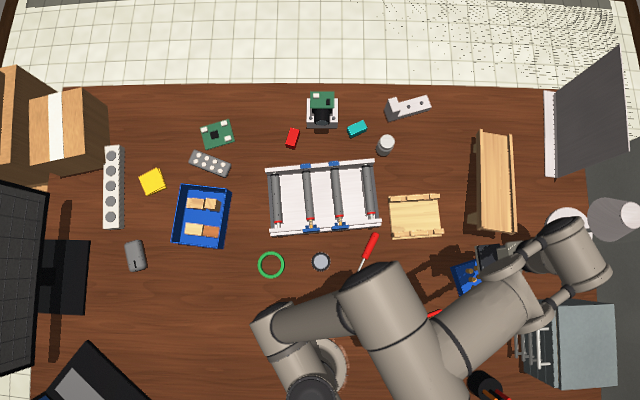

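The clear views show both rollers in the bays with their plain ends in the holes like the fitted pair. All four offcuts are in the bin at (201,216), and the screwdriver, tape and jar haven't moved. Handing in.

Emit:
arm_command(series=[{"x": 0, "y": 0, "z": 0, "turn": 0, "jaw": 0.4}, {"x": 0, "y": 0, "z": 0, "turn": 0, "jaw": 0.4}, {"x": 0, "y": 0, "z": 0, "turn": 0, "jaw": 0.4}, {"x": 0, "y": 0, "z": 0, "turn": 0, "jaw": 0.4}, {"x": 0, "y": 0, "z": 0, "turn": 0, "jaw": 0.4}])

```text
time_s: 57.6
tcp_pos: [0.3708, -0.5004, 0.2654]
tool_rot: [0.473, 0.525, -0.473, 0.525]
ft_force: [0.0, 0.1, -0.5]
grip_width: 0.6
```

```bash
python3 -c "
from plant import manip
print(manip.hand_in())"
```

```text
the job is handed in; nothing more can be done
None
```

I put all four offcuts in the blue scrap bin, fitted both rollers in their bays, and handed the job in at about 58 s. The hand-in gave no verdict.

- **Second roller:** I turned it half round to bring its brass end to the slots. On the first try it hung up at the slot and tilted in the grip. I lifted it out, re-levelled it in the rest, regripped it, moved about 2 mm sideways and wiggled it down into the slot.
- **Roller position:** The last top view shows both red bands within 1 mm of the fitted rollers' line along the axis. Sideways, the bay 2 roller is within 0.5 mm. The bay 1 roller sits about 2 mm to one side, inside the slot's play.
- **Seating:** The spring force just before release was about 2 N for the bay 2 roller and 2.6 N for the bay 1 roller, against 2.6 N when fitted. The plain ends sit in their holes like the fitted pair.
- **Bench:** The four offcuts are in the bin, the tray is clear and the other things look unmoved. The robot is clear of everything.

**Readings that disagreed:** The side-view red-band reading put the second roller 2–3 mm to one side of where the arm position and axle tips did. I put that down to shadow on the band and did not use it.

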